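# Turn up the rinsed stone tubs and fill them with pendants

## Robot

A 6-joint arm with a two-finger parallel gripper is mounted at the origin on the work surface. World frame = base frame: x ahead of the robot, y to its left, z up, the work surface at z = 0. Lengths are in mm, angles in rad, forces in N, time in s.
With the tool pointing down it reaches from about 275 to 1000 mm from the base axis. Payload 8.4 kg.
Tool frame: the origin (TCP) lies midway between the tips of the shut fingers; the grasp point (between the pads) lies behind it (r.pinch_z is the z of the grasp point in the tool frame, in mm); z points along the fingers, y is the direction in which the jaws open and shut (so a half turn about z gives the same grasp; the last joint's range is limited). The gripper opens to 85 mm and grips with 20 to 120 N. Pads are 22 mm wide; open, the fingers measure 114 mm over their backs; the gripper's body (76 mm by 85 mm) begins 54 mm behind the grasp point. The pads swing forward as they close: fully open they stand 13 mm farther back than shut.
Start: joints at [1.344, 0.353, 1.633, -0, 1.155, -0.002], TCP at [139.318, 609.277, 206.581] pointing down, gripper open.
Joint ranges: [-2.63, 2.63], [-0.92, 2.1], [0.06, 2.66], [-1.3, 4.44], [0, 2.69], [-3.02, 3.02]. Speed limits (rad/s): [2.22, 2.22, 2.79, 3.14, 3.14, 3.14].

## Interface

Orientations are given as [roll, pitch, yaw] about the fixed x, y, z axes, in that order (R = Rz(yaw) Ry(pitch) Rx(roll)).
In Python, from rig import r, optics, ticket gives the robot as it stands.
- The arm moves only by the shell command python3 -m jog 'ROWS' [FORCE]. ROWS is text: rows parted by semicolons, each of 7 numbers parted by spaces: the closure in counts, from 0 (fully open) to 255 (shut), then the shift along the tool's x, y, z in mm, then the turn, a rotation vector about the tool's x, y, z in degrees. A call has 1 to 5 rows; each row shifts and turns the pose as measured when the row begins, along the tool's axes as they then stand; what a row does not reach is not made up. A row lasts 1/12 s, in which the tool goes at most 41.7 mm and 7.16 degrees, less where a joint would pass 70% of its speed; a pose out of reach is approached as far as the arm can. A call with a gripper value outside its range is refused whole. The fingers move at their own pace and stop on an object; FORCE is the grip in N (left out, the last holds). Time passes only in rows, so rows that do not move let the fingers close. It gives the time, the measured TCP pose, the force and the opening at its end, in the units of the state.
- r.sense(): the state, without advancing time (a new reading comes with each control period).
- optics.grab_frame(name): name is "scene" or "side" or "wrist"; returns the picture (420x560x3 uint8, red, green, blue); there is no depth.
- optics.camera_info(name): a dict with "fx", "fy", "cx", "cy" (pixels), "world_from_camera" (4x4, takes a point from camera to world coordinates). Camera axes: x right, y down, z forward; pixel columns grow to the right and rows downward; lengths in mm; the calibration is good to about 2 mm. A picture is of the moment at which its call begins: read the wrist's pose just before it. camera_info takes no time and is no camera call; for the wrist camera it gives the pose at the moment of the call.
- ticket.sign_off(): hands the job in, once; it reports no verdict.
The state is a dict: "clock": time; "qpos": joint angles; "qvel": joint speeds; "joint_efforts": joint torques, N m; "eef_pos": TCP position; "tcp_rot": TCP orientation; "contact_force": force on the tool from outside, world axes, zero at the start; "wrist_torque": the same for the moment, N m; "opening": opening from 0.0 (shut) to 1.0 (fully open).
Only numpy, scipy, OpenCV 4.12 (cv2) and the standard library are available. Lean on these libraries where they do the work, as an engineer would, in place of code of your own. Each camera call takes 0.05 s, during which the arm holds its last target.

## Task

Set out the jade stall: turn over every white tub that drains mouth-down on the ribbed rubber mat and stand it mouth-up on the plain wooden display board. Also lift the two jade disc pendants off the hooks of the stand and put them in tubs on the board, never two in the same tub. Leave the rough stone, the water bottle and the cut stone block where they are.

Things in the scene. Friction and masses are not known exactly. Their poses are not given: they have to be found in the camera images.
- tub1: White square plastic open tub, 62 x 62 mm outside over its whole height, 70 mm high, walls 2.5 mm, base 4 mm, inside 57 x 57 x 66 mm; 60 to 130 g. Origin: centre of the mouth, in the rim's plane. Own z runs from mouth to closed base: z up = mouth-down (as at the start), z down = mouth-up; x, y square to the walls. It lies steadily on its flat sides. None if absent: two or three are there.
- tub2: White square plastic open tub, 62 x 62 mm outside over its whole height, 70 mm high, walls 2.5 mm, base 4 mm, inside 57 x 57 x 66 mm; 60 to 130 g. Origin: centre of the mouth, in the rim's plane. Own z runs from mouth to closed base: z up = mouth-down (as at the start), z down = mouth-up; x, y square to the walls. It lies steadily on its flat sides. None if absent: two or three are there.
- tub3: White square plastic open tub, 62 x 62 mm outside over its whole height, 70 mm high, walls 2.5 mm, base 4 mm, inside 57 x 57 x 66 mm; 60 to 130 g. Origin: centre of the mouth, in the rim's plane. Own z runs from mouth to closed base: z up = mouth-down (as at the start), z down = mouth-up; x, y square to the walls. It lies steadily on its flat sides. None if absent: two or three are there.
- pendant1: Round flat jade pendant: disc 48 mm across, 9 mm thick, 18 mm hole through its middle, 45 g. Origin: its centre; own x: axis of the hole. At the start it hangs by its hole on a hook of the stand, axis along the hook, centre 9 mm below the top of the hook's bar and about 48 mm out from the crossbar's middle.
- pendant2: Round flat jade pendant: disc 48 mm across, 9 mm thick, 18 mm hole through its middle, 45 g. Origin: its centre; own x: axis of the hole. At the start it hangs by its hole on a hook of the stand, axis along the hook, centre 9 mm below the top of the hook's bar and about 48 mm out from the crossbar's middle.
- drain_mat: Fixed black ribbed rubber mat, 260 x 260 mm, 6 mm thick, where the tubs drain. Origin: centre of its underside (table level), z up, x and y along its edges. It may be left or right of the stand.
- display_board: Fixed plain light wooden board with a darker edge line, 260 x 260 mm, 6 mm thick. Origin: centre of its underside (table level), z up, x and y along its edges; top face at z = 6 mm. It lies on the other side of the stand from the drain mat.
- stand: Fixed low hook stand: foot 80 x 70 mm, post, and a crossbar 110 mm long, 12 mm thick, along its own y, its middle line 100 mm above the table. Two steel hooks stick out level from it along own -x (towards the robot) at y = -45 and +45 mm, at the same height. Nothing else rises above the crossbar. Origin: under the crossbar's middle, at table level; z up.
- hook1 (a point): Tip of the hook at y = -45 mm of the stand: 66 mm out from the crossbar's middle line, 105 mm above the table (middle of the bar). The bar is 6 mm thick, straight and level for 60 mm, then bends up by 5 mm to this tip. A pendant must be raised 5 mm or more to pass the tip; after 12 mm its hole meets the bar's underside.
- hook2 (a point): Tip of the other hook, at y = +45 mm of the stand; same shape as hook1.
- rough_stone: Bystander: rough grey-green stone, about 72 mm across and 46 mm high, between the robot and the stand. Origin: centre of its underside.
- water_bottle: Bystander: closed clear bottle, 56 mm across, 130 mm high, beyond the left-hand mat or board. Origin: centre of its underside.
- stone_block: Bystander: cut yellowish stone block, 60 x 90 x 40 mm, beyond the right-hand mat or board. Origin: centre of its underside.
Not all that is in view belongs to the job. Leave any yellow look-alike of the tub1 alone. Leave any orange look-alike of the pendant2 alone.

How it is judged (in metres and radians):
At the end, for the whole second after the job is handed in: Every tub that is there stands mouth-up (within 8 degrees) flat on the display board, its middle within 120 mm of the board's centre along both edges; each pendant lies in one of the tubs, below its rim, the two in different tubs; the tubs are at rest and everything is let go (angle between each of tub1, tub2, tub3's own z axis and vertical above 3 rad and x of tub1 in the frame of display_board between -0.12 and 0.12 m and y of tub1 in the frame of display_board between -0.12 and 0.12 m and z of tub1 in the frame of display_board between 0.07 and 0.082 m and linear speed of each of tub1, tub2, tub3 below 0.03 m/s and x of tub2 in the frame of display_board between -0.12 and 0.12 m and y of tub2 in the frame of display_board between -0.12 and 0.12 m and z of tub2 in the frame of display_board between 0.07 and 0.082 m and x of tub3 in the frame of display_board between -0.12 and 0.12 m and y of tub3 in the frame of display_board between -0.12 and 0.12 m and z of tub3 in the frame of display_board between 0.07 and 0.082 m and ((x of pendant1 in the frame of tub1 between -0.03 and 0.03 m and y of pendant1 in the frame of tub1 between -0.03 and 0.03 m and z of pendant1 in the frame of tub1 between 0.008 and 0.07 m) or (x of pendant1 in the frame of tub2 between -0.03 and 0.03 m and y of pendant1 in the frame of tub2 between -0.03 and 0.03 m and z of pendant1 in the frame of tub2 between 0.008 and 0.07 m) or (x of pendant1 in the frame of tub3 between -0.03 and 0.03 m and y of pendant1 in the frame of tub3 between -0.03 and 0.03 m and z of pendant1 in the frame of tub3 between 0.008 and 0.07 m)) and ((x of pendant2 in the frame of tub1 between -0.03 and 0.03 m and y of pendant2 in the frame of tub1 between -0.03 and 0.03 m and z of pendant2 in the frame of tub1 between 0.008 and 0.07 m) or (x of pendant2 in the frame of tub2 between -0.03 and 0.03 m and y of pendant2 in the frame of tub2 between -0.03 and 0.03 m and z of pendant2 in the frame of tub2 between 0.008 and 0.07 m) or (x of pendant2 in the frame of tub3 between -0.03 and 0.03 m and y of pendant2 in the frame of tub3 between -0.03 and 0.03 m and z of pendant2 in the frame of tub3 between 0.008 and 0.07 m)) and not ((x of pendant1 in the frame of tub1 between -0.03 and 0.03 m and y of pendant1 in the frame of tub1 between -0.03 and 0.03 m and z of pendant1 in the frame of tub1 between 0.008 and 0.07 m) and (x of pendant2 in the frame of tub1 between -0.03 and 0.03 m and y of pendant2 in the frame of tub1 between -0.03 and 0.03 m and z of pendant2 in the frame of tub1 between 0.008 and 0.07 m)) and not ((x of pendant1 in the frame of tub2 between -0.03 and 0.03 m and y of pendant1 in the frame of tub2 between -0.03 and 0.03 m and z of pendant1 in the frame of tub2 between 0.008 and 0.07 m) and (x of pendant2 in the frame of tub2 between -0.03 and 0.03 m and y of pendant2 in the frame of tub2 between -0.03 and 0.03 m and z of pendant2 in the frame of tub2 between 0.008 and 0.07 m)) and not ((x of pendant1 in the frame of tub3 between -0.03 and 0.03 m and y of pendant1 in the frame of tub3 between -0.03 and 0.03 m and z of pendant1 in the frame of tub3 between 0.008 and 0.07 m) and (x of pendant2 in the frame of tub3 between -0.03 and 0.03 m and y of pendant2 in the frame of tub3 between -0.03 and 0.03 m and z of pendant2 in the frame of tub3 between 0.008 and 0.07 m))); the robot touches nothing.
It fails at once if the rough stone is moved more than 30 mm (distance of rough_stone from where it was at the start of the episode above 0.03 m).
It fails at once if the water bottle is moved more than 30 mm (distance of water_bottle from where it was at the start of the episode above 0.03 m).
It fails at once if the cut stone block is moved more than 30 mm (distance of stone_block from where it was at the start of the episode above 0.03 m).
Of tub1, tub2, tub3 only 2 to 3 are there at a start; the rules pass over those that are not, and their reading is None.
At some moment in a run one of tub1, tub2, tub3 may be knocked a few centimetres aside while the robot is not near it.
Once in a run the grip may slacken for a moment while it holds something.
It also fails if it takes over 210 s, if anything falls off the work surface, if the arm or the gripper's body presses on something with over 40 N, if the wrist force passes 120 N, or if a joint passes its speed limit or range.

## Working session

There is one attempt and no reset: what is moved stays moved. The work goes in short steps, Python scripts to look and compute and a shell command to move; the robot and the scene stay as the last step left them, time stands still between calls to the robot, and variables do not carry over. Pictures are saved under pics/ and viewed, and the job is handed in when it is done.

```bash
ls; mkdir -p pics
python3 - <<'E'
from rig import r, optics, ticket
import cv2
print(r.sense(), r.pinch_z)
for n in ("scene","side","wrist"):
    im=optics.grab_frame(n); cv2.imwrite(f"pics/a_{n}.png",im[:,:,::-1]); 
    i=optics.camera_info(n); print(n,i)
E
```

```text
pics
{'clock': 0.0, 'qpos': array([ 1.34360056e+00,  3.53664625e-01,  1.63412291e+00, -8.75569994e-06,
        1.15519249e+00, -2.41505630e-03]), 'qvel': array([ 0.0008884 ,  0.00036146, -0.0015275 ,  0.00172263, -0.00010378,
        0.00150806]), 'joint_efforts': array([-1.42100162e-04, -6.05238318e+01, -3.42073131e+01,  1.35189171e-04,
        9.02819680e-03, -1.41689975e-05]), 'eef_pos': array([139.2067808 , 608.78478779, 205.85621151]), 'tcp_rot': array([-3.14020526e+00,  4.65481964e-06,  2.91681549e+00]), 'contact_force': array([-0.19384563, -0.30246943,  0.47867796]), 'wrist_torque': array([ 0.03866781, -0.01932148, -0.01028094]), 'opening': 0.9978231670126928} -18.700000000000003
scene {'fx': 524.8679974333253, 'fy': 524.8679974333253, 'cx': 281.0417510590385, 'cy': 213.98981350922608, 'world_from_camera': array([[ 1.43416704e-01,  5.85987014e-01, -7.97527974e-01,
         1.50187855e+03],
       [ 9.89510070e-01, -9.90432961e-02,  1.05167706e-01,
        -1.27954696e+02],
       [-1.73628890e-02, -8.04244767e-01, -5.94044514e-01,
         8.00161211e+02],
       [ 0.00000000e
[... 310 characters left out ...]
168082e-01, -6.95054949e-01,
         8.07580717e+02],
       [-1.55359485e-03, -7.19126850e-01, -6.94877082e-01,
         9.43513964e+02],
       [ 0.00000000e+00,  0.00000000e+00,  0.00000000e+00,
         1.00000000e+00]])}
wrist {'fx': 347.70997370475555, 'fy': 347.70997370475555, 'cx': 278.63987896997224, 'cy': 210.26460225400456, 'world_from_camera': array([[ 2.23610793e-01,  9.37918977e-01,  2.65153173e-01,
         7.24311511e+01],
       [ 9.74677813e-01, -2.14850078e-01, -6.19887478e-02,
         6.24173795e+02],
       [-1.17224297e-03,  2.72300268e-01, -9.62211614e-01,
         3.73010196e+02],
       [ 0.00000000e+00,  0.00000000e+00,  0.00000000e+00,
         1.00000000e+00]])}
```

View pics/a_scene.png

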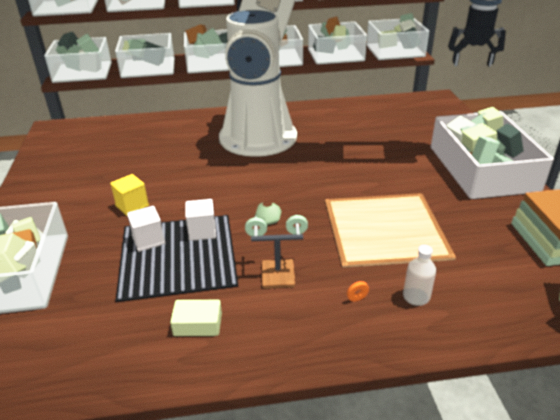

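View pics/a_side.png

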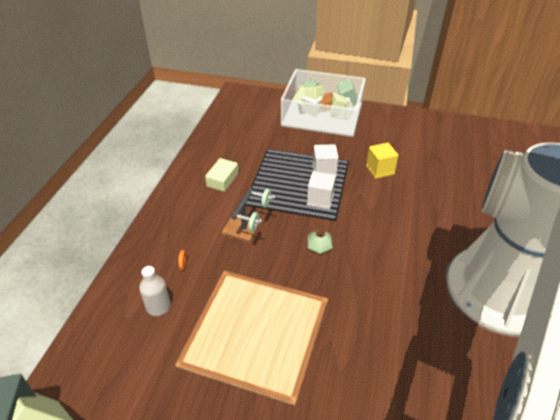

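View pics/a_wrist.png

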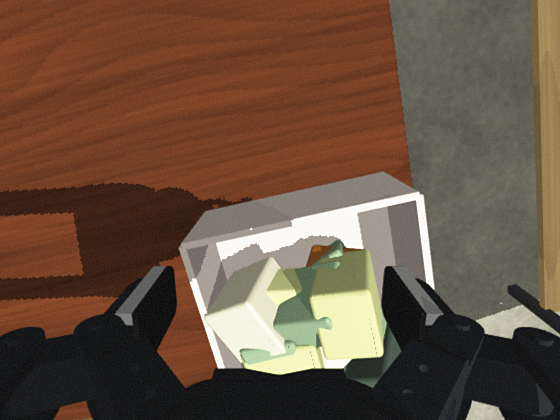

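Candidates (scene picture). White tubs on the mat: (146,228) and (200,219). The yellow look-alike is at (129,195), off the mat. The big white crates at the edges, (25,255) and (490,150), are not tubs. Jade pendants are on the hooks at (256,227) and (297,225), and the orange look-alike disc is at (358,292). Next I'll measure.

```bash
cat > h.py <<'E'
import numpy as np, cv2
from rig import r, optics, ticket
def ray(n,u,v,I=None):
    I=I or optics.camera_info(n); T=I['world_from_camera']
    d=T[:3,:3]@np.array([(u-I['cx'])/I['fx'],(v-I['cy'])/I['fy'],1.]); return T[:3,3],d/np.linalg.norm(d)
def onz(n,u,v,z,I=None):
    o,d=ray(n,u,v,I); return o+d*(z-o[2])/d[2]
def tri(n1,p1,n2,p2):
    o1,d1=ray(n1,*p1);o2,d2=ray(n2,*p2)
    A=np.array([d1,-d2]).T; s=np.linalg.lstsq(A,o2-o1,rcond=None)[0]
    a=o1+d1*s[0];b=o2+d2*s[1]; return (a+b)/2,np.linalg.norm(a-b)
def proj(n,P,I=None):
    I=I or optics.camera_info(n); T=np.linalg.inv(I['world_from_camera']); p=T[:3,:3]@np.array(P,float)+T[:3,3]
    return np.array([I['fx']*p[0]/p[2]+I['cx'],I['fy']*p[1]/p[2]+I['cy']])
def crop(n,u0,u1,v0,v1,k,out,im=None):
    im=optics.grab_frame(n) if im is None else im
    c=cv2.resize(im[v0:v1,u0:u1],None,fx=k,fy=k,interpolation=cv2.INTER_CUBIC); cv2.imwrite(out,c[:,:,::-1])
E
python3 - <<'E'
import cv2
a=cv2.imread('pics/a_scene.png');b=cv2.imread('pics/a_side.png')
cv2.imwrite('pics/b1.png',cv2.resize(a[170:310,110:320],None,fx=3.8,fy=3.8,interpolation=2))
cv2.imwrite('pics/b2.png',cv2.resize(b[120:260,200:410],None,fx=3.8,fy=3.8,interpolation=2))
E
```

```text
(no output)
```

View pics/b1.png

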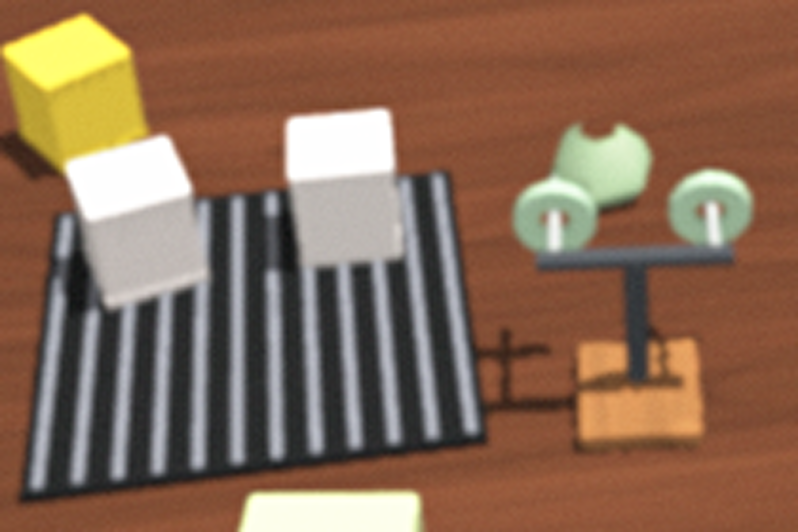

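View pics/b2.png

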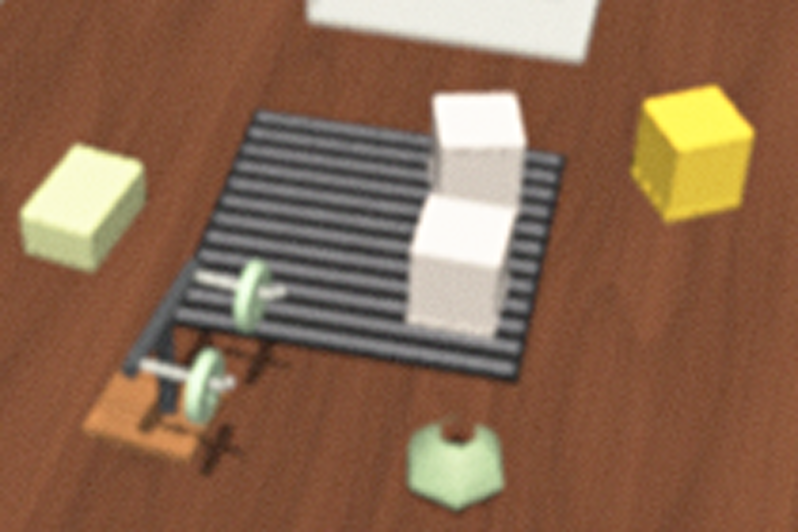

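Run:
```python
from h import *
def S(p): return (110+p[0]/3.8,170+p[1]/3.8)
def D(p): return (200+p[0]/3.8,120+p[1]/3.8)
np.set_printoptions(precision=1,suppress=True)
def sq(name,n,f,pts,z):
    P=np.array([onz(n,*f(p),z)[:2] for p in pts]); 
    e=[P[(i+1)%4]-P[i] for i in range(4)]
    print(name,n,'c',P.mean(0),'sides',[round(np.linalg.norm(x)) for x in e],'ang',[round(np.degrees(np.arctan2(x[1],x[0]))%90,1) for x in e])
sq('A','scene',S,[(67,157),(167,138),(191,195),(88,220)],76)
sq('B','scene',S,[(287,120),(389,110),(394,170),(292,182)],76)
sq('A','side',D,[(434,95),(515,93),(526,150),(440,147)],76)
sq('B','side',D,[(428,197),(515,207),(505,265),(413,257)],76)
sq('mat','scene',S,[(57,213),(447,173),(485,440),(22,495)],6)
sq('mat','side',D,[(257,112),(565,155),(517,378),(175,322)],6)
im=optics.grab_frame('scene')
hsv=cv2.cvtColor(im,cv2.COLOR_RGB2HSV)
for n in('scene','side'):
    im=optics.grab_frame(n); hsv=cv2.cvtColor(im,cv2.COLOR_RGB2HSV)
    m=((hsv[...,0]>8)&(hsv[...,0]<28)&(hsv[...,2]>185)&(hsv[...,1]>60)&(hsv[...,1]<210)).astype(np.uint8)
    if n=='side': m[:200]=0
    cs,_=cv2.findContours(m,0,2); c=max(cs,key=cv2.contourArea)
    b=cv2.approxPolyDP(c,0.03*cv2.arcLength(c,1),True)[:,0]; print(n,b.tolist())
    if len(b)==4: sq('board',n,lambda p:p,b,6)
for nm,ps,pd in [('p_a',(555,216),(252,296)),('p_b',(711,208),(206,385)),('barL',(537,258),(190,262)),('barR',(733,250),(130,368))]:
    print(nm,tri('scene',S(ps),'side',D(pd)))
for e in [(537,262),(733,253)]: print('barz100',onz('scene',*S(e),100))
```

```text
A scene c [ 486.3 -316. ] sides [62, 65, 62, 70] ang [np.float64(9.6), np.float64(15.4), np.float64(13.9), np.float64(15.1)]
B scene c [ 474.3 -186.7] sides [65, 65, 62, 67] ang [np.float64(0.2), np.float64(0.4), np.float64(1.8), np.float64(2.7)]
A side c [ 482.2 -314.1] sides [63, 70, 64, 64] ang [np.float64(17.0), np.float64(16.5), np.float64(11.5), np.float64(15.6)]
B side c [ 467.9 -186.2] sides [63, 64, 64, 67] ang [np.float64(4.5), np.float64(3.5), np.float64(7.2), np.float64(2.7)]
mat scene c [ 549.4 -247.7] sides [256, 258, 256, 259] ang [np.float64(0.3), np.float64(1.2), np.float64(0.4), np.float64(1.1)]
mat side c [ 542.6 -245.4] sides [255, 258, 251, 257] ang [np.float64(1.9), np.float64(1.2), np.float64(1.5), np.float64(2.0)]
scene [[455, 256], [419, 193], [325, 200], [342, 265], [418, 256], [347, 260], [347, 238]]
side [[224, 271], [176, 365], [294, 403], [327, 299]]
board side c [526.6 259.2] sides [258, 255, 257, 258] ang [np.float64(86.7), np.float64(86.5), np.float64(86.1), np.float64(86.2)]
p_a (array([591. , -64. ,  93.8]), np.float64(0.581572263551244))
p_b (array([597.4,  25.3,  94. ]), np.float64(3.157878449627472))
barL (array([638.2, -78.3, 101.8]), np.float64(0.4676644943404504))
barR (array([646.5,  29.5, 101.1]), np.float64(2.938112321830777))
barz100 [639.3 -78.7 100. ]
barz100 [649.4  30.1 100. ]
```

```bash
cat >> h.py <<'E'
from scipy.spatial.transform import Rotation as Ro
def Rt(yaw,tilt=0,base=None):
    """tool y at azimuth yaw (deg), z down, then tilt deg about tool y"""
    a=np.radians(yaw); y=np.array([np.cos(a),np.sin(a),0]); z=np.array([0,0,-1.]); x=np.cross(y,z)
    return Ro.from_matrix(np.array([x,y,z]).T)*Ro.from_euler('y',tilt,degrees=True)
def plan(pos,R):
    s=r.sense(); R0=Ro.from_euler('xyz',s['tcp_rot']); p=s['eef_pos']
    d=R0.inv().apply(np.array(pos,float)-p); rv=np.degrees((R0.inv()*R).as_rotvec())
    print('t',round(s['clock'],2),'pos',p.round(1),'-> shift',d.round(1),'rows',round(np.linalg.norm(d)/41.7,1),' turn',rv.round(1),'rows',round(np.linalg.norm(rv)/7.16,1))
    d2=R.inv().apply(np.array(pos,float)-p); print('   shift after turning',d2.round(1),'q',np.degrees(s['qpos']).round(0),'open',round(s['opening']*85,1),'F',s['contact_force'].round(1))
E
python3 - <<'E'
from h import *
plan((471,-100,280),Rt(3))
E
python3 -m jog '0 0 0 -38 0 0 0; 0 -20 -35 -10 0 0 7;0 -20 -35 0 0 0 7'
```

```text
t 0.3 pos [139.3 609.1 206.3] -> shift [-481.4 -617.4  -73.4] rows 18.9  turn [-0.   0.  74.1] rows 10.4
   shift after turning [-725.5  294.2  -73.7] q [77. 20. 94.  0. 66. -0.] open 84.6 F [ 0.1 -0.2  0.9]
clock: 0.55
eef_pos: [156.7, 536.5, 253.8]
tcp_rot: [-3.141, -0.0, 2.672]
contact_force: [-0.4, -1.3, -0.9]
opening: 0.999
```

```bash
python3 -m jog '0 -28 -25 -10 0 0 7;0 -32 -20 0 0 0 7;0 -34 -16 0 0 0 7;0 -35 -12 0 0 0 7;0 -37 -8 0 0 0 7'; python3 -m jog '0 -38 -4 -10 0 0 7;0 -38 0 0 0 0 7;0 -38 4 0 0 0 7;0 -38 10 0 0 0 4;0 -38 15 0 0 0 0'
python3 - <<'E'
from h import *
plan((471,-100,280),Rt(3))
E
```

```text
clock: 0.97
eef_pos: [229.3, 356.5, 265.2]
tcp_rot: [3.14, -0.002, 2.045]
contact_force: [1.1, -0.1, 0.5]
opening: 1.001
clock: 1.38
eef_pos: [298.2, 166.7, 276.0]
tcp_rot: [3.137, -0.004, 1.591]
contact_force: [1.0, 0.8, -0.1]
opening: 0.999
t 1.38 pos [298.2 166.7 276. ] -> shift [-270.   167.5   -4.3] rows 7.6  turn [ 0.3 -0.2 -1.9] rows 0.3
   shift after turning [-275.4  158.6   -4. ] q [ 29. -11. 119.   0.  72.  28.] open 85.0 F [ 1.   0.8 -0.1]
```

```bash
python3 -m jog '0 -33 21 0 0 0 -2;0 -34 20 0 0 0 0;0 -34 20 0 0 0 0;0 -34 20 0 0 -7 0;0 -34 20 0 0 -7 0'; python3 -m jog '0 -34 20 5 0 -7 0;0 -34 20 5 0 -7 0;0 -34 18 5 0 -7 0;0 0 18 0 0 -7 0;0 0 10 0 0 -3 0';python3 - <<'E'
from h import *
C=np.array([470,-186.5,41]); R=Rt(3,-45); a=R.as_matrix()[:,2]; print(a)
plan(C-a*100,R)
crop('wrist',0,560,0,420,1,'pics/c1.png')
E
```

```text
clock: 1.8
eef_pos: [407.0, -11.1, 282.4]
tcp_rot: [3.13, 0.243, 1.61]
contact_force: [-1.6, -0.9, -0.9]
opening: 0.999
clock: 2.22
eef_pos: [501.7, -115.0, 312.0]
tcp_rot: [3.107, 0.803, 1.579]
contact_force: [-0.7, 0.2, -1.1]
opening: 0.999
[ 0.03700711 -0.70613772 -0.70710678]
t 2.22 pos [ 501.7 -115.   312. ] -> shift [143.7 -40.2 138.2] rows 4.9  turn [ 0.2  1.1 -1.7] rows 0.3
   shift after turning [142.3 -35.4 140.9] q [ 17.  10. 108. -45.  80.  31.] open 84.9 F [-0.7  0.2 -1.1]
```

View pics/c1.png

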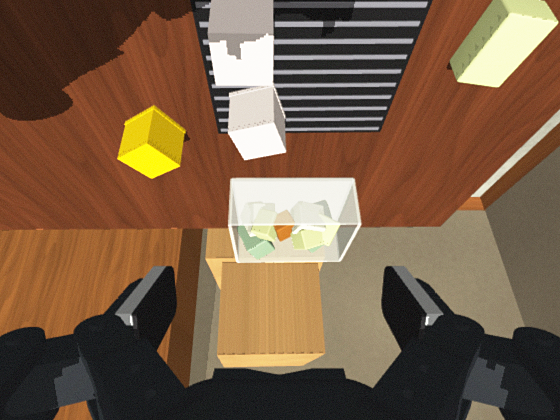

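```bash
python3 -m jog '0 35 -9 35 0 1 -2;0 35 -9 35 0 0 0;0 35 -9 35 0 0 0;0 36 -9 35 0 0 0;0 0 0 0 0 0 0' ;python3 - <<'E'
from h import *
C=np.array([470,-186.5,41]); R=Rt(3,-45); a=R.as_matrix()[:,2]; print(a)
plan(C-a*100,R)
crop('wrist',0,560,0,420,1,'pics/c2.png')
crop('side',250,450,60,200,4,'pics/c2s.png')
E
```

```text
clock: 2.68
eef_pos: [474.0, -114.1, 140.2]
tcp_rot: [3.137, 0.778, 1.63]
contact_force: [-2.2, -0.8, -0.4]
opening: 0.999
[ 0.03700711 -0.70613772 -0.70710678]
t 2.68 pos [ 474.  -114.1  140.2] -> shift [19.  -7.9 21.2] rows 0.7  turn [ 0.5 -0.4  0.3] rows 0.1
   shift after turning [19.1 -7.8 21.1] q [ 17.  22. 119. -50.  63.  47.] open 84.9 F [-2.2 -0.8 -0.4]
```

View pics/c2.png

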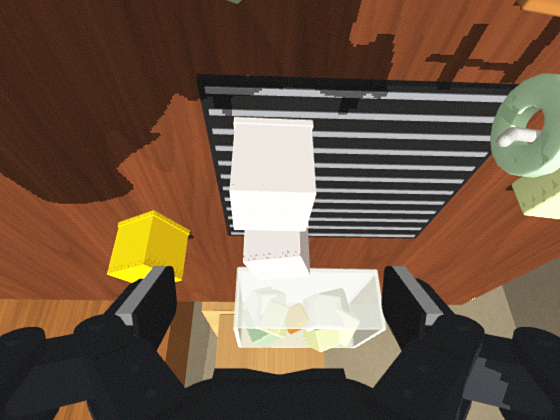

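View pics/c2s.png

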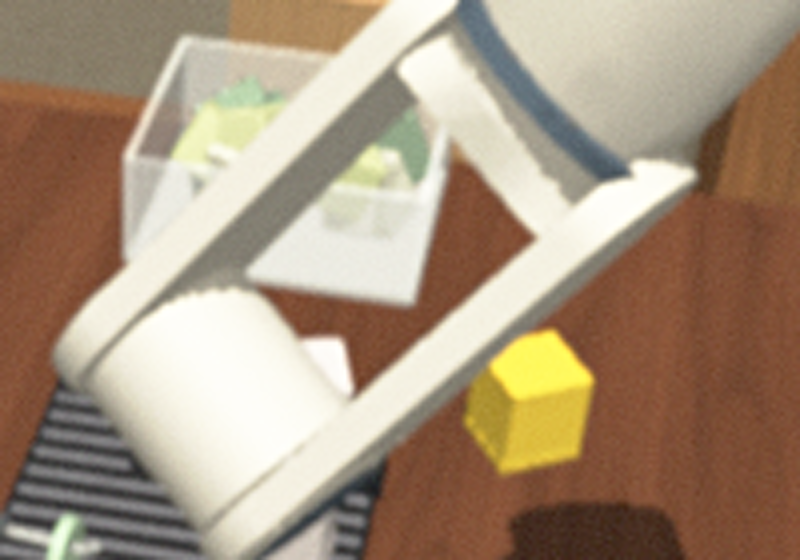

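Run:
```python
from h import *
for z,pts in ((76,[(231,185),(315,190),(308,229),(235,228)]),(6,[(234,121),(313,121)])):
  P=[onz('wrist',u,v,z)[:2].round(1) for u,v in pts]; print(z,P, np.mean(P,0))
```

```text
76 [array([ 447.8, -159.2]), array([ 509.6, -162.9]), array([ 513.2, -227.8]), array([ 447.4, -228.7])] [ 479.5  -194.65]
6 [array([ 445.8, -167.4]), array([ 512.3, -163.9])] [ 479.05 -165.65]
```

Run:
```python
from h import *
C=np.array([476,-188.5,41]); R=Rt(3,-45); a=R.as_matrix()[:,2]
plan(C-a*60,R)
plan(C+a*12,R)
```

```text
t 2.78 pos [ 478.4 -113.8  146. ] -> shift [21.2 -7.2 66.9] rows 1.7  turn [ 0.8 -0.3  0. ] rows 0.1
   shift after turning [21.6 -6.3 66.9] q [ 17.  21. 118. -50.  64.  46.] open 85.0 F [-0.3  1.   0.4]
t 2.78 pos [ 478.4 -113.8  146. ] -> shift [ 20.8  -8.3 138.9] rows 3.4  turn [ 0.8 -0.3  0. ] rows 0.1
   shift after turning [ 21.6  -6.3 138.9] q [ 17.  21. 118. -50.  64.  46.] open 85.0 F [-0.3  1.   0.4]
```

```bash
python3 -m jog '0 21 -7 33 1 0 0;0 0 0 33 0 0 0;0 0 0 0 0 0 0;0 0 0 0 0 0 0';python3 - <<'E'
from h import *
C=np.array([476,-188.5,41]); R=Rt(3,-45); a=R.as_matrix()[:,2]
plan(C+a*12,R)
for z,pts in ((76,[]),):pass
crop('wrist',0,560,0,420,1,'pics/c3.png')
E
```

```text
clock: 3.12
eef_pos: [484.5, -144.8, 94.1]
tcp_rot: [3.118, 0.778, 1.607]
contact_force: [0.3, -0.2, 0.5]
opening: 1.0
t 3.12 pos [ 484.5 -144.8   94.1] -> shift [  6.3 -11.8  80. ] rows 1.9  turn [ 0.7 -0.4 -0.7] rows 0.1
   shift after turning [  7.  -10.7  80.1] q [ 13.  27. 120. -55.  58.  52.] open 85.0 F [ 0.3 -0.2  0.5]
```

View pics/c3.png

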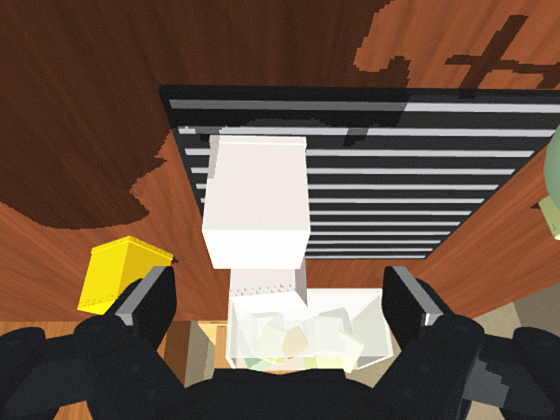

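```bash
python3 -m jog '0 6 -11 20 1 0 -1;0 0 0 20 0 0 0;0 0 0 0 0 0 0';python3 - <<'E'
from h import *
C=np.array([476,-188.5,41]); R=Rt(3,-45); a=R.as_matrix()[:,2]
plan(C+a*12,R)
crop('wrist',0,560,0,420,1,'pics/c4.png')
E
```

```text
clock: 3.42
eef_pos: [482.3, -167.4, 68.7]
tcp_rot: [3.132, 0.778, 1.619]
contact_force: [-1.2, 1.1, 0.8]
opening: 0.999
t 3.42 pos [ 482.3 -167.4   68.7] -> shift [ 4.6 -7.7 46.2] rows 1.1  turn [ 0.4 -0.4 -0.2] rows 0.1
   shift after turning [ 5.  -7.4 46.2] q [ 11.  30. 121. -58.  55.  53.] open 84.9 F [-1.2  1.1  0.8]
```

View pics/c4.png

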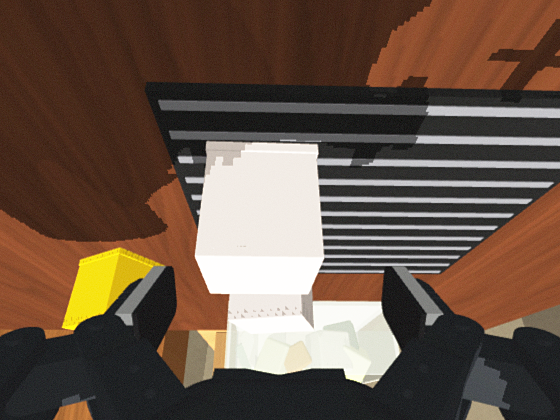

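```bash
python3 -m jog '0 4 -9 16 0 0 0;0 0 -2 16 0 0 0;0 0 0 14 0 0 0;0 0 0 3 0 0 0;0 0 0 0 0 0 0';python3 - <<'E'
from h import *
C=np.array([476,-188.5,41]); R=Rt(3,-45); a=R.as_matrix()[:,2]
plan(C+a*12,R)
crop('wrist',0,560,0,420,1,'pics/c5.png')
E
```

```text
clock: 3.88
eef_pos: [482.8, -196.1, 41.0]
tcp_rot: [3.106, 0.779, 1.602]
contact_force: [0.5, -0.2, -0.5]
opening: 0.999
t 3.88 pos [ 482.8 -196.1   41. ] -> shift [ 5.5 -6.6  6.2] rows 0.3  turn [ 1.2 -0.3 -0.9] rows 0.2
   shift after turning [ 5.6 -6.4  6.3] q [  7.  32. 122. -64.  51.  58.] open 84.9 F [ 0.5 -0.2 -0.5]
```

View pics/c5.png

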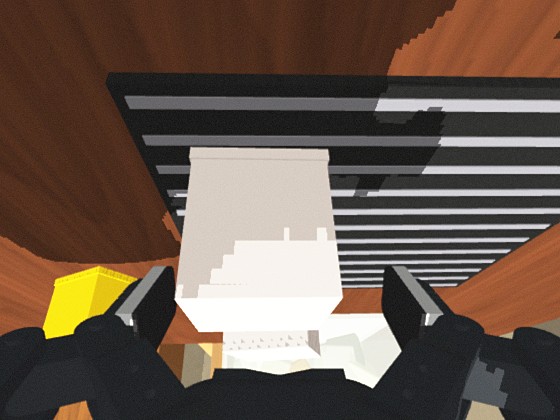

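```bash
python3 -m jog '0 5 -7 4 1 0 -1;0 0 -3 4 0 0 0;0 0 0 0 0 0 0';python3 - <<'E'
from h import *
C=np.array([476,-188.5,41]); R=Rt(3,-45); a=R.as_matrix()[:,2]
plan(C+a*12,R)
E
python3 -m jog '255 0 0 0 0 0 0;255 0 0 0 0 0 0;255 0 0 0 0 0 0;255 0 0 0 0 0 0;255 0 0 0 0 0 0' 50
```

```text
clock: 4.18
eef_pos: [474.9, -196.9, 33.8]
tcp_rot: [3.136, 0.78, 1.625]
contact_force: [0.1, -0.2, 0.4]
opening: 1.001
t 4.18 pos [ 474.9 -196.9   33.8] -> shift [0.8 1.5 1. ] rows 0.0  turn [ 0.4 -0.3  0.1] rows 0.1
   shift after turning [0.8 1.5 1. ] q [  7.  33. 122. -64.  51.  58.] open 85.1 F [ 0.1 -0.2  0.4]
clock: 4.6
eef_pos: [475.3, -196.2, 34.6]
tcp_rot: [3.136, 0.78, 1.626]
contact_force: [0.1, -0.1, -0.6]
opening: 0.719
```

```bash
python3 -m jog '255 -20 0 -20 0 0 0;255 -28 0 -28 0 0 0;255 -28 0 -28 0 0 0;255 -28 0 -28 0 0 0;255 0 0 0 0 0 0';python3 - <<'E'
from h import *
print(np.degrees(r.sense()['qpos']).round())
crop('side',200,420,80,240,3.5,'pics/d1.png')
crop('wrist',0,560,0,420,1,'pics/d1w.png')
E
```

```text
clock: 5.02
eef_pos: [472.9, -196.7, 183.6]
tcp_rot: [-3.133, 0.777, 1.637]
contact_force: [2.1, -0.7, -0.7]
opening: 0.718
[  7.  16. 119. -53.  62.  37.]
```

View pics/d1.png

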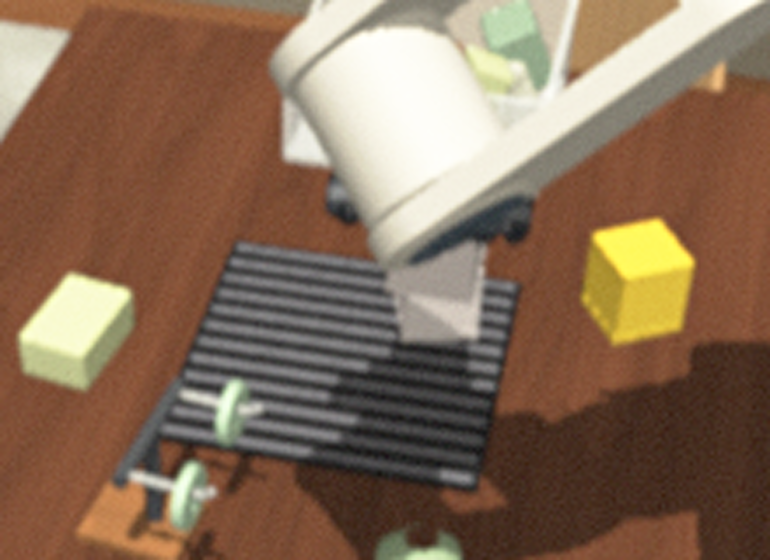

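View pics/d1w.png

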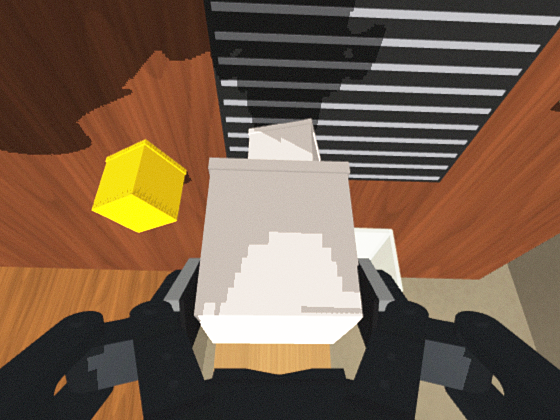

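```bash
python3 -m jog '255 11 5 -36 0 7 0;255 28 5 -22 0 7 0;255 31 8 -19 0 7 0;255 33 9 -15 0 7 0;255 34 9 -11 0 7 0'; python3 -m jog '255 36 9 -6 0 7 0;255 36 9 -2 0 7 0;255 36 9 2 0 7 0;255 35 9 7 0 7 0;255 34 9 11 0 7 0'
python3 - <<'E'
from h import *
plan((590,264,120),Rt(3,45))
E
```

```text
clock: 5.53
eef_pos: [490.5, -12.0, 189.5]
tcp_rot: [-3.113, 0.154, 1.636]
contact_force: [-0.8, -0.3, -0.6]
opening: 0.722
clock: 5.95
eef_pos: [526.6, 178.2, 188.5]
tcp_rot: [-3.104, -0.469, 1.608]
contact_force: [-0.9, 1.0, -1.3]
opening: 0.716
t 5.95 pos [526.6 178.2 188.5] -> shift [43.4 70.2 96.3] rows 3.0  turn [-1.6 18.1 -1. ] rows 2.5
   shift after turning [  9.8  67.8 106.7] q [  1.  17. 106.  30.  63. -17.] open 60.9 F [-0.9  1.  -1.3]
```

```bash
python3 -m jog '255 26 23 14 -1 7 0;255 24 23 18 -1 7 -1;255 18 21 18 0 4 0;255 0 0 0 0 0 0'
python3 - <<'E'
from h import *
plan((590,264,60),Rt(3,45))
crop('wrist',0,560,0,420,1,'pics/d2w.png')
crop('scene',280,480,120,290,4,'pics/d2s.png')
E
```

```text
clock: 6.28
eef_pos: [589.6, 270.0, 172.6]
tcp_rot: [-3.125, -0.794, 1.597]
contact_force: [-0.6, -0.5, -0.9]
opening: 0.724
t 6.28 pos [589.6 270.  172.6] -> shift [-84.5   1.5  74.6] rows 2.7  turn [ 0.1 -0.5 -1. ] rows 0.2
   shift after turning [-83.9   0.1  75.4] q [  1.  28. 103.  52.  64. -32.] open 61.5 F [-0.6 -0.5 -0.9]
```

View pics/d2w.png

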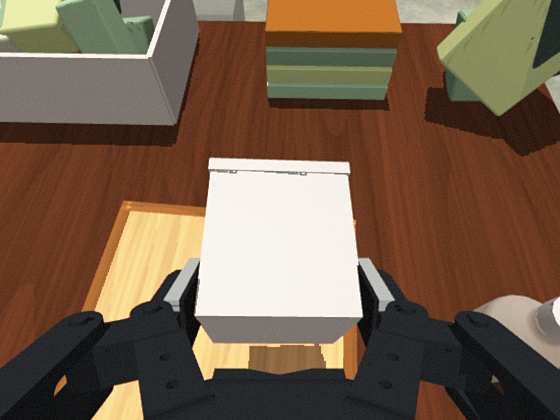

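View pics/d2s.png

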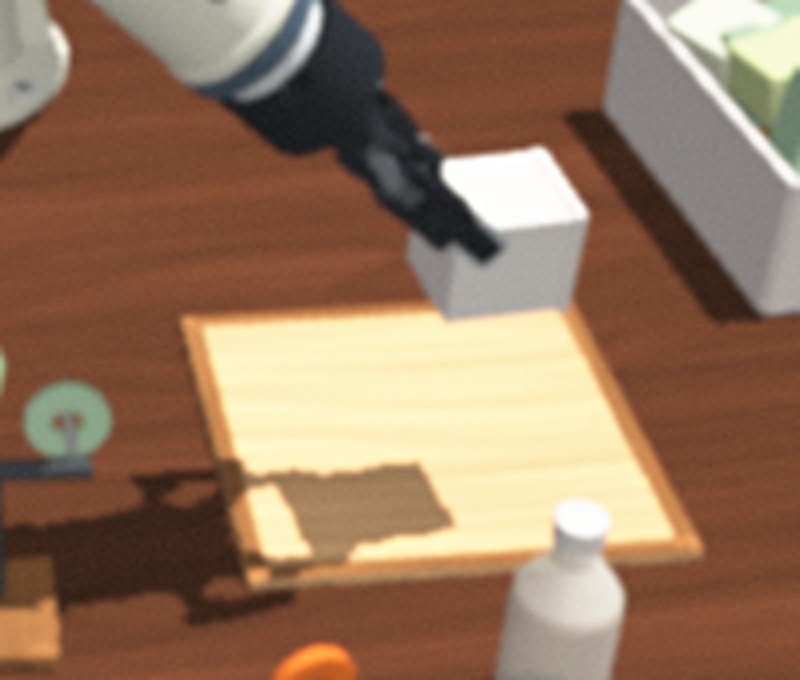

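```bash
python3 - <<'E'
from h import *
print(onz('scene',419,299,0), onz('side',156,308,0))
print(onz('scene',425,250,130), onz('side',150,270,130))
plan((545,262,60),Rt(3,45))
E
python3 -m jog '255 -28 -16 24 0 0 0;255 -28 -16 24 0 0 0;255 -25 -13 22 0 0 -1;255 0 0 0 0 0 0'
python3 - <<'E'
from h import *
plan((545,262,30),Rt(3,45))
E
```

```text
[7.71917265e+02 2.55415901e+02 1.13686838e-13] [764.15637939 258.60820826   0.        ]
[766.12966756 250.96241675 130.        ] [757.52487684 249.91367836 130.        ]
t 6.38 pos [587.  268.2 173.2] -> shift [-83.9 -40.8  76.9] rows 2.9  turn [-0.  -0.2 -1. ] rows 0.1
   shift after turning [-82.9 -42.3  77.2] q [  1.  28. 103.  52.  64. -32.] open 60.8 F [-0.5 -0.  -1. ]
clock: 6.72
eef_pos: [539.6, 256.9, 65.9]
tcp_rot: [-3.141, -0.782, 1.624]
contact_force: [-1.4, 0.6, -1.4]
opening: 0.716
t 6.72 pos [539.6 256.9  65.9] -> shift [-21.9   5.7  28.9] rows 0.9  turn [-0.1  0.2  0. ] rows 0.0
   shift after turning [-22.    5.7  28.8] q [ -0.  34. 111.  58.  56. -46.] open 60.9 F [-1.4  0.6 -1.4]
```

```bash
python3 -m jog '255 -15 5 22 0 0 0;255 -6 0 6 0 0 0;255 -2 0 2 0 0 0;255 0 0 0 0 0 0'
python3 - <<'E'
from h import *
plan((545,262,28.5),Rt(3,45))
crop('side',150,350,200,400,3,'pics/d3s.png')
E
```

```text
clock: 7.05
eef_pos: [544.9, 261.5, 31.9]
tcp_rot: [-3.135, -0.783, 1.618]
contact_force: [0.4, -0.1, -0.5]
opening: 0.72
t 7.05 pos [544.9 261.5  31.9] -> shift [-2.1  0.1  2.8] rows 0.1  turn [-0.1  0.2 -0.2] rows 0.0
   shift after turning [-2.1  0.1  2.7] q [  0.  38. 110.  60.  54. -49.] open 61.2 F [ 0.4 -0.1 -0.5]
```

View pics/d3s.png

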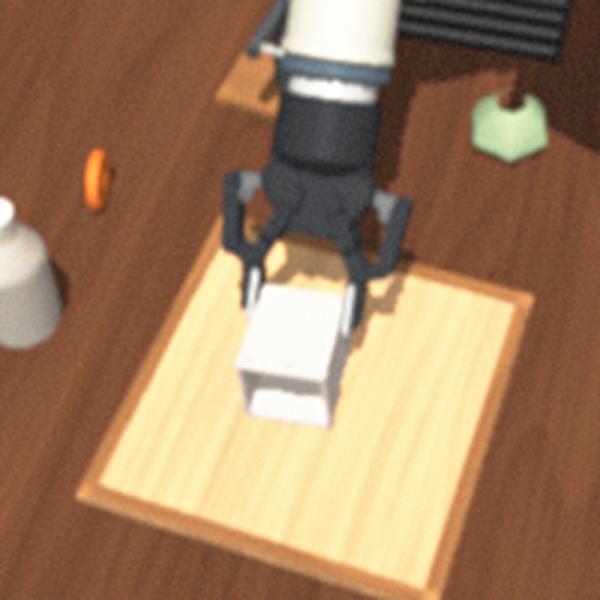

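```bash
python3 -m jog '255 -1.5 0 1.5 0 0 0;255 -1 0 1 0 0 0;255 0 0 0 0 0 0'; python3 -m jog '0 0 0 0 0 0 0;0 0 0 0 0 0 0;0 0 0 0 0 0 0;0 0 0 0 0 0 0'
python3 - <<'E'
from h import *
plan((545,262,28.5),Rt(3,45))
crop('side',150,350,200,400,3,'pics/d4s.png')
E
```

```text
clock: 7.35
eef_pos: [547.8, 261.3, 32.5]
tcp_rot: [3.14, -0.782, 1.623]
contact_force: [-0.3, 0.3, -0.8]
opening: 0.715
clock: 7.68
eef_pos: [548.8, 261.5, 34.3]
tcp_rot: [3.137, -0.782, 1.625]
contact_force: [-0.5, -0.3, -0.4]
opening: 1.0
t 7.68 pos [548.8 261.5  34.3] -> shift [-3.6 -3.8  4.6] rows 0.2  turn [0.2 0.2 0.1] rows 0.0
   shift after turning [-3.6 -3.7  4.6] q [  0.  38. 110.  60.  54. -49.] open 85.0 F [-0.5 -0.3 -0.4]
```

View pics/d4s.png

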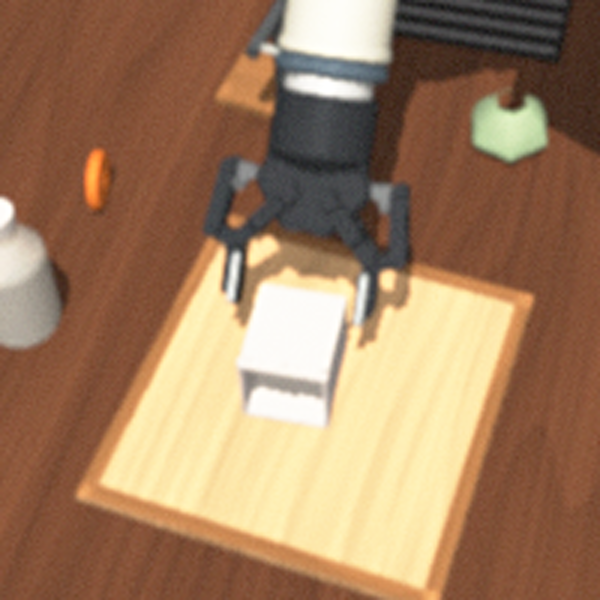

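```bash
python3 -m jog '0 0 0 -30 0 0 0;0 0 0 -38 0 0 0;0 0 0 -38 0 0 0;0 20 0 -30 0 -7 0;0 25 0 -25 0 -7 0'
python3 - <<'E'
from h import *
P=np.array([onz('side',150+u/3,200+v/3,68)[:2] for u,v in [(265,285),(345,293),(328,375),(240,367)]]); print(P.round(),P.mean(0))
I=optics.camera_info('scene')
im=optics.grab_frame('scene'); crop('x',300,460,130,270,5,'pics/d5.png',im)
C=np.append(P.mean(0),37); R=Rt(3,-45);a=R.as_matrix()[:,2]
plan(C-a*100,R)
E
```

```text
clock: 8.15
eef_pos: [547.8, 176.1, 171.1]
tcp_rot: [-3.119, -0.537, 1.604]
contact_force: [0.9, 0.4, -0.1]
opening: 1.0
[[574. 222.]
 [516. 214.]
 [509. 282.]
 [570. 292.]] [542.45403092 252.42415285]
t 8.2 pos [551.5 178.9 180.1] -> shift [ 88.2  -6.1 135.5] rows 3.9  turn [ -0.7 -75.3  -0.6] rows 10.5
   shift after turning [153.5  -5.2 -51. ] q [ -1.  20. 105.  35.  62. -21.] open 85.4 F [1.6 3.6 8.6]
```

View pics/d5.png

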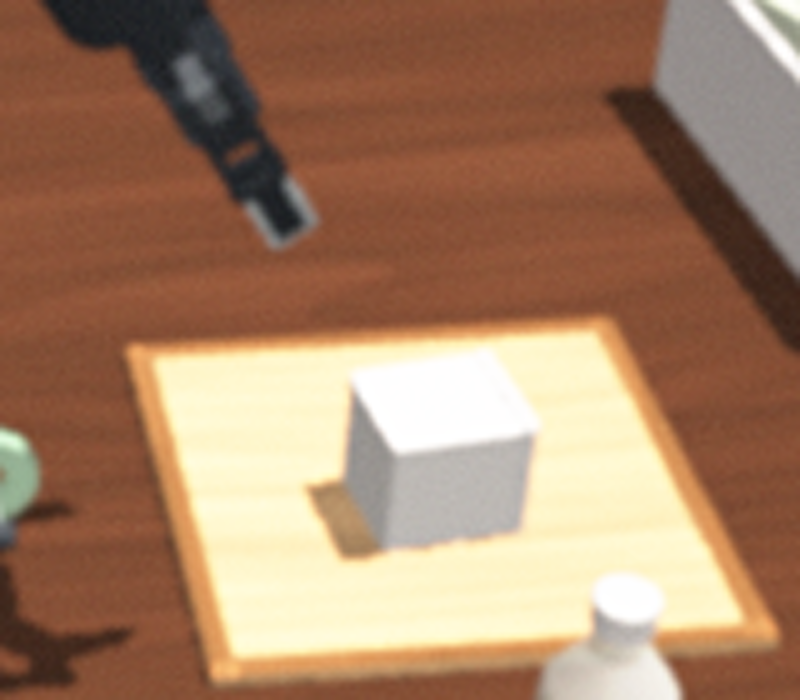

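Run:
```python
from h import *
P=np.array([onz('scene',300+u/5,130+v/5,68)[:2] for u,v in [(352,375),(488,352),(538,428),(402,452)]]); print(P.round(),P.mean(0))
B=np.array([onz('scene',300+u/5,130+v/5,6)[:2] for u,v in [(127,346),(610,318),(778,634),(212,680)]]); print(B.round(),B.mean(0))
```

```text
[[519. 218.]
 [511. 288.]
 [574. 291.]
 [582. 223.]] [546.3972689 254.7915411]
[[390. 138.]
 [408. 397.]
 [664. 381.]
 [653. 120.]] [528.63043026 258.72146333]
```

```bash
python3 -m jog '0 10 0 -2 0 -7 0;0 14 0 4 0 -7 0;0 15 0 3 0 -7 0;0 15 0 1 0 -7 0;0 15 0 0 0 -7 0'; python3 -m jog '0 15 0 -3 0 -7 0;0 15 0 -5 0 -7 0;0 15 0 -7 0 -7 0;0 15 0 -8 0 -7 0;0 15 0 -8 0 -7 0';  python3 - <<'E'
from h import *
C=np.array([545,254,37]); R=Rt(6,-45);a=R.as_matrix()[:,2]
plan(C-a*80,R)
E
```

```text
clock: 8.62
eef_pos: [556.2, 242.4, 203.5]
tcp_rot: [3.127, 0.083, 1.599]
contact_force: [0.2, -0.4, 0.1]
opening: 1.0
clock: 9.03
eef_pos: [554.0, 331.9, 215.9]
tcp_rot: [3.1, 0.707, 1.576]
contact_force: [1.4, -0.0, 1.1]
opening: 1.0
t 9.03 pos [554.  331.9 215.9] -> shift [ 63.1 -19.5 106.3] rows 3.0  turn [-1.5 -4.4 -4.3] rows 0.9
   shift after turning [ 72.4 -17.1 100.6] q [ 47.  38.  75. -29.  96.  50.] open 85.0 F [ 1.4 -0.   1.1]
```

```bash
python3 -m jog '0 22 -8 30 -1 -4 -4;0 24 -6 32 0 0 0;0 24 -6 32 0 0 0;0 0 0 0 0 0 0;0 0 0 0 0 0 0';  python3 - <<'E'
from h import *
C=np.array([545,254,37]); R=Rt(6,-45);a=R.as_matrix()[:,2]
plan(C-a*60,R)
crop('wrist',0,560,0,420,1,'pics/e1.png')
E
```

```text
clock: 9.45
eef_pos: [531.1, 326.8, 90.9]
tcp_rot: [-3.123, 0.79, 1.696]
contact_force: [-0.6, -0.6, 1.2]
opening: 0.998
t 9.45 pos [531.1 326.8  90.9] -> shift [-14.1   6.1  30.4] rows 0.8  turn [-0.2  0.3  0.8] rows 0.1
   shift after turning [-14.2   6.2  30.4] q [ 49.  46.  80. -31.  89.  53.] open 84.9 F [-0.6 -0.6  1.2]
```

View pics/e1.png

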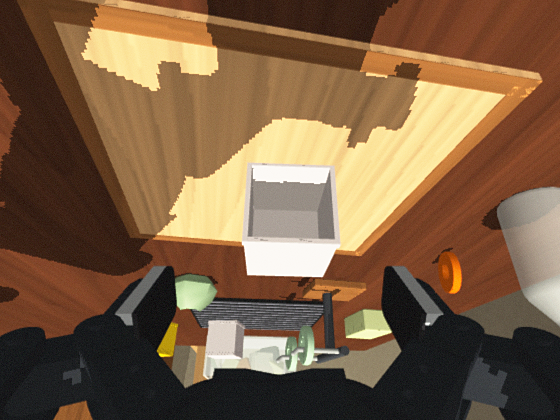

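```bash
python3 -m jog '0 -14 6 30 0 0 1;0 -2 1 30 0 0 0;0 0 0 20 0 0 0;0 0 0 0 0 0 0';  python3 - <<'E'
from h import *
C=np.array([545,254,37]); R=Rt(6,-45);a=R.as_matrix()[:,2]
plan(C+a*12,R)
crop('wrist',0,560,0,420,1,'pics/e2.png')
E
```

```text
clock: 9.83
eef_pos: [550.5, 261.6, 54.4]
tcp_rot: [3.128, 0.782, 1.659]
contact_force: [-0.0, -0.3, -0.6]
opening: 0.997
t 9.83 pos [550.5 261.6  54.4] -> shift [ 7.2 -6.4 29.2] rows 0.7  turn [ 0.1 -0.2 -0.7] rows 0.1
   shift after turning [ 7.4 -6.3 29.2] q [ 45.  46.  86. -34.  81.  55.] open 84.8 F [-0.  -0.3 -0.6]
```

View pics/e2.png

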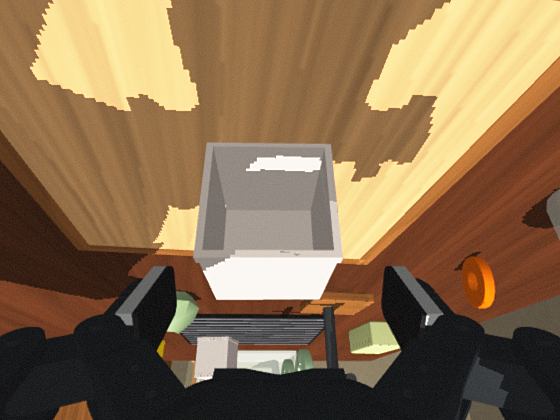

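```bash
python3 -m jog '0 7 -6 15 0 0 0;0 0 -1 15 0 0 0;0 0 0 2 0 0 0;0 0 0 0 0 0 0';  python3 - <<'E'
from h import *
C=np.array([545,254,37]); R=Rt(6,-45);a=R.as_matrix()[:,2]
plan(C+a*12,R)
E
python3 -m jog '255 0 0 0 0 0 0;255 0 0 0 0 0 0;255 0 0 0 0 0 0;255 0 0 0 0 0 0;255 0 0 0 0 0 0' 50
python3 - <<'E'
from h import *
crop('wrist',0,560,0,420,1,'pics/e3.png')
E
```

```text
clock: 10.22
eef_pos: [551.8, 249.8, 36.3]
tcp_rot: [3.11, 0.772, 1.646]
contact_force: [0.2, 0.5, 0.7]
opening: 1.002
t 10.22 pos [551.8 249.8  36.3] -> shift [ 2.7 -6.5  8. ] rows 0.3  turn [ 0.6 -0.8 -1.2] rows 0.2
   shift after turning [ 2.9 -6.3  8. ] q [ 44.  46.  88. -35.  79.  56.] open 85.2 F [0.2 0.5 0.7]
clock: 10.63
eef_pos: [554.0, 253.5, 40.2]
tcp_rot: [3.103, 0.768, 1.642]
contact_force: [-0.2, -0.6, -0.7]
opening: 0.711
```

View pics/e3.png

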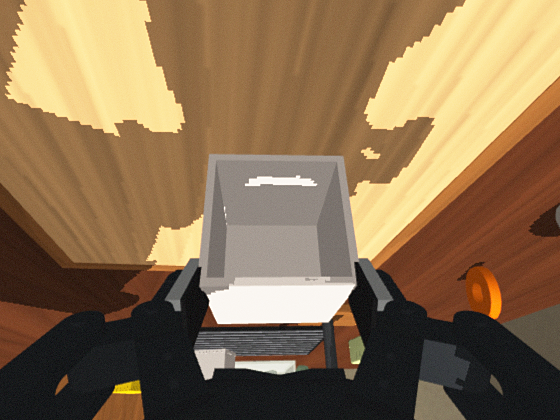

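```bash
python3 -m jog '255 -20 0 -20 0 0 0;255 -28 0 -28 0 0 0;255 -20 10 -20 0 7 0;255 0 10 0 0 7 0;255 0 10 0 0 7 0'; python3 -m jog '255 0 6 0 0 7 0;255 0 0 0 0 7 0;255 0 0 0 0 7 0;255 0 0 0 0 7 0;255 0 0 0 0 7 0';python3 -m jog '255 0 0 0 0 7 0;255 0 0 0 0 7 0;255 0 0 0 0 7 0;255 0 0 0 0 7 0;255 0 0 0 0 0 0'
python3 - <<'E'
from h import *
plan((590,252,60),Rt(3,45))
E
```

```text
clock: 11.1
eef_pos: [577.8, 258.3, 134.3]
tcp_rot: [3.121, 0.403, 1.671]
contact_force: [-0.6, 0.2, -2.6]
opening: 0.708
clock: 11.52
eef_pos: [591.2, 262.7, 143.8]
tcp_rot: [3.099, -0.221, 1.69]
contact_force: [-1.7, -0.4, -1.7]
opening: 0.715
clock: 11.93
eef_pos: [595.7, 258.7, 148.8]
tcp_rot: [3.064, -0.725, 1.725]
contact_force: [-0.3, -0.9, -2.4]
opening: 0.707
t 11.93 pos [595.7 258.7 148.8] -> shift [-63.2 -11.5  61.9] rows 2.1  turn [0.5 3.3 4.4] rows 0.8
   shift after turning [-67.3  -6.1  58.2] q [  1.  29. 103.  50.  61. -36.] open 60.1 F [-0.3 -0.9 -2.4]
```

```bash
python3 -m jog '255 -20 -6 18 0 4 4;255 -25 -3 23 0 0 0;255 -10 0 8 0 0 0;255 0 0 0 0 0 0'
python3 - <<'E'
from h import *
plan((590,252,42),Rt(3,45))
crop('side',150,350,200,400,3,'pics/e4.png')
crop('scene',300,460,130,270,5,'pics/e4s.png')
E
```

```text
clock: 12.27
eef_pos: [591.2, 250.6, 73.5]
tcp_rot: [3.13, -0.792, 1.626]
contact_force: [-0.5, 0.3, -0.8]
opening: 0.712
t 12.27 pos [591.2 250.6  73.5] -> shift [-21.4  -1.4  23.1] rows 0.8  turn [ 0.6 -0.4  0.1] rows 0.1
   shift after turning [-21.2  -1.1  23.3] q [ -1.  36. 105.  56.  59. -43.] open 60.5 F [-0.5  0.3 -0.8]
```

View pics/e4.png

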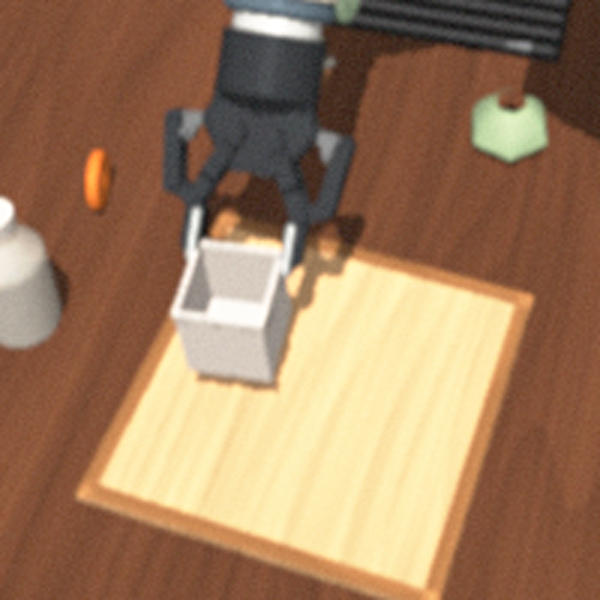

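View pics/e4s.png

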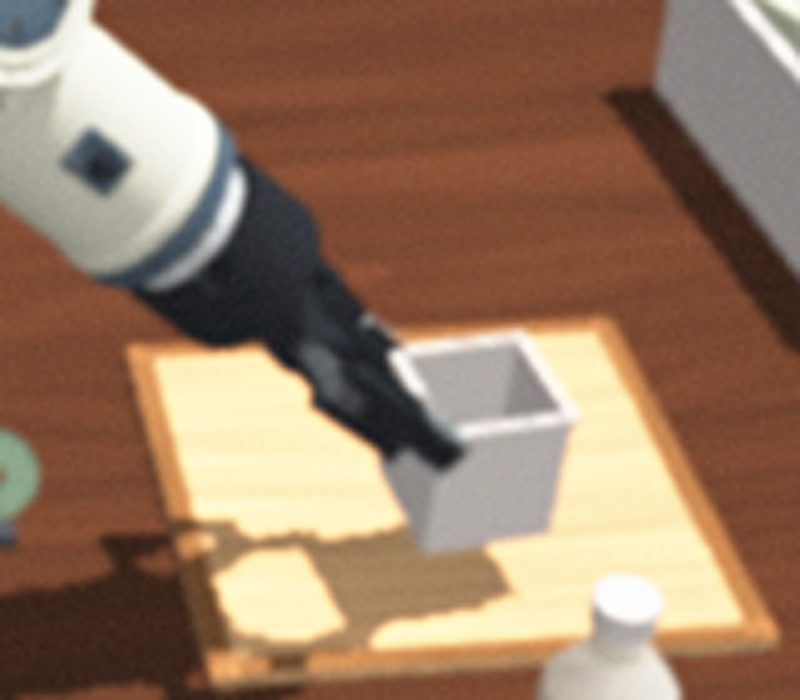

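```bash
python3 -m jog '255 -15 0 15 0 0 0;255 -5 0 5 0 0 0;255 -2 0 2 0 0 0;255 0 0 0 0 0 0'; python3 -m jog '255 -1.5 0 1.5 0 0 0;255 -1.5 0 1.5 0 0 0'
```

```text
clock: 12.7
eef_pos: [596.3, 255.0, 51.9]
tcp_rot: [3.111, -0.791, 1.646]
contact_force: [-0.3, -0.2, -1.1]
opening: 0.709
clock: 12.87
eef_pos: [597.7, 255.9, 50.4]
tcp_rot: [3.106, -0.791, 1.651]
contact_force: [-0.6, -0.4, 0.3]
opening: 0.709
```

```bash
python3 -m jog '255 -3 -3 3 1 0 -1;255 -3 -2 3 1 0 0;255 -2 0 2 0 0 0';python3 - <<'E'
from h import *
plan((590,252,42),Rt(3,45))
E
```

```text
clock: 13.12
eef_pos: [593.4, 255.8, 40.9]
tcp_rot: [3.121, -0.791, 1.682]
contact_force: [-8.6, -18.3, 31.7]
opening: 0.711
t 13.12 pos [593.4 255.8  40.9] -> shift [-1.7 -3.7 -3.3] rows 0.1  turn [-1.2 -0.4  2.4] rows 0.4
   shift after turning [-1.8 -3.6 -3.3] q [ -1.  40. 103.  56.  58. -47.] open 60.4 F [ -8.6 -18.3  31.7]
```

```bash
python3 -m jog '255 1 0 -1 0 0 0;0 0 0 0 0 0 0;0 0 0 0 0 0 0;0 0 0 0 0 0 0;0 0 0 0 0 0 0'; python3 -m jog '0 0 0 -25 0 0 0;0 0 0 -35 0 0 0;0 0 0 -38 0 0 0;0 0 0 -38 0 0 0;0 0 0 0 0 0 0';python3 - <<'E'
from h import *
crop('side',150,350,200,400,3,'pics/e5.png')
crop('scene',300,460,130,270,5,'pics/e5s.png')
crop('scene',0,560,0,420,1,'pics/e5f.png')
plan((479,-200,250),Rt(14,-45))
E
```

```text
clock: 13.53
eef_pos: [593.8, 255.5, 41.8]
tcp_rot: [3.122, -0.792, 1.681]
contact_force: [0.1, -0.4, 0.1]
opening: 0.994
clock: 13.95
eef_pos: [599.3, 157.1, 137.8]
tcp_rot: [3.133, -0.792, 1.678]
contact_force: [1.4, -0.5, 0.3]
opening: 1.002
t 14.1 pos [595.8 160.9 133.2] -> shift [-160.  -153.4 -329.2] rows 9.5  turn [  0.  -90.3  -9. ] rows 12.7
   shift after turning [-310.2 -200.6  145. ] q [ -9.  33. 100.  47.  70. -41.] open 85.1 F [-0.5 -0.4 -0.1]
```

View pics/e5.png

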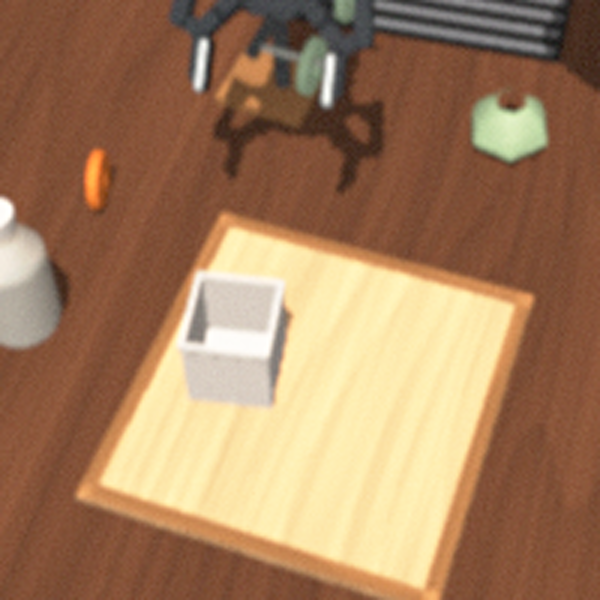

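View pics/e5f.png

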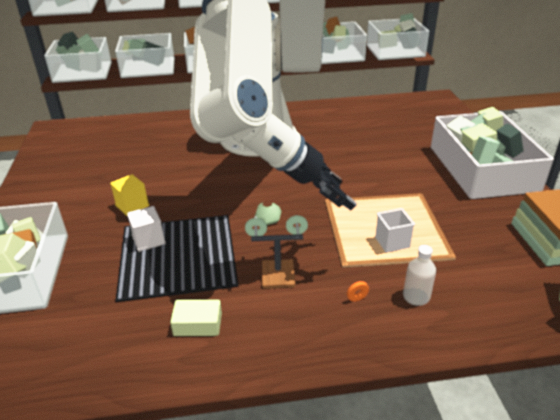

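```bash
python3 -m jog '0 20 -15 -28 0 0 0;0 20 -20 -28 0 0 0;0 5 -20 -34 0 -7 0;0 -10 -20 -30 0 -7 0;0 -20 -20 -25 0 -7 0'; python3 -m jog '0 -30 -10 -15 0 -7 0;0 -34 -10 -12 0 -7 0;0 -36 -10 -8 0 -7 0;0 -36 0 -4 0 -7 0;0 -36 0 0 0 -7 0';python3 -m jog '0 -36 0 4 0 -7 0;0 -36 0 8 0 -7 0;0 -36 0 12 0 -7 0;0 -36 0 18 0 -7 0;0 -36 0 18 0 -7 0';python3 - <<'E'
from h import *
C=np.array([485,-315.5,41]); R=Rt(14,-45);a=R.as_matrix()[:,2]
plan(C-a*100,R)
E
```

```text
clock: 14.52
eef_pos: [503.0, 65.5, 246.1]
tcp_rot: [-3.112, -0.426, 1.664]
contact_force: [0.2, 0.3, -0.8]
opening: 1.003
clock: 14.93
eef_pos: [489.5, -117.4, 258.4]
tcp_rot: [-3.118, 0.199, 1.69]
contact_force: [-0.4, -0.3, -0.9]
opening: 0.998
clock: 15.35
eef_pos: [516.4, -304.0, 281.6]
tcp_rot: [-3.106, 0.821, 1.732]
contact_force: [-0.8, -0.2, -0.2]
opening: 1.001
t 15.35 pos [ 516.4 -304.   281.6] -> shift [168.1 -36.2  70.2] rows 4.5  turn [-5.5  2.  -3.3] rows 0.9
   shift after turning [167.6 -33.2  72.7] q [ -4.  11. 112. -56.  61.  18.] open 85.1 F [-0.8 -0.2 -0.2]
```

```bash
python3 -m jog '0 36 -8 14 -5 2 -3;0 36 -7 15 0 0 0;0 36 -7 15 0 0 0;0 30 -7 12 0 0 0;0 0 0 0 0 0 0';python3 - <<'E'
from h import *
C=np.array([485,-315.5,41]); R=Rt(14,-45);a=R.as_matrix()[:,2]
plan(C-a*100,R)
crop('wrist',0,560,0,420,1,'pics/f1.png')
E
```

```text
clock: 15.77
eef_pos: [470.3, -250.5, 132.5]
tcp_rot: [-3.122, 0.781, 1.837]
contact_force: [-1.2, -0.5, -0.4]
opening: 1.003
t 15.77 pos [ 470.3 -250.5  132.5] -> shift [17.5 -1.2 11.9] rows 0.5  turn [-0.3 -0.3  0.9] rows 0.1
   shift after turning [17.5 -1.5 11.8] q [ -0.  18. 127. -69.  47.  40.] open 85.3 F [-1.2 -0.5 -0.4]
```

View pics/f1.png

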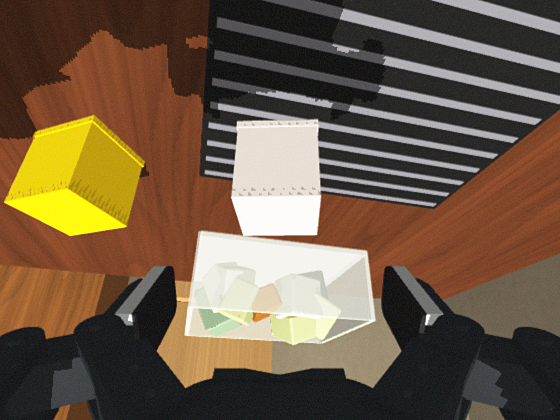

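Run:
```python
import cv2
a=cv2.imread('pics/a_scene.png');b=cv2.imread('pics/a_side.png')
c=cv2.resize(a[190:320,0:130],None,fx=4.5,fy=4.5,interpolation=2)
d=cv2.resize(b[60:140,270:380],None,fx=5,fy=5,interpolation=2)
cv2.imwrite('pics/f2.png',c[:,:400]);cv2.imwrite('pics/f3.png',d)
```

```text
(no output)
```

View pics/f2.png

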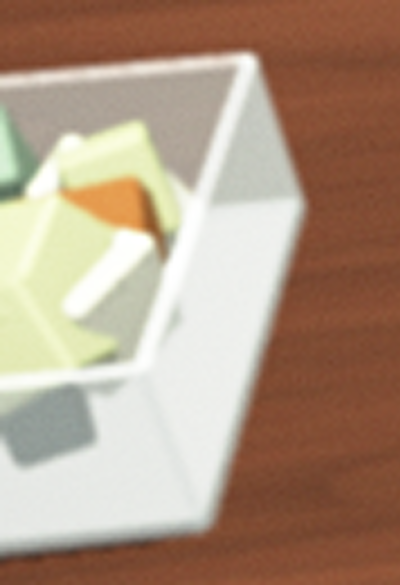

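View pics/f3.png

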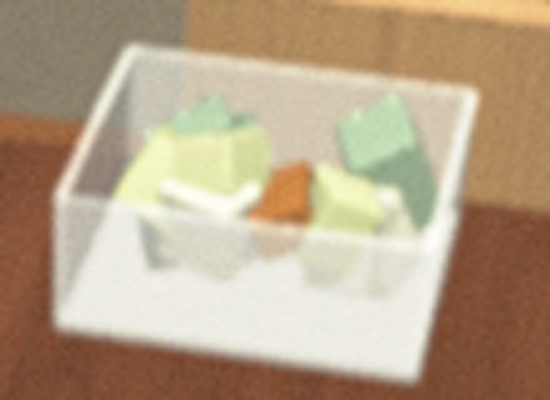

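Run:
```python
from h import *
s=lambda u,v:(u/4.5,190+v/4.5); d=lambda u,v:(270+u/5,60+v/5)
print(tri('scene',s(143,370),'side',d(60,198)),tri('scene',s(248,60),'side',d(430,248)))
print(onz('scene',*s(303,205),0),onz('scene',*s(210,528),0))
```

```text
(array([ 666.36379679, -520.32943373,   96.38897801]), np.float64(1.2832112234795308)) (array([ 427.31473176, -521.34225599,   97.276159  ]), np.float64(1.0023042738933283))
[ 428.34746987 -517.4358465     0.        ] [ 670.95735074 -516.67264008    0.        ]
```

```bash
python3 -m jog '0 -27 0 -27 0 0 0;0 -27 0 -27 0 0 0;0 -27 0 -27 0 7 0;0 -15 0 -10 0 7 0;0 -15 0 10 0 7 0'; python3 -m jog '0 -15 4 8 0 7 0;0 -15 4 6 0 7 0;0 -15 4 4 0 7 0;0 -15 4 2 0 7 0;0 -15 4 0 0 7 0'; python3 -m jog '0 -15 4 -2 0 7 0;0 -15 4 -5 0 7 0;0 -15 4 -5 0 7 0;0 -12 4 -5 0 7 0;0 -5 0 -2 0 7 0'
python3 - <<'E'
from h import *
C=np.array([485,-315.5,41]); R=Rt(14,45);a=R.as_matrix()[:,2]
plan(C-a*100,R)
E
```

```text
clock: 16.23
eef_pos: [477.0, -263.6, 244.6]
tcp_rot: [-3.098, 0.525, 1.85]
contact_force: [0.9, 0.5, -0.8]
opening: 1.001
clock: 16.65
eef_pos: [524.4, -329.2, 264.2]
tcp_rot: [-3.133, -0.063, 1.853]
contact_force: [0.9, 0.2, 0.2]
opening: 1.001
clock: 17.07
eef_pos: [566.9, -394.9, 284.2]
tcp_rot: [3.101, -0.682, 1.9]
contact_force: [1.7, -0.5, -0.0]
opening: 0.996
t 17.07 pos [ 566.9 -394.9  284.2] -> shift [-84.6 -64.1 151. ] rows 4.4  turn [-0.9  5.8  3.7] rows 1.0
   shift after turning [-103.5  -60.3  140.4] q [-45.  45.  53.  21. 116. -59.] open 84.7 F [ 1.7 -0.5 -0. ]
```

```bash
python3 -m jog '0 -22 -16 32 -1 6 4;0 -25 -16 32 0 0 0;0 -25 -16 32 0 0 0;0 -25 -12 32 0 0 0;0 0 0 0 0 0 0'
python3 - <<'E'
from h import *
C=np.array([485,-315.5,41]); R=Rt(14,45);a=R.as_matrix()[:,2]
plan(C-a*60,R)
crop('wrist',0,560,0,420,1,'pics/f4.png')
E
```

```text
clock: 17.48
eef_pos: [512.3, -398.9, 125.1]
tcp_rot: [3.108, -0.794, 1.842]
contact_force: [-1.1, 0.7, -1.0]
opening: 1.001
t 17.48 pos [ 512.3 -398.9  125.1] -> shift [ 2.  -7.2 61.3] rows 1.5  turn [ 0.9 -0.5  1.1] rows 0.2
   shift after turning [ 2.4 -6.3 61.4] q [-49.  52.  63.  20. 106. -66.] open 85.1 F [-1.1  0.7 -1. ]
```

View pics/f4.png

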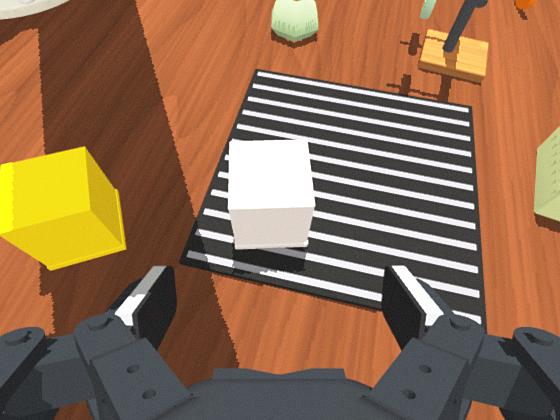

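```bash
python3 - <<'E'
from h import *
P=np.array([onz('wrist',u,v,76)[:2] for u,v in [(229,142),(308,139),(313,204),(230,209)]]); print(P.round(),P.mean(0)); 
P=np.array([onz('wrist',u,v,6)[:2] for u,v in [(236,247),(308,245)]]); print(P.round())
E
python3 -m jog '0 0 -7 30 1 0 1;0 2 0 20 0 0 0;0 0 0 0 0 0 0'
python3 - <<'E'
from h import *
C=np.array([485,-315.5,41]); R=Rt(14,45);a=R.as_matrix()[:,2]
plan(C-a*30,R)
I=optics.camera_info('wrist')
im=optics.grab_frame('wrist')
crop('wrist',0,560,0,420,1,'pics/f5.png',im)
E
```

```text
[[ 448. -296.]
 [ 510. -276.]
 [ 526. -336.]
 [ 469. -355.]] [ 488.33274594 -315.6497696 ]
[[ 467. -355.]
 [ 530. -337.]]
clock: 17.78
eef_pos: [505.5, -368.3, 104.3]
tcp_rot: [3.12, -0.782, 1.836]
contact_force: [-0.4, -0.2, 0.1]
opening: 1.0
t 17.78 pos [ 505.5 -368.3  104.3] -> shift [-4.7 -7.6 54.5] rows 1.3  turn [0.4 0.2 0.8] rows 0.1
   shift after turning [-5.  -7.1 54.5] q [-48.  50.  69.  20. 101. -66.] open 85.0 F [-0.4 -0.2  0.1]
```

View pics/f5.png

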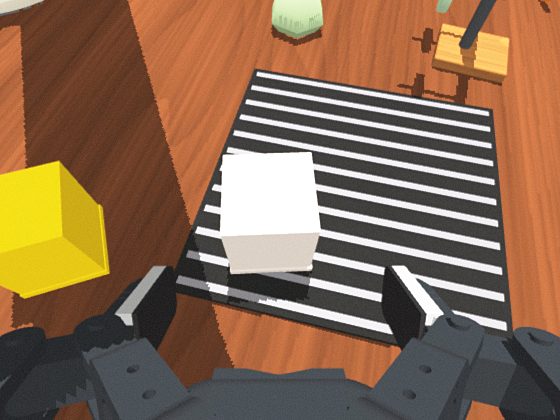

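```bash
python3 -m jog '0 -4 -7 24 0 0 2;0 0 -4 20 0 0 0;0 0 0 18 0 0 0;0 0 0 0 0 0 0'
python3 - <<'E'
from h import *
C=np.array([487.5,-316,41]); R=Rt(16,45);a=R.as_matrix()[:,2]
plan(C+a*14,R)
crop('wrist',0,560,0,420,1,'pics/f6.png')
E
```

```text
clock: 18.17
eef_pos: [496.4, -339.5, 71.2]
tcp_rot: [3.13, -0.761, 1.806]
contact_force: [-0.2, 0.5, -0.3]
opening: 1.0
t 18.17 pos [ 496.4 -339.5   71.2] -> shift [-2.5 -4.2 53. ] rows 1.3  turn [ 2.4  1.4 -1.8] rows 0.5
   shift after turning [-3.7 -2.1 53.1] q [-47.  49.  75.  21.  95. -66.] open 85.0 F [-0.2  0.5 -0.3]
```

View pics/f6.png

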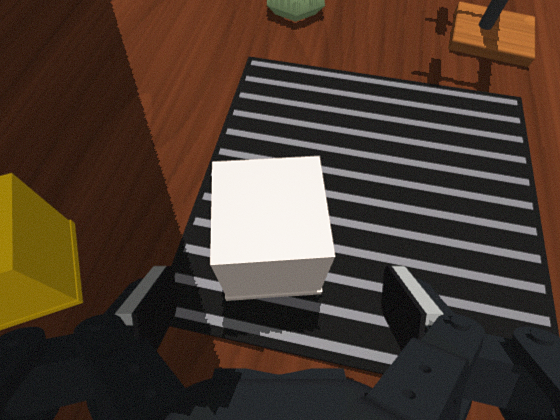

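```bash
python3 -m jog '0 -3 -5 18 2 1 -2;0 0 -2 18 0 0 0;0 0 0 16 0 0 0;0 0 0 4 0 0 0;0 0 0 0 0 0 0'
python3 - <<'E'
from h import *
C=np.array([487.5,-316,41]); R=Rt(16,45);a=R.as_matrix()[:,2]
plan(C+a*14,R)
crop('wrist',0,560,0,420,1,'pics/f7.png')
E
```

```text
clock: 18.63
eef_pos: [492.1, -317.7, 42.3]
tcp_rot: [3.107, -0.755, 1.874]
contact_force: [0.9, -0.1, 0.2]
opening: 0.998
t 18.63 pos [ 492.1 -317.7   42.3] -> shift [ 1.7 -4.2 16.9] rows 0.4  turn [1.  1.7 1. ] rows 0.3
   shift after turning [ 1.1 -3.9 17. ] q [-45.  50.  78.  20.  91. -69.] open 84.8 F [ 0.9 -0.1  0.2]
```

View pics/f7.png

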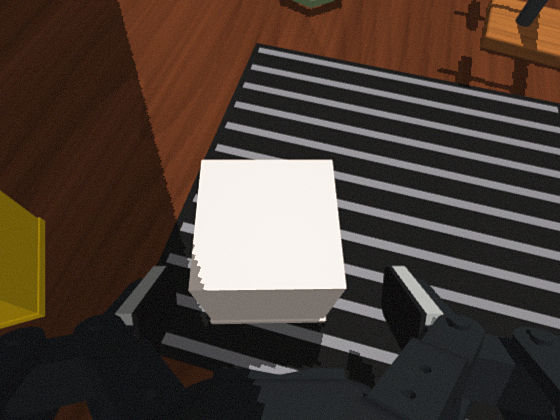

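```bash
python3 -m jog '0 1 -5 10 1 2 1;0 0 -2 8 0 0 0;0 0 0 4 0 0 0;255 0 0 0 0 0 0;255 0 0 0 0 0 0' 50; python3 -m jog '255 0 0 0 0 0 0;255 0 0 0 0 0 0;255 0 0 0 0 0 0;255 0 0 0 0 0 0'
python3 - <<'E'
from h import *
C=np.array([487.5,-316,41]); R=Rt(16,45);a=R.as_matrix()[:,2]
plan(C+a*14,R)
crop('wrist',0,560,0,420,1,'pics/f8.png')
E
```

```text
clock: 19.1
eef_pos: [485.6, -310.0, 32.3]
tcp_rot: [3.131, -0.78, 1.857]
contact_force: [0.2, -2.3, 3.2]
opening: 0.749
clock: 19.43
eef_pos: [486.7, -311.7, 33.8]
tcp_rot: [3.128, -0.776, 1.859]
contact_force: [0.8, 0.3, -0.7]
opening: 0.716
t 19.43 pos [ 486.7 -311.7   33.8] -> shift [ 2.  -0.4  5.8] rows 0.1  turn [0.5 0.6 0.3] rows 0.1
   shift after turning [ 2.  -0.4  5.8] q [-45.  51.  78.  20.  91. -68.] open 60.9 F [ 0.8  0.3 -0.7]
```

View pics/f8.png

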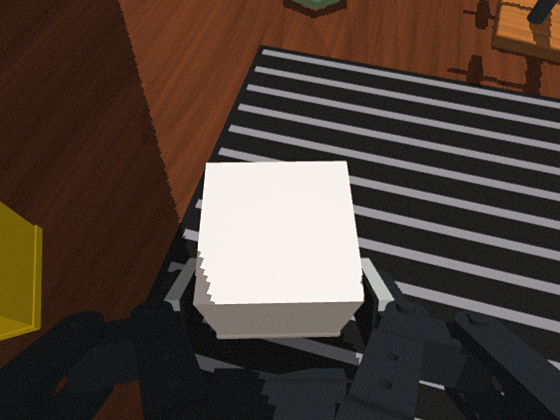

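```bash
python3 -m jog '255 18 0 -18 0 0 0;255 27 0 -27 0 0 0;255 27 0 -27 0 0 0;255 28 0 -20 0 -7 0;255 30 0 10 0 -7 0'; python3 -m jog '255 28 -3 18 0 -7 0;255 30 -3 15 0 -7 0;255 34 -3 10 0 -7 0;255 36 -3 5 0 -7 0;255 37 0 2 0 -7 0';python3 -m jog '255 37 0 0 0 -3 7;255 37 0 0 0 -5 5;255 37 0 -3 0 -7 0;255 37 0 -8 0 -7 0;255 36 0 -13 0 -7 0'
python3 - <<'E'
from h import *
plan((468,262,200),Rt(3,-45))
E
```

```text
clock: 19.9
eef_pos: [473.6, -279.4, 173.2]
tcp_rot: [3.141, -0.542, 1.843]
contact_force: [2.0, 1.5, 1.0]
opening: 0.713
clock: 20.32
eef_pos: [418.0, -120.6, 177.1]
tcp_rot: [3.126, 0.054, 1.836]
contact_force: [0.7, 1.5, -1.1]
opening: 0.71
clock: 20.73
eef_pos: [393.7, -3.6, 174.0]
tcp_rot: [3.137, 0.356, 1.705]
contact_force: [1.3, 0.4, -2.0]
opening: 0.716
t 20.73 pos [393.7  -3.6 174. ] -> shift [ 228.3  109.7 -112.2] rows 6.6  turn [  2.8 -24.6   3.9] rows 3.5
   shift after turning [ 166.4   88.1 -203.1] q [ 18.   3. 123. -24.  59.  24.] open 60.8 F [ 1.3  0.4 -2. ]
```

```bash
python3 -m jog '255 32 12 -16 1 -7 1;255 31 12 -19 1 -7 1;255 29 12 -22 1 -7 1;255 26 14 -26 0 -3 1;255 26 14 -26 0 0 0'; python3 -m jog '255 26 14 -26 0 0 0;255 26 14 -26 0 0 0;255 10 0 -10 0 0 0;255 0 0 0 0 0 0'
python3 - <<'E'
from h import *
plan((468,258,80),Rt(3,-45))
crop('side',150,350,200,400,3,'pics/g1.png')
E
```

```text
clock: 21.15
eef_pos: [433.9, 177.5, 190.9]
tcp_rot: [3.137, 0.746, 1.628]
contact_force: [0.6, 0.7, -2.0]
opening: 0.713
clock: 21.48
eef_pos: [456.6, 279.9, 191.3]
tcp_rot: [3.139, 0.745, 1.637]
contact_force: [-0.3, 1.0, -0.7]
opening: 0.715
t 21.48 pos [456.6 279.9 191.3] -> shift [58.8  9.6 97.2] rows 2.7  turn [ 0.7 -2.3  0.6] rows 0.4
   shift after turning [62.8 10.2 94.6] q [ 50.  32.  90. -28.  91.  54.] open 60.7 F [-0.3  1.  -0.7]
```

View pics/g1.png

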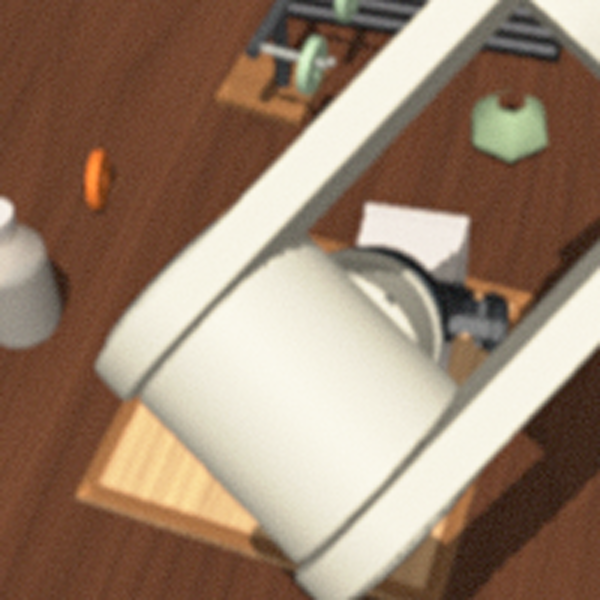

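```bash
python3 -m jog '255 20 5 30 0 -2 0;255 20 4 30 0 0 0;255 20 0 30 0 0 0;255 20 0 25 0 0 0;255 0 0 0 0 0 0'
python3 - <<'E'
from h import *
plan((468,258,36),Rt(3,-45))
E
```

```text
clock: 21.95
eef_pos: [468.2, 252.5, 51.9]
tcp_rot: [3.134, 0.777, 1.632]
contact_force: [-1.1, -1.2, -1.1]
opening: 0.716
t 21.95 pos [468.2 252.5  51.9] -> shift [15.1  0.1  7.4] rows 0.4  turn [ 0.8 -0.5  0.4] rows 0.1
   shift after turning [15.1  0.1  7.3] q [ 48.  42.  94. -31.  79.  61.] open 60.9 F [-1.1 -1.2 -1.1]
```

```bash
python3 -m jog '255 12 0 6 1 -1 0;255 5 0 5 0 0 0;255 4 0 4 0 0 0'; python3 -m jog '255 2 0 2 0 0 0'
python3 - <<'E'
from h import *
plan((468,258,32),Rt(3,-45))
E
```

```text
clock: 22.2
eef_pos: [467.3, 252.8, 30.8]
tcp_rot: [-3.13, 0.8, 1.629]
contact_force: [-6.2, 7.6, 43.6]
opening: 0.714
clock: 22.28
eef_pos: [467.4, 252.6, 30.8]
tcp_rot: [-3.132, 0.801, 1.627]
contact_force: [-5.8, 5.0, 13.9]
opening: 0.714
t 22.28 pos [467.4 252.6  30.8] -> shift [ 2.9  0.8 -4.7] rows 0.1  turn [-0.4  0.9  0.2] rows 0.1
   shift after turning [ 2.9  0.9 -4.7] q [ 48.  45.  93. -30.  80.  61.] open 60.7 F [-5.8  5.  13.9]
```

Contact. Release, retract along the tool, then look.

```bash
python3 -m jog '255 -0.5 0 -0.5 0 0 0;0 0 0 0 0 0 0;0 0 0 0 0 0 0;0 0 0 0 0 0 0;0 0 0 0 0 0 0'; python3 -m jog '0 0 0 -25 0 0 0;0 0 0 -36 0 0 0;0 0 0 -38 0 0 0;0 -22 0 -30 0 7 0;0 -22 0 -30 0 7 0'; python3 -m jog '0 -22 0 -25 0 7 0;0 -30 0 0 0 7 0;0 -30 0 0 0 7 0;0 -30 0 0 0 7 0;0 -30 0 0 0 7 0';python3 - <<'E'
from h import *
crop('scene',300,460,130,270,5,'pics/g2.png')
plan((468,190,120),Rt(3,45))
E
```

```text
clock: 22.7
eef_pos: [469.2, 252.9, 38.2]
tcp_rot: [-3.141, 0.797, 1.621]
contact_force: [-0.2, -0.1, -0.4]
opening: 1.002
clock: 23.12
eef_pos: [460.1, 330.8, 168.7]
tcp_rot: [-3.112, 0.571, 1.639]
contact_force: [1.8, 0.7, 1.6]
opening: 1.0
clock: 23.53
eef_pos: [473.8, 220.1, 244.0]
tcp_rot: [3.141, -0.057, 1.636]
contact_force: [1.2, 0.6, 0.4]
opening: 1.002
t 23.58 pos [475.6 208.8 244. ] -> shift [-25.9  -8.8 122.7] rows 3.0  turn [-0.1 41.5  0.4] rows 5.8
   shift after turning [-100.7   -8.6   74.7] q [ 21.   8. 105.   4.  66.  16.] open 84.8 F [ 0.  -5.2  0.2]
```

View pics/g2.png

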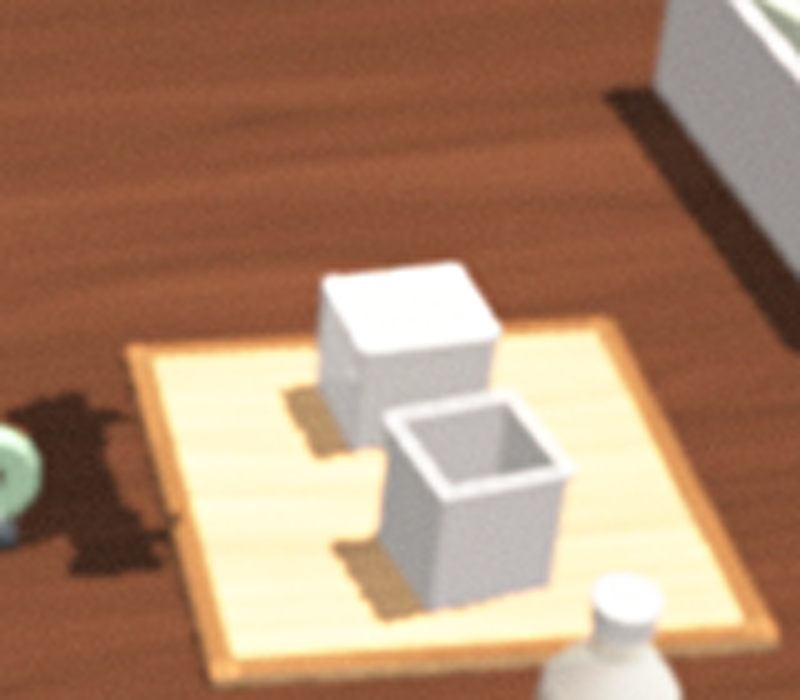

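```bash
python3 - <<'E'
from h import *
for nm,z,pts in (('A',68,[(322,280),(462,263),(498,328),(362,352)]),('B',76,[(385,408),(515,390),(572,465),(445,497)])):
  P=np.array([onz('scene',300+u/5,130+v/5,z)[:2] for u,v in pts]); print(nm,P.round(),P.mean(0))
E
python3 -m jog '0 -8 0 0 0 7 0;0 -8 0 0 0 7 0;0 -8 0 5 0 7 0;0 -10 0 10 0 7 0;0 -12 0 10 0 7 0'
python3 - <<'E'
from h import *
crop('wrist',0,560,0,420,1,'pics/g3.png')
I=optics.camera_info('wrist')
plan((468,190,120),Rt(3,45))
E
```

```text
A [[437. 226.]
 [433. 300.]
 [492. 299.]
 [501. 228.]] [465.79375012 263.0149145 ]
B [[558. 222.]
 [554. 285.]
 [614. 292.]
 [627. 229.]] [587.94094844 256.8481059 ]
clock: 24.0
eef_pos: [484.3, 174.2, 218.0]
tcp_rot: [3.101, -0.677, 1.648]
contact_force: [0.4, -0.1, -1.3]
opening: 0.996
t 24.05 pos [482.5 171.5 212.4] -> shift [-43.3 -16.   83.5] rows 2.3  turn [1.1 5.8 1.1] rows 0.8
   shift after turning [-51.8 -13.5  79. ] q [ -7.  14. 114.  43.  66. -34.] open 85.0 F [-0.9 -3.5 -5.7]
```

View pics/g3.png

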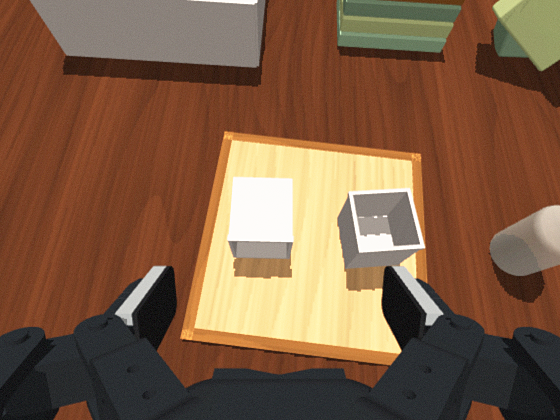

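```bash
python3 -m jog '0 -16 -6 28 1 6 1;0 -16 -6 28 0 0 0;0 -14 -4 28 0 0 0;0 0 0 0 0 0 0'
python3 - <<'E'
from h import *
C=np.array([466,262,37]); R=Rt(4,45);a=R.as_matrix()[:,2]
plan(C+a*12,R)
crop('wrist',0,560,0,420,1,'pics/g4.png')
E
```

```text
clock: 24.38
eef_pos: [467.8, 189.6, 115.9]
tcp_rot: [-3.14, -0.792, 1.611]
contact_force: [-1.8, -0.5, -0.6]
opening: 1.0
t 24.38 pos [467.8 189.6 115.9] -> shift [ -5.4   1.  119. ] rows 2.9  turn [ 1.1 -0.4 -1.2] rows 0.2
   shift after turning [ -4.7   3.2 119. ] q [ -9.  25. 119.  53.  61. -49.] open 85.0 F [-1.8 -0.5 -0.6]
```

View pics/g4.png

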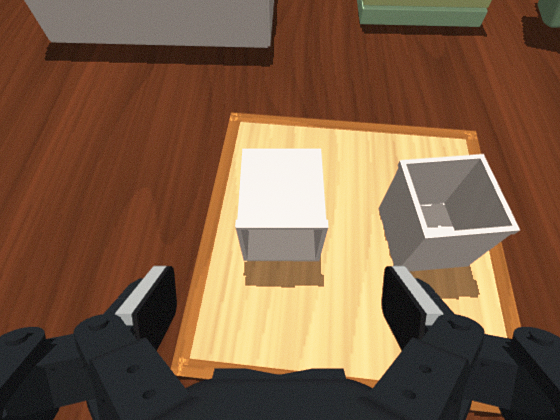

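```bash
python3 - <<'E'
from h import *
P=np.array([onz('wrist',u,v,68)[:2] for u,v in [(241,150),(323,150),(327,228),(237,222)]]); print(P.round(),P.mean(0))
E
python3 -m jog '0 -5 1 30 1 0 -1;0 0 0 30 0 0 0;0 0 0 20 0 0 0;0 0 0 0 0 0 0'
python3 - <<'E'
from h import *
C=np.array([466,262,37]); R=Rt(4,45);a=R.as_matrix()[:,2]
plan(C+a*12,R)
crop('wrist',0,560,0,420,1,'pics/g5.png')
E
```

```text
[[436. 295.]
 [501. 298.]
 [502. 229.]
 [439. 231.]] [469.37003976 263.27536335]
clock: 24.77
eef_pos: [472.9, 245.0, 63.9]
tcp_rot: [3.129, -0.792, 1.649]
contact_force: [-0.6, -0.3, -0.4]
opening: 0.999
t 24.77 pos [472.9 245.   63.9] -> shift [-7.  -6.1 43.3] rows 1.1  turn [ 0.4 -0.4  0.3] rows 0.1
   shift after turning [-6.7 -5.7 43.4] q [ -2.  31. 119.  60.  55. -53.] open 84.9 F [-0.6 -0.3 -0.4]
```

View pics/g5.png

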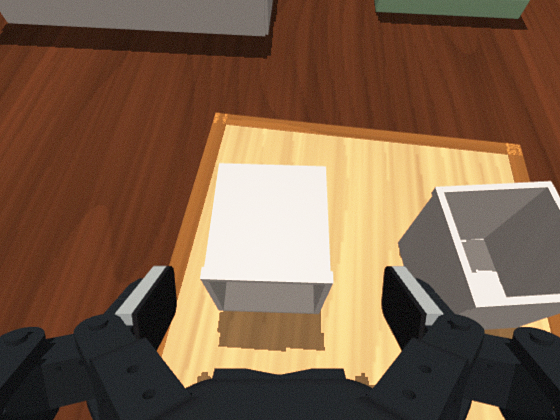

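```bash
python3 -m jog '0 -6 -6 18 0 0 0;0 0 -1 18 0 0 0;0 0 0 6 0 0 0;0 0 0 0 0 0 0'
python3 - <<'E'
from h import *
C=np.array([467,262,37]); R=Rt(4,45);a=R.as_matrix()[:,2]
plan(C+a*12,R)
crop('wrist',0,560,0,420,1,'pics/g6.png')
E
```

```text
clock: 25.15
eef_pos: [471.5, 270.3, 39.1]
tcp_rot: [3.109, -0.793, 1.666]
contact_force: [-0.4, -0.8, 0.9]
opening: 1.003
t 25.15 pos [471.5 270.3  39.1] -> shift [-7.1 -5.3  7.7] rows 0.3  turn [ 0.9 -0.5  1. ] rows 0.2
   shift after turning [-7.1 -5.   7.9] q [  1.  34. 120.  65.  52. -57.] open 85.3 F [-0.4 -0.8  0.9]
```

View pics/g6.png

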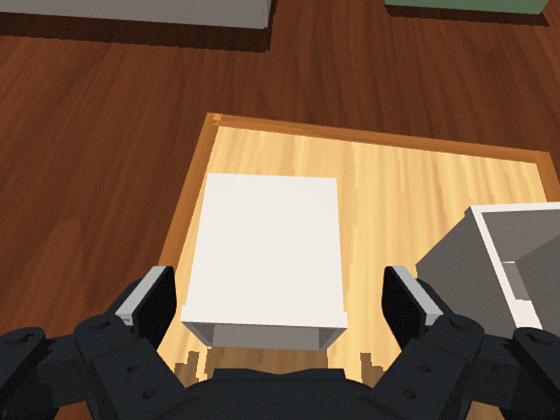

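```bash
python3 -m jog '0 -7 -5 6 1 0 1;0 0 -2 3 0 0 0;255 0 0 0 0 0 0;255 0 0 0 0 0 0;255 0 0 0 0 0 0' 50; python3 -m jog '255 0 0 0 0 0 0;255 0 0 0 0 0 0;255 0 0 0 0 0 0;255 0 0 0 0 0 0'
python3 - <<'E'
from h import *
C=np.array([467,262,37]); R=Rt(4,45);a=R.as_matrix()[:,2]
plan(C+a*12,R)
E
```

```text
clock: 25.62
eef_pos: [467.6, 269.3, 31.0]
tcp_rot: [3.139, -0.794, 1.643]
contact_force: [0.8, 0.2, -0.9]
opening: 0.712
clock: 25.95
eef_pos: [467.8, 268.6, 31.0]
tcp_rot: [3.139, -0.793, 1.642]
contact_force: [0.0, 0.4, -1.4]
opening: 0.712
t 25.95 pos [467.8 268.6  31. ] -> shift [-0.4 -1.3  3.1] rows 0.1  turn [ 0.1 -0.4  0.1] rows 0.1
   shift after turning [-0.4 -1.3  3.1] q [  1.  35. 120.  65.  52. -57.] open 60.5 F [ 0.   0.4 -1.4]
```

```bash
python3 -m jog '255 18 0 -18 0 0 0;255 27 0 -27 0 0 0;255 24 0 -24 0 -7 0;255 0 0 0 0 -7 0;255 0 0 0 0 -7 0'; python3 -m jog '255 0 0 0 0 -7 0;255 0 0 0 0 -7 0;255 0 0 0 0 -7 0;255 0 0 0 0 -7 0;255 0 0 0 0 -7 0';python3 -m jog '255 0 0 0 0 -7 0;255 0 0 0 0 -7 0;255 0 0 0 0 -7 0;255 0 0 0 0 -7 0;255 0 0 0 0 0 0'
python3 - <<'E'
from h import *
plan((467,256,60),Rt(4,-45))
E
```

```text
clock: 26.37
eef_pos: [466.1, 264.5, 119.0]
tcp_rot: [-3.129, -0.461, 1.629]
contact_force: [-0.1, 0.5, -2.5]
opening: 0.714
clock: 26.78
eef_pos: [469.1, 263.9, 125.2]
tcp_rot: [3.139, 0.117, 1.629]
contact_force: [-0.1, -0.7, -1.6]
opening: 0.713
clock: 27.2
eef_pos: [470.4, 269.1, 128.4]
tcp_rot: [3.121, 0.624, 1.621]
contact_force: [-0.4, -0.6, -1.8]
opening: 0.717
t 27.2 pos [470.4 269.1 128.4] -> shift [29.5 -5.4 62.9] rows 1.7  turn [ 0.4 -9.2 -0.9] rows 1.3
   shift after turning [39.3 -4.3 57.4] q [ 47.  32.  95. -26.  79.  55.] open 60.9 F [-0.4 -0.6 -1.8]
```

```bash
python3 -m jog '255 8 -2 20 0 -7 0;255 16 -2 20 0 -3 -1;255 14 0 16 0 0 0;255 0 0 0 0 0 0'
python3 - <<'E'
from h import *
plan((467,256,36),Rt(4,-44.6))
crop('scene',300,460,130,270,5,'pics/g7.png')
E
```

```text
clock: 27.53
eef_pos: [468.1, 263.1, 58.9]
tcp_rot: [3.135, 0.788, 1.644]
contact_force: [-0.6, -0.9, -1.4]
opening: 0.714
t 27.53 pos [468.1 263.1  58.9] -> shift [11.3 -1.7 21.1] rows 0.6  turn [0.5 0.6 0.1] rows 0.1
   shift after turning [11.  -1.6 21.2] q [ 49.  43.  93. -31.  81.  60.] open 60.7 F [-0.6 -0.9 -1.4]
```

View pics/g7.png

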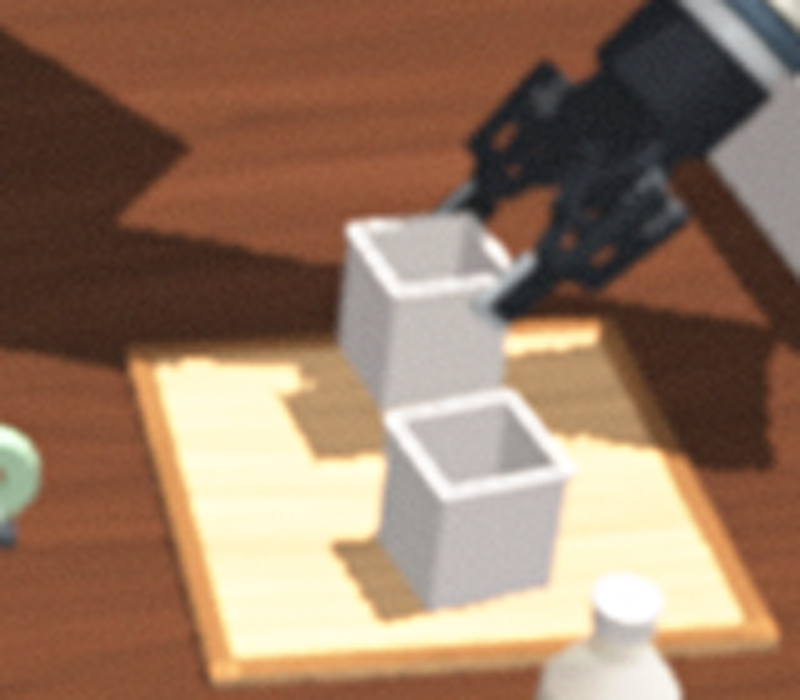

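```bash
python3 -m jog '255 11 -1 17 0 1 0;255 4 0 4 0 0 0;255 0 0 0 0 0 0'
python3 - <<'E'
from h import *
plan((467,256,35),Rt(4,-44.6))
E
```

```text
clock: 27.83
eef_pos: [469.5, 259.1, 38.7]
tcp_rot: [3.131, 0.763, 1.638]
contact_force: [-0.9, -0.2, -1.4]
opening: 0.718
t 27.83 pos [469.5 259.1  38.7] -> shift [ 0.4 -2.8  4.7] rows 0.1  turn [ 0.5 -0.9 -0.1] rows 0.1
   shift after turning [ 0.5 -2.8  4.7] q [ 49.  43.  94. -31.  78.  61.] open 61.1 F [-0.9 -0.2 -1.4]
```

```bash
python3 -m jog '255 3 -1 3 0 -1 0;255 3 0 3 0 0 0'
```

```text
clock: 28.0
eef_pos: [469.8, 259.3, 34.8]
tcp_rot: [3.127, 0.781, 1.633]
contact_force: [-10.7, 7.8, 26.9]
opening: 0.715
```

```bash
python3 -m jog '255 -0.5 0 -0.5 0 0 0;0 0 0 0 0 0 0;0 0 0 0 0 0 0;0 0 0 0 0 0 0;0 0 0 0 0 0 0'; python3 -m jog '0 0 0 -25 0 0 0;0 0 0 -36 0 0 0;0 0 0 -38 0 0 0;0 -27 0 -27 0 7 0;0 -27 0 -27 0 7 0';python3 -m jog '0 -20 0 -20 0 7 0;0 -25 0 0 0 7 0;0 -25 0 0 0 7 0;0 -25 0 0 0 7 0;0 -25 0 0 0 4 0'
python3 - <<'E'
from h import *
crop('scene',0,560,0,420,1,'pics/g8f.png')
im=optics.grab_frame('scene'); crop('x',300,460,130,270,5,'pics/g8.png',im)
plan((592,-64.5,180),Rt(-5))
E
```

```text
clock: 28.42
eef_pos: [471.3, 261.2, 39.1]
tcp_rot: [3.121, 0.779, 1.628]
contact_force: [-0.4, 0.2, 0.6]
opening: 1.001
clock: 28.83
eef_pos: [459.1, 326.1, 170.5]
tcp_rot: [-3.128, 0.555, 1.654]
contact_force: [0.1, 0.6, 1.3]
opening: 1.001
clock: 29.25
eef_pos: [472.9, 230.9, 233.2]
tcp_rot: [3.13, -0.025, 1.658]
contact_force: [0.3, -0.7, 0.7]
opening: 0.997
t 29.35 pos [472.9 226.6 232.3] -> shift [-300.7   94.9   46.9] rows 7.6  turn [ 0.4 -1.2  9.6] rows 1.4
   shift after turning [-279.6  144.1   52.3] q [ 25.   9. 105.   1.  65.  20.] open 85.1 F [-0.  -0.8  0.1]
```

View pics/g8f.png

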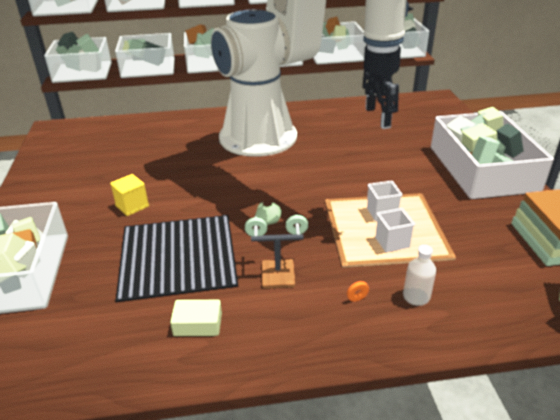

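View pics/g8.png

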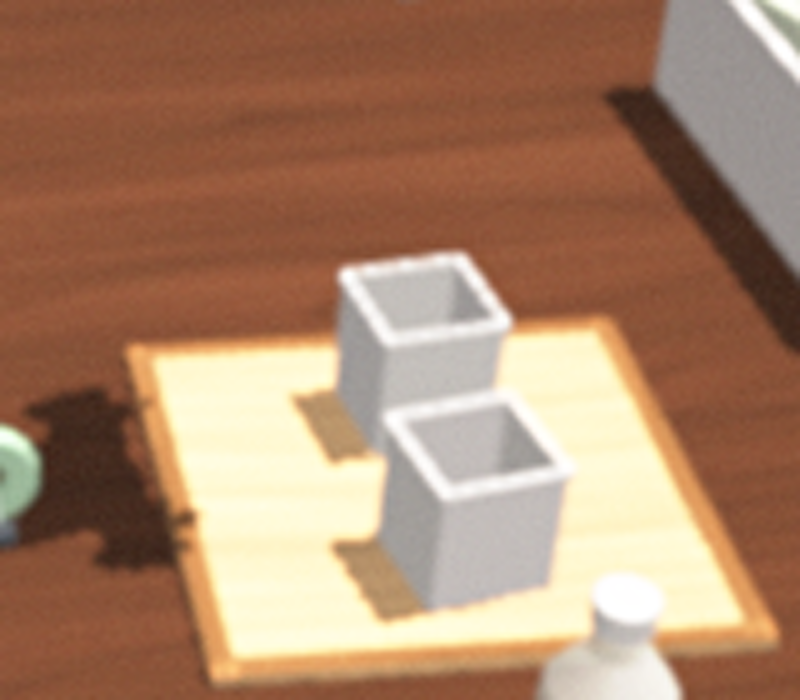

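```bash
python3 - <<'E'
from h import *
for nm,z,pts in (('A',76,[(340,272),(465,255),(512,322),(390,342)]),):
  P=np.array([onz('scene',300+u/5,130+v/5,z)[:2] for u,v in pts]); print(nm,P.round(),P.mean(0))
plan((580,25,200),Rt(-5))
E
python3 -m jog '145 -36 6 8 0 -1 5;145 -36 10 8 0 0 4;145 -36 16 8 0 0 0;145 -36 20 8 0 0 0;145 -36 30 0 0 0 0'
python3 - <<'E'
from h import *
plan((580,25,200),Rt(-5))
E
```

```text
A [[443. 233.]
 [438. 299.]
 [500. 303.]
 [506. 239.]] [471.61097472 268.35693339]
t 29.35 pos [472.9 226.6 232.3] -> shift [-210.2   90.3   28.7] rows 5.5  turn [ 0.4 -1.2  9.6] rows 1.4
   shift after turning [-191.4  124.3   32.3] q [ 25.   9. 105.   1.  65.  20.] open 85.1 F [-0.  -0.8  0.1]
clock: 29.77
eef_pos: [543.9, 46.4, 200.2]
tcp_rot: [3.135, -0.004, 1.49]
contact_force: [0.4, 1.1, -0.2]
opening: 0.429
t 29.77 pos [543.9  46.4 200.2] -> shift [-18.4  37.8   0.4] rows 1.0  turn [ 0.4 -0.2  0.4] rows 0.1
   shift after turning [-18.2  37.9   0.2] q [  5.  13. 104.   0.  62.   9.] open 36.5 F [ 0.4  1.1 -0.2]
```

```bash
python3 -m jog '145 -18 38 0 0 0 0;145 -3 16 0 0 0 0;145 0 0 20 0 0 0;145 0 0 0 0 0 0'
python3 - <<'E'
from h import *
plan((598,25,160),Rt(-5))
crop('wrist',0,560,0,420,1,'pics/h1.png')
crop('side',200,300,170,270,6,'pics/h1s.png')
crop('scene',230,330,190,290,6,'pics/h1c.png')
E
```

```text
clock: 30.1
eef_pos: [601.7, 13.8, 178.2]
tcp_rot: [3.136, 0.001, 1.484]
contact_force: [-1.0, 0.3, -1.6]
opening: 0.429
t 30.1 pos [601.7  13.8 178.2] -> shift [10.8 -4.8 18.2] rows 0.5  turn [0.3 0.1 0.1] rows 0.0
   shift after turning [10.8 -4.7 18.2] q [ 1. 20. 98. -0. 62.  6.] open 36.5 F [-1.   0.3 -1.6]
```

View pics/h1.png

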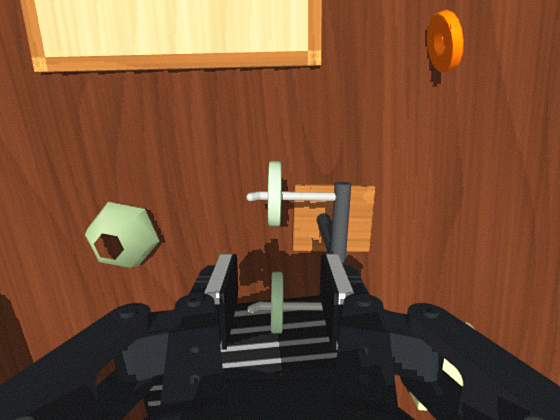

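View pics/h1s.png

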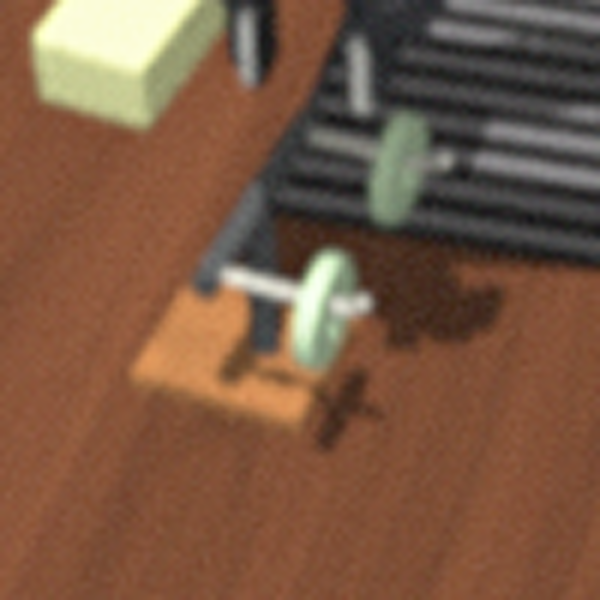

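View pics/h1c.png

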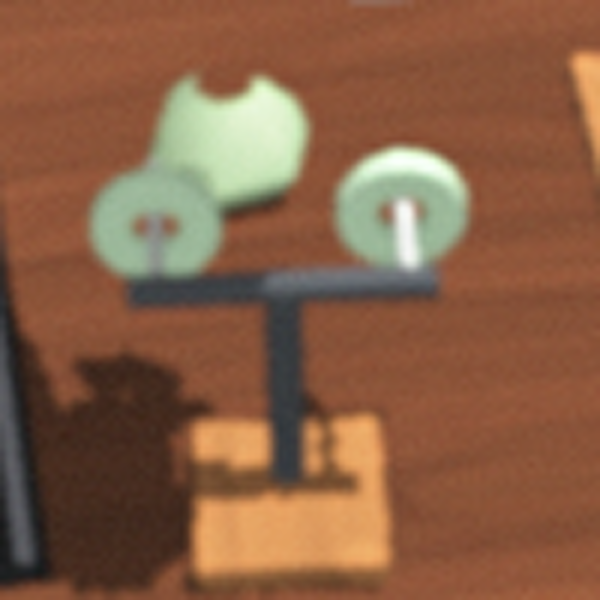

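Run:
```python
from h import *
plan((598,25,160),Rt(-5))
for p in [(597.5,25,94),(597.5,25,118),(591,-64.5,94),(591,-64.5,118),r.sense()['eef_pos']]: print(p,proj('wrist',p).round())
print(tri('scene',(230+405/6,190+207/6),'side',(200+325/6,170+308/6)),tri('scene',(230+155/6,190+222/6),'side',(200+398/6,170+169/6)))
```

```text
t 30.25 pos [602.9  15.  182.2] -> shift [ 9.5 -6.  22.1] rows 0.6  turn [ 0.6 -0.   0.1] rows 0.1
   shift after turning [ 9.5 -5.7 22.2] q [ 1. 19. 98. -0. 62.  6.] open 36.5 F [-0.6  0.1  0.3]
(597.5, 25, 94) [269. 194.]
(597.5, 25, 118) [268. 202.]
(591, -64.5, 94) [271. 300.]
(591, -64.5, 118) [270. 317.]
[602.89248169  15.00730705 182.20068771] [278. 250.]
(array([597.33433306,  26.07770539,  94.64984214]), np.float64(3.4077971875831468)) (array([590.85599556, -64.28164336,  92.96022764]), np.float64(0.059866257744760704))
```

```bash
python3 -m jog '145 10 -4 25 0 0 0;145 1 0 25 0 0 0;145 0 0 5 0 0 0;145 0 0 0 0 0 0'
python3 - <<'E'
from h import *
plan((600,25.5,107),Rt(-5))
crop('wrist',0,560,0,420,1,'pics/h2.png')
E
```

```text
clock: 30.58
eef_pos: [601.5, 30.0, 131.2]
tcp_rot: [3.125, -0.0, 1.49]
contact_force: [-0.8, 0.5, 0.9]
opening: 0.427
t 30.58 pos [601.5  30.  131.2] -> shift [-4.6 -1.6 24.2] rows 0.6  turn [ 1.  -0.   0.4] rows 0.1
   shift after turning [-4.6 -1.2 24.2] q [  3.  22. 101.  -0.  56.   7.] open 36.3 F [-0.8  0.5  0.9]
```

View pics/h2.png

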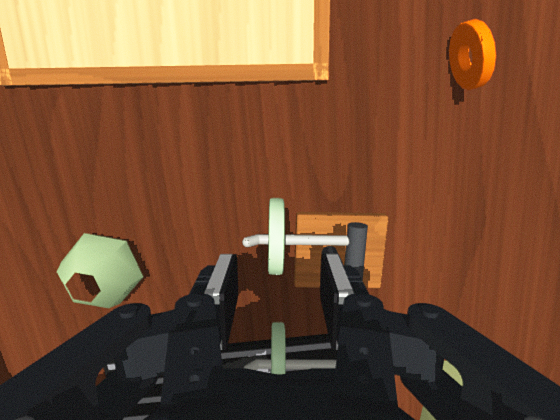

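```bash
python3 -m jog '145 -4 -1 12 1 0 0;145 0 0 9 0 0 0;145 0 0 0 0 0 0'
python3 - <<'E'
from h import *
plan((600,25.5,107),Rt(-5))
print(proj('wrist',(600,25.5,118)),proj('wrist',(600,25.5,94)))
crop('wrist',150,410,150,350,3,'pics/h3.png')
crop('side',200,300,170,270,6,'pics/h3s.png')
E
```

```text
clock: 30.88
eef_pos: [602.4, 26.2, 113.2]
tcp_rot: [3.139, -0.001, 1.491]
contact_force: [-0.0, 0.2, 0.9]
opening: 0.427
t 30.88 pos [602.4  26.2 113.2] -> shift [-0.9 -2.3  6.1] rows 0.2  turn [ 0.2 -0.1  0.4] rows 0.1
   shift after turning [-0.9 -2.3  6.2] q [  2.  24. 101.   0.  55.   7.] open 36.3 F [-0.   0.2  0.9]
[273.16245341 255.81461043] [273.70175563 239.05330271]
```

View pics/h3.png

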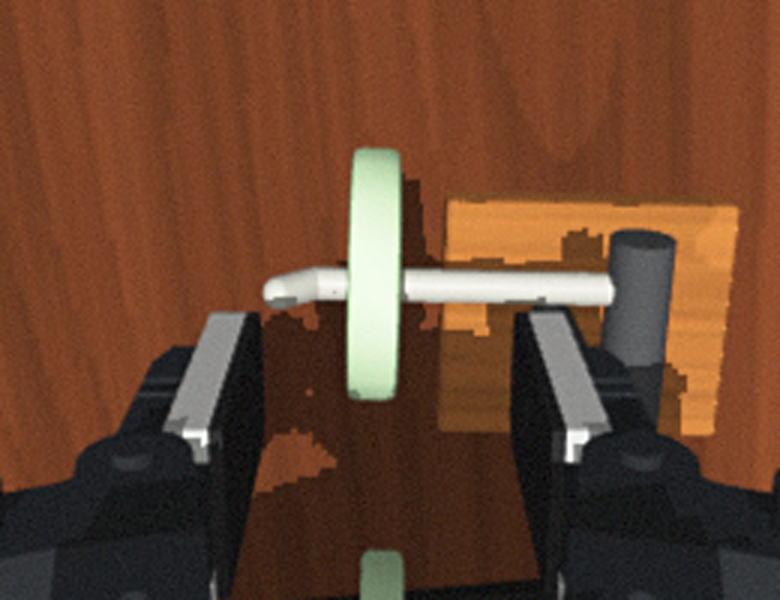

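View pics/h3s.png

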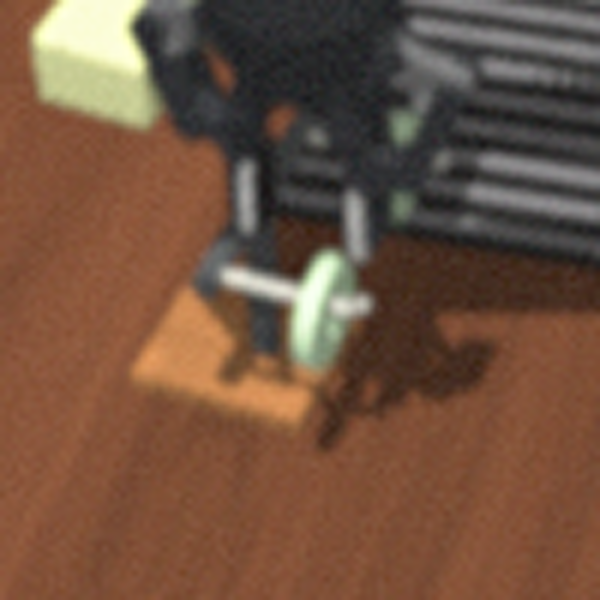

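Run:
```python
from h import *
s=r.sense();R0=Ro.from_euler('xyz',s['tcp_rot'])
for z in(0,-5,-10,-15): print(z,[proj('wrist',s['eef_pos']+R0.apply([11,y,z])).round(1) for y in(-18,18)])
plan((600.5,25.5,107),Rt(-5))
```

```text
0 [array([242.2, 230.2]), array([313.2, 230.2])]
-5 [array([241.2, 233.6]), array([314.1, 233.5])]
-10 [array([240.1, 237.1]), array([315.2, 237. ])]
-15 [array([239. , 240.8]), array([316.2, 240.8])]
t 30.98 pos [602.9  26.2 114.1] -> shift [-0.9 -2.3  7.1] rows 0.2  turn [ 0.2 -0.1  0.4] rows 0.1
   shift after turning [-0.9 -2.3  7.1] q [  2.  24. 101.   0.  55.   7.] open 36.9 F [ 0.4 -0.7  0.2]
```

Run:
```python
from h import *
s=r.sense();R0=Ro.from_euler('xyz',s['tcp_rot'])
for z in(0,-5,-10,-20,-30): print(z,[proj('side',s['eef_pos']+R0.apply([x,y,z])).round(1) for y in(-18,18) for x in (-11,11)])
crop('scene',230,330,170,270,6,'pics/h3c.png')
for z in(0,-5,-10,-20,-30): print(z,[((proj('scene',s['eef_pos']+R0.apply([x,y,z]))-[230,170])*6).round(0) for y in(-18,18) for x in (-11,11)])
```

```text
0 [array([259.8, 214.5]), array([256.6, 220.7]), array([245.9, 211. ]), array([242.5, 217.1])]
-5 [array([259.8, 213. ]), array([256.5, 219.2]), array([245.8, 209.5]), array([242.4, 215.6])]
-10 [array([259.8, 211.6]), array([256.4, 217.8]), array([245.8, 208. ]), array([242.3, 214.1])]
-20 [array([259.7, 208.6]), array([256.3, 214.8]), array([245.6, 205.1]), array([242.1, 211.2])]
-30 [array([259.6, 205.5]), array([256.2, 211.7]), array([245.4, 202. ]), array([241.9, 208.1])]
0 [array([370., 263.]), array([430., 260.]), array([378., 322.]), array([439., 319.])]
-5 [array([370., 252.]), array([430., 249.]), array([378., 311.]), array([440., 308.])]
-10 [array([370., 241.]), array([430., 238.]), array([378., 300.]), array([440., 297.])]
-20 [array([370., 219.]), array([430., 215.]), array([378., 277.]), array([440., 274.])]
-30 [array([370., 196.]), array([430., 193.]), array([378., 254.]), array([440., 251.])]
```

View pics/h3c.png

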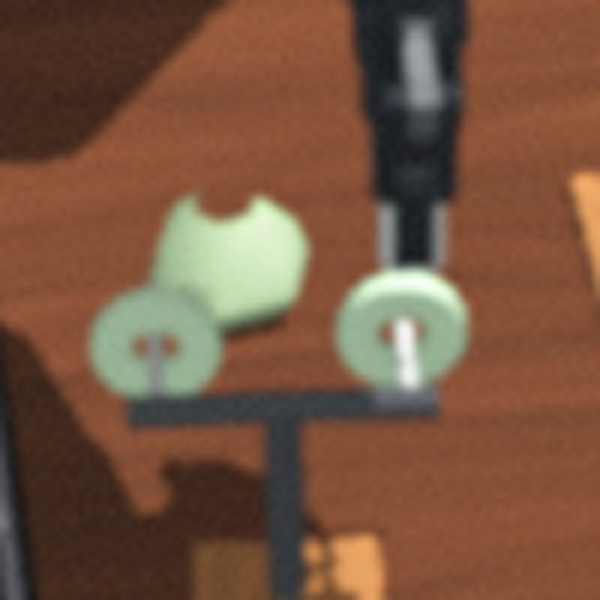

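```bash
python3 -m jog '228 0 0 -6 0 0 0;228 0 0 0 0 0 0;228 0 0 0 0 0 0;228 0 0 0 0 0 0'
python3 - <<'E'
from h import *
s=r.sense();R0=Ro.from_euler('xyz',s['tcp_rot']);print(s['eef_pos'],s['opening']*85)
crop('scene',230,330,170,270,6,'pics/h4c.png')
crop('side',200,300,170,270,6,'pics/h4s.png')
for z in(0,-10,-20,-30): print(z,[((proj('scene',s['eef_pos']+R0.apply([x,y,z]))-[230,170])*6).round(0) for y in(4.5,) for x in (-11,11)],[((proj('side',s['eef_pos']+R0.apply([x,y,z]))-[200,170])*6).round(0) for y in(4.5,) for x in (-11,11)])
E
```

```text
clock: 31.37
eef_pos: [603.9, 26.0, 122.5]
tcp_rot: [3.135, -0.001, 1.49]
contact_force: [-0.3, 0.3, 0.1]
opening: 0.105
[603.87694494  26.00412192 122.53784963] 8.940101485296317
0 [array([375., 283.]), array([436., 279.])] [array([304., 238.]), array([283., 275.])]
-10 [array([375., 260.]), array([436., 257.])] [array([303., 220.]), array([282., 257.])]
-20 [array([374., 237.]), array([436., 234.])] [array([302., 202.]), array([281., 239.])]
-30 [array([374., 214.]), array([436., 211.])] [array([301., 184.]), array([280., 220.])]
```

View pics/h4c.png

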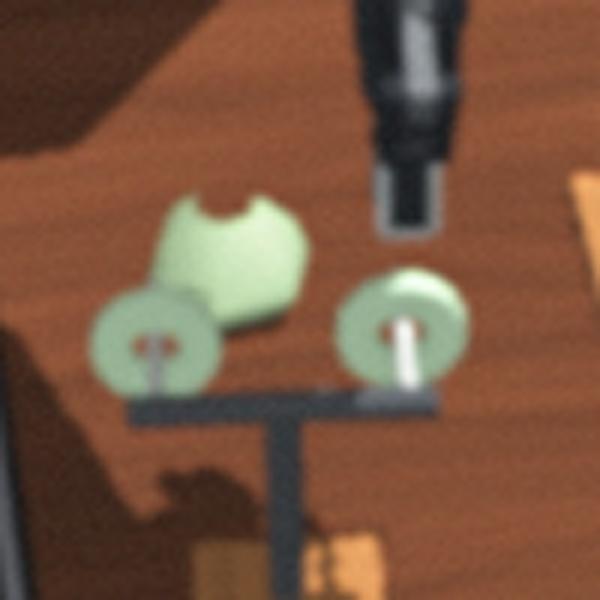

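View pics/h4s.png

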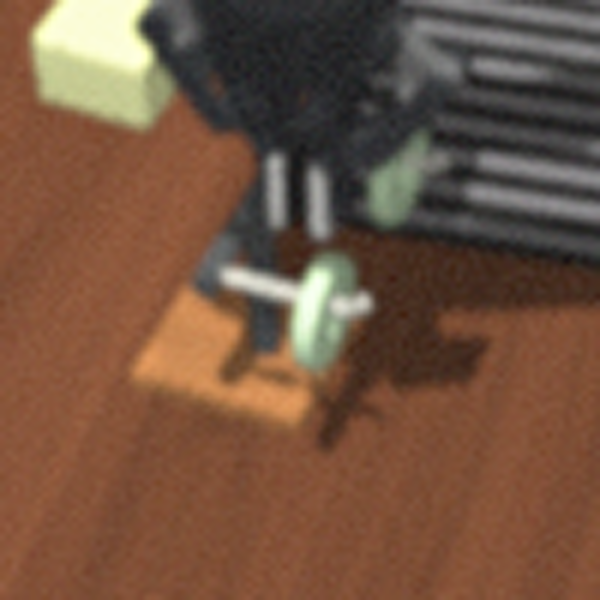

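```bash
python3 -m jog '145 0 0 0 0 0 0;145 0 0 0 0 0 0;145 0 0 0 0 0 0'
python3 - <<'E'
from h import *
plan((600.5,25.5,93),Rt(-5))
E
```

```text
clock: 31.72
eef_pos: [603.5, 26.0, 122.2]
tcp_rot: [3.136, -0.001, 1.49]
contact_force: [-0.3, -0.7, -0.0]
opening: 0.426
t 31.72 pos [603.5  26.  122.2] -> shift [-0.8 -3.1 29.2] rows 0.7  turn [ 0.3 -0.1  0.4] rows 0.1
   shift after turning [-0.8 -3.  29.2] q [  2.  23. 101.   0.  56.   7.] open 36.2 F [-0.3 -0.7 -0. ]
```

```bash
python3 -m jog '145 0 -3 15 0 0 0;145 0 0 14 0 0 0;145 0 0 3 0 0 0;145 0 0 0 0 0 0'
python3 - <<'E'
from h import *
plan((600.5,25.5,90),Rt(-5))
crop('scene',230,330,170,270,6,'pics/h5c.png')
crop('side',200,300,170,270,6,'pics/h5s.png')
E
```

```text
clock: 32.05
eef_pos: [601.4, 26.4, 90.0]
tcp_rot: [3.134, -0.002, 1.491]
contact_force: [-0.4, -1.0, -0.4]
opening: 0.433
t 32.05 pos [601.4  26.4  90. ] -> shift [-1.  -0.9 -0. ] rows 0.0  turn [ 0.4 -0.1  0.4] rows 0.1
   shift after turning [-1.  -0.9 -0. ] q [  2.  26. 102.   0.  52.   7.] open 36.8 F [-0.4 -1.  -0.4]
```

View pics/h5c.png

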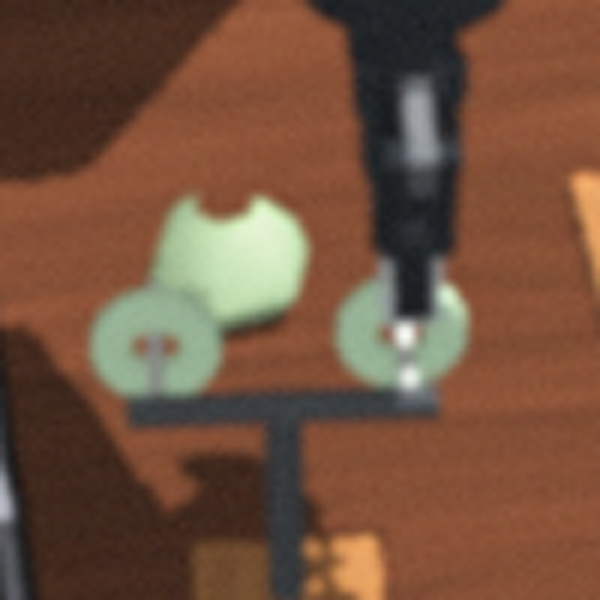

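View pics/h5s.png

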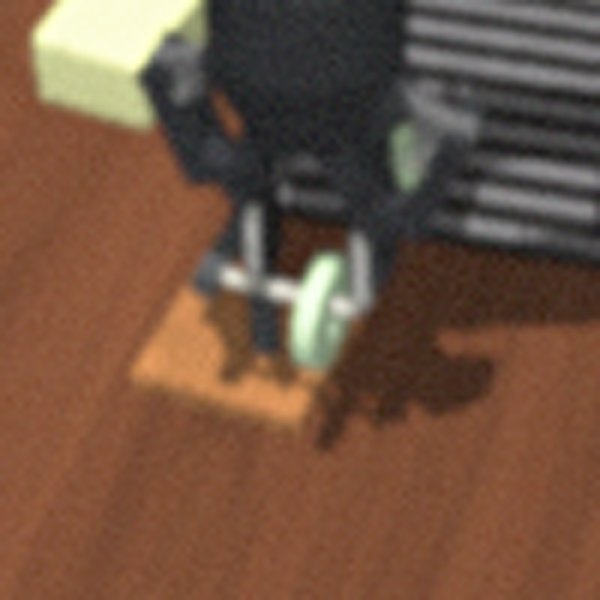

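```bash
python3 -m jog '255 0 0 0 0 0 0;255 0 0 0 0 0 0;255 0 0 0 0 0 0;255 0 0 0 0 0 0;255 0 0 0 0 0 0' 50
python3 - <<'E'
from h import *
plan((600.5,25.5,90),Rt(-5))
crop('side',200,300,170,270,6,'pics/h6s.png')
E
```

```text
clock: 32.57
eef_pos: [605.0, 26.6, 94.8]
tcp_rot: [3.127, -0.003, 1.491]
contact_force: [1.0, 0.9, 0.2]
opening: -0.001
t 32.57 pos [605.   26.6  94.8] -> shift [-1.4 -4.5  4.8] rows 0.2  turn [ 0.9 -0.1  0.4] rows 0.1
   shift after turning [-1.4 -4.4  4.8] q [  2.  25. 102.   0.  52.   7.] open -0.1 F [1.  0.9 0.2]
```

View pics/h6s.png

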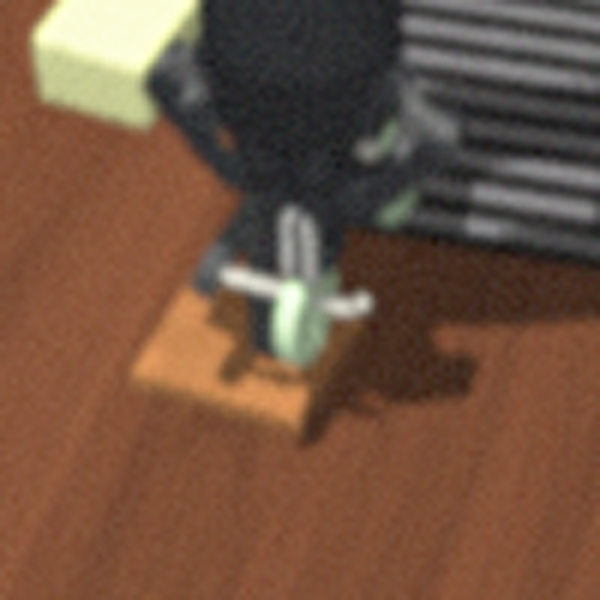

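```bash
python3 -m jog '145 0 0 -6 0 0 0;145 0 0 -10 0 0 0;145 0 0 -20 0 0 0;145 0 0 -12 0 0 0;145 0 0 0 0 0 0'
python3 - <<'E'
from h import *
plan((600.5,25.5,130),Rt(-5))
crop('side',200,300,170,270,6,'pics/h7s.png')
crop('scene',230,330,170,270,6,'pics/h7c.png')
crop('wrist',150,410,150,350,3,'pics/h7.png')
E
```

```text
clock: 33.03
eef_pos: [603.3, 26.4, 146.1]
tcp_rot: [3.129, -0.002, 1.491]
contact_force: [-0.3, 0.1, -0.4]
opening: 0.428
t 33.03 pos [603.3  26.4 146.1] -> shift [-1.2 -2.9 16.1] rows 0.4  turn [ 0.7 -0.1  0.4] rows 0.1
   shift after turning [-1.1 -2.7 16.1] q [  2.  22. 100.   0.  58.   7.] open 36.4 F [-0.3  0.1 -0.4]
```

View pics/h7s.png

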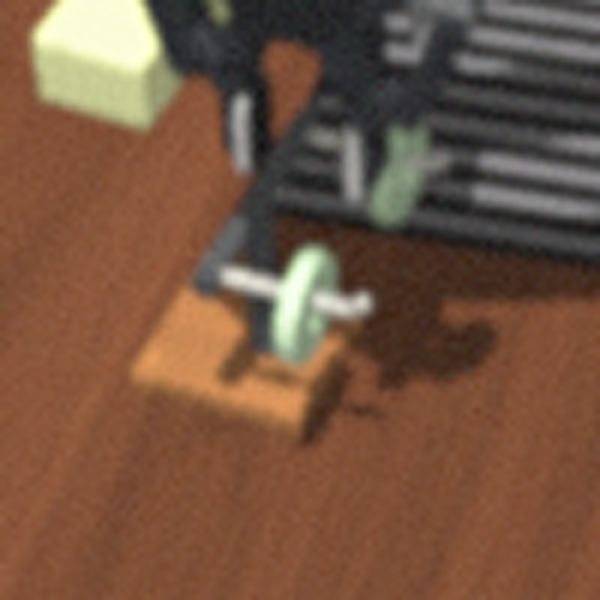

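View pics/h7c.png

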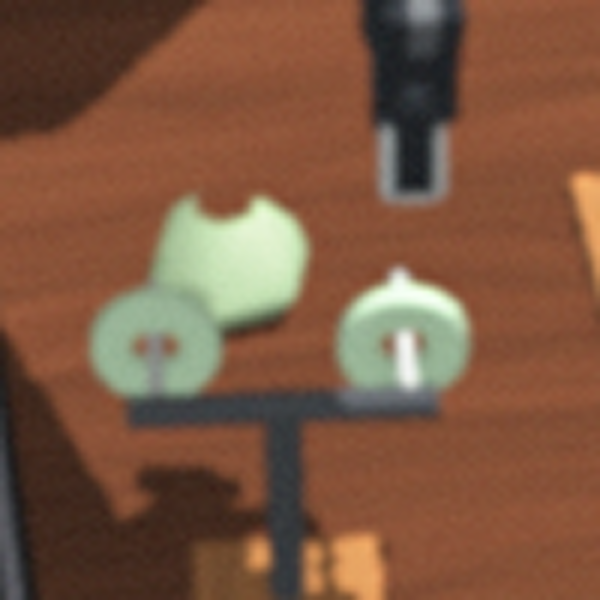

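View pics/h7.png

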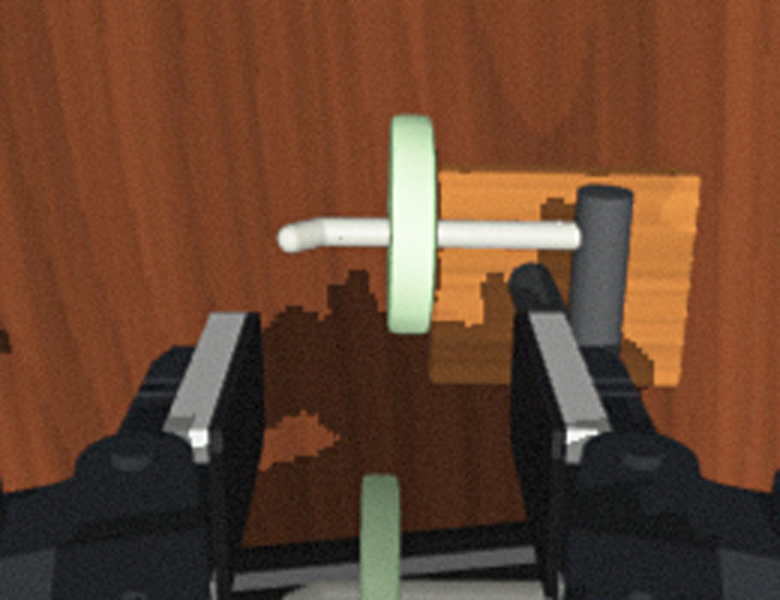

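```bash
python3 - <<'E'
from h import *
print(tri('scene',(230+403/6,170+344/6),'side',(200+306/6,170+304/6)))
plan((607,25.5,105),Rt(-5))
E
python3 -m jog '177 0 4 18 0 0 0;177 0 0 18 0 0 0;177 0 0 6 0 0 0;177 0 0 1 0 0 0'
python3 - <<'E'
from h import *
plan((607,25.5,87),Rt(-5))
crop('wrist',150,410,150,350,3,'pics/h8.png')
E
```

```text
(array([605.76338537,  24.15217394,  93.20192987]), np.float64(2.762530165925714))
t 33.18 pos [601.9  26.4 143.3] -> shift [-0.5  4.8 38.3] rows 0.9  turn [ 0.6 -0.1  0.4] rows 0.1
   shift after turning [-0.4  5.2 38.3] q [  2.  22. 100.   0.  58.   7.] open 36.4 F [-0.2 -0.3 -0.9]
clock: 33.52
eef_pos: [605.4, 26.0, 97.4]
tcp_rot: [3.134, -0.002, 1.491]
contact_force: [0.1, -0.3, 0.0]
opening: 0.304
t 33.52 pos [605.4  26.   97.4] -> shift [-0.4  1.6 10.4] rows 0.3  turn [ 0.5 -0.1  0.4] rows 0.1
   shift after turning [-0.4  1.7 10.4] q [  2.  25. 102.   0.  53.   7.] open 25.8 F [ 0.1 -0.3  0. ]
```

View pics/h8.png

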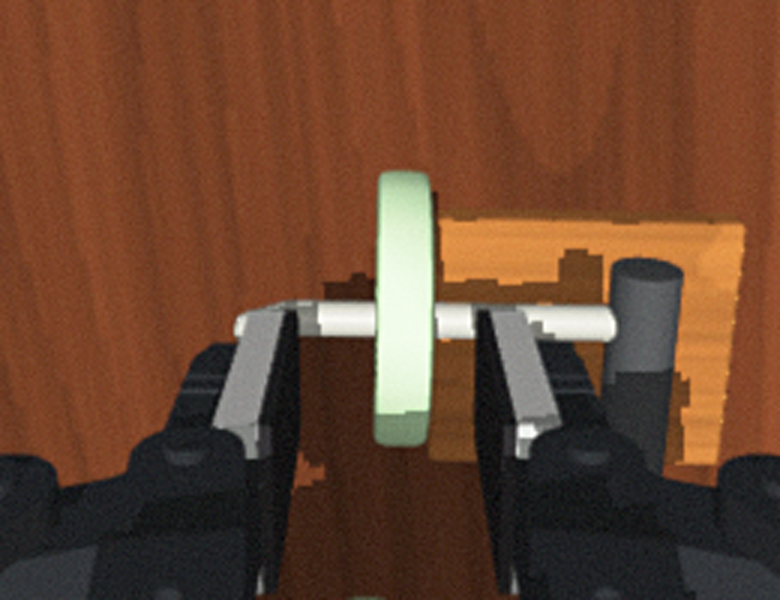

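```bash
python3 -m jog '177 0 3 7 0 0 0;177 0 0 5 0 0 0;177 0 0 1 0 0 0'
python3 - <<'E'
from h import *
plan((607,25.5,87),Rt(-5))
crop('side',200,300,170,270,6,'pics/h9s.png')
crop('scene',230,330,170,270,6,'pics/h9c.png')
E
```

```text
clock: 33.82
eef_pos: [608.9, 25.8, 84.3]
tcp_rot: [3.134, -0.002, 1.491]
contact_force: [0.8, -0.2, -0.4]
opening: 0.303
t 33.82 pos [608.9  25.8  84.3] -> shift [-0.5 -1.8 -2.8] rows 0.1  turn [ 0.5 -0.1  0.4] rows 0.1
   shift after turning [-0.5 -1.9 -2.7] q [  2.  26. 102.   0.  51.   7.] open 25.7 F [ 0.8 -0.2 -0.4]
```

View pics/h9c.png

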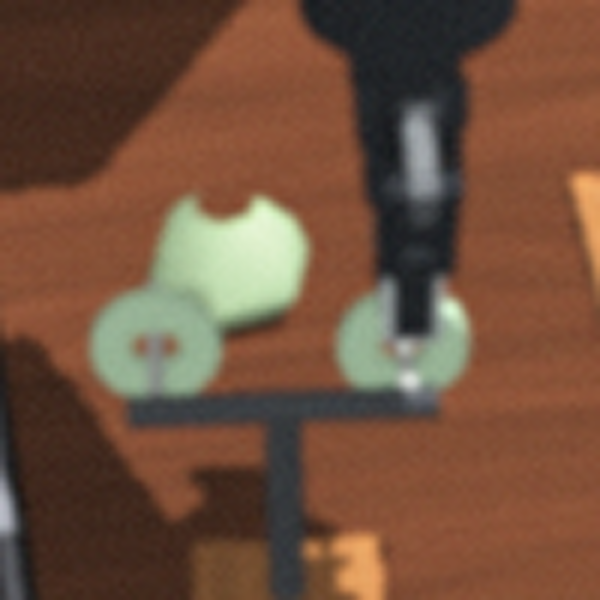

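View pics/h9s.png

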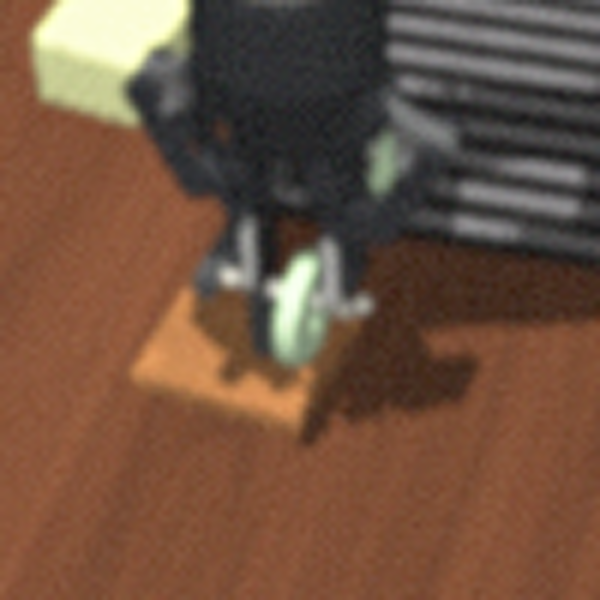

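```bash
python3 -m jog '255 0 0 0 0 0 0;255 0 0 0.5 0 0 0;255 0 0 0.5 0 0 0;255 0 0 0.5 0 0 0' 40
python3 - <<'E'
from h import *
plan((607,25.5,87),Rt(-5))
crop('side',200,300,170,270,6,'pics/h10s.png')
E
```

```text
clock: 34.25
eef_pos: [609.7, 25.8, 84.9]
tcp_rot: [3.131, -0.002, 1.491]
contact_force: [-2.0, 0.5, 3.9]
opening: 0.09
t 34.25 pos [609.7  25.8  84.9] -> shift [-0.5 -2.7 -2.1] rows 0.1  turn [ 0.6 -0.1  0.4] rows 0.1
   shift after turning [-0.5 -2.7 -2.1] q [  2.  26. 102.   0.  51.   7.] open 7.6 F [-2.   0.5  3.9]
```

View pics/h10s.png

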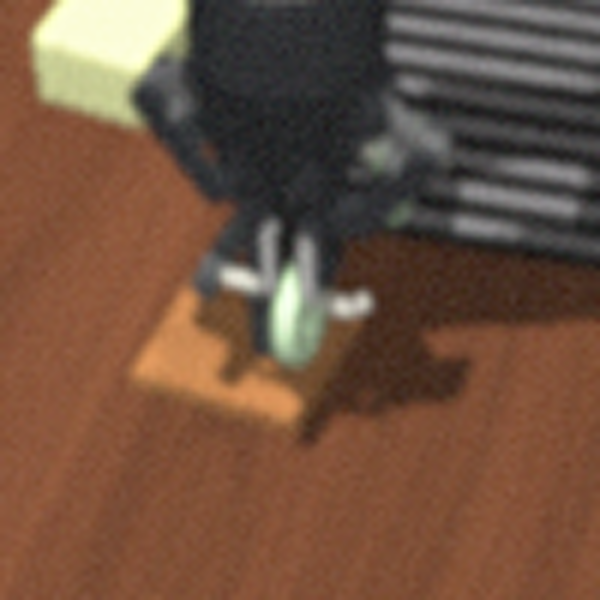

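```bash
python3 -m jog '255 0 0 -7 0 0 0;255 0 0 0 0 0 0' 60
python3 - <<'E'
from h import *
plan((607,25.5,93),Rt(-5))
E
```

```text
clock: 34.47
eef_pos: [609.8, 25.8, 92.5]
tcp_rot: [3.131, -0.002, 1.491]
contact_force: [0.4, 0.9, -0.0]
opening: 0.077
t 34.47 pos [609.8  25.8  92.5] -> shift [-0.5 -2.7 -0.6] rows 0.1  turn [ 0.6 -0.1  0.4] rows 0.1
   shift after turning [-0.6 -2.7 -0.5] q [  2.  26. 101.   0.  52.   7.] open 6.5 F [ 0.4  0.9 -0. ]
```

```bash
python3 -m jog '255 0 -12 0.5 0 0 0;255 0 -14 0.5 0 0 0'
python3 - <<'E'
from h import *
plan((607,25.5,93),Rt(-5))
crop('side',200,300,170,270,6,'pics/h11s.png')
E
```

```text
clock: 34.63
eef_pos: [586.5, 27.9, 92.1]
tcp_rot: [3.127, -0.002, 1.49]
contact_force: [-0.1, 0.4, -0.8]
opening: 0.077
t 34.63 pos [586.5  27.9  92.1] -> shift [-0.7 20.6 -0.6] rows 0.5  turn [ 0.8 -0.1  0.4] rows 0.1
   shift after turning [-0.6 20.6 -0.9] q [  3.  24. 104.   0.  51.   7.] open 6.5 F [-0.1  0.4 -0.8]
```

View pics/h11s.png

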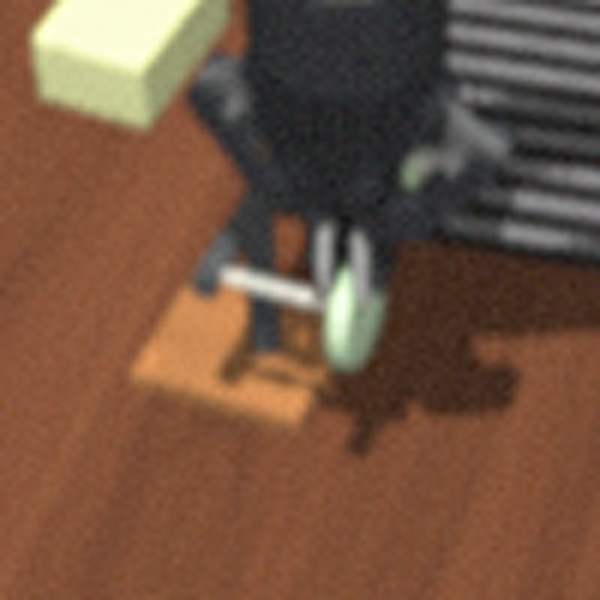

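```bash
python3 -m jog '255 0 -14 0 0 0 0;255 0 -16 0 0 0 0;255 0 -10 -5 0 0 0'
python3 - <<'E'
from h import *
plan((588,257,200),Rt(-5))
crop('side',200,300,170,270,6,'pics/h12s.png')
crop('wrist',150,410,150,350,3,'pics/h12.png')
E
```

```text
clock: 34.93
eef_pos: [543.4, 31.2, 95.9]
tcp_rot: [3.129, -0.002, 1.49]
contact_force: [1.0, 0.4, 0.2]
opening: 0.076
t 34.93 pos [543.4  31.2  95.9] -> shift [ 228.8   27.6 -103.3] rows 6.1  turn [ 0.7 -0.1  0.4] rows 0.1
   shift after turning [ 228.8   24.7 -104.1] q [  3.  21. 110.   0.  49.   8.] open 6.5 F [1.  0.4 0.2]
```

View pics/h12s.png

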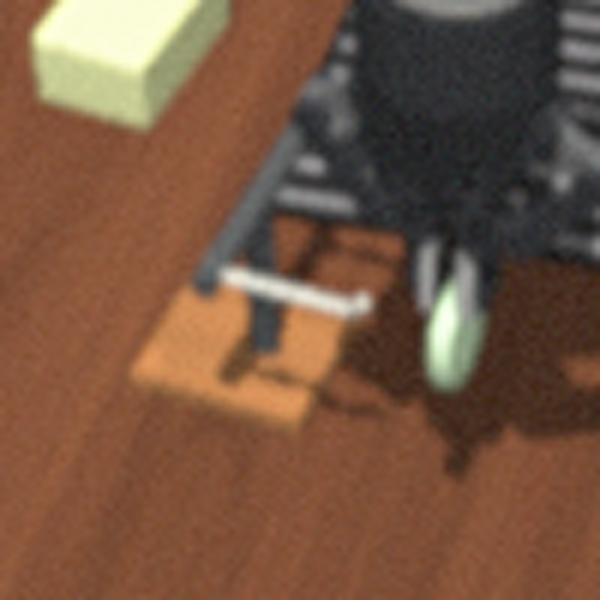

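View pics/h12.png

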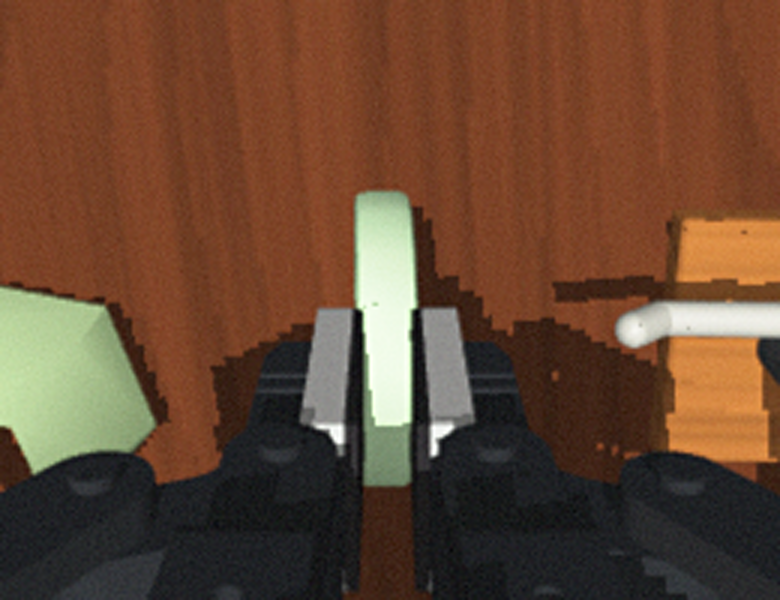

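```bash
python3 -m jog '255 0 0 -35 0 0 0;255 10 0 -35 0 0 -5;255 30 4 -10 0 0 -4;255 38 6 0 0 0 0;255 38 6 0 0 0 0'; python3 -m jog '255 38 8 0 0 0 0;255 38 8 0 0 0 0;255 20 8 0 0 0 0;255 0 0 0 0 0 0'
python3 - <<'E'
from h import *
plan((588,257,130),Rt(4))
crop('wrist',0,560,0,420,1,'pics/i1.png')
E
```

```text
clock: 35.45
eef_pos: [558.6, 145.9, 183.6]
tcp_rot: [3.122, 0.001, 1.648]
contact_force: [0.5, -1.6, -0.7]
opening: 0.078
clock: 35.78
eef_pos: [581.5, 256.3, 188.5]
tcp_rot: [3.111, -0.004, 1.651]
contact_force: [0.4, -0.2, -0.4]
opening: 0.074
t 35.78 pos [581.5 256.3 188.5] -> shift [-0.1  4.8 58.7] rows 1.4  turn [ 1.7 -0.3  0.6] rows 0.3
   shift after turning [ 0.3  6.5 58.5] q [24. 21. 95. -0. 62. 19.] open 6.2 F [ 0.4 -0.2 -0.4]
```

View pics/i1.png

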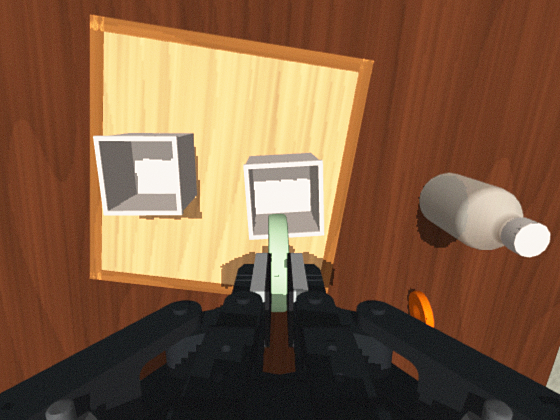

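Run:
```python
from h import *
for pts in ([(245,168),(323,160),(325,233),(250,239)],[(95,138),(178,137),(181,214),(105,215)]):
  P=np.array([onz('wrist',u,v,76)[:2] for u,v in pts]); print(P.round(),P.mean(0).round(1),[round(np.linalg.norm(P[i]-P[i-1])) for i in range(4)])
C=np.array([589,256.5,100]); plan(C,Rt(7))
```

```text
[[556. 278.]
 [618. 290.]
 [627. 228.]
 [563. 218.]] [590.7 253.5] [61, 63, 62, 64]
[[438. 293.]
 [502. 299.]
 [505. 236.]
 [443. 231.]] [472.  264.8] [62, 64, 63, 62]
t 35.83 pos [581.  254.8 188.3] -> shift [ 0.7  5.5 88.6] rows 2.1  turn [ 1.7 -0.2 -2.4] rows 0.4
   shift after turning [ 0.7  8.2 88.3] q [24. 21. 95. -0. 62. 19.] open 6.3 F [ 0.7 -0.4 -0.2]
```

```bash
python3 -m jog '255 0 6 30 2 0 -3;255 0 3 30 0 0 -1;255 0 0 20 0 0 0;255 0 0 1 0 0 0'
python3 - <<'E'
from h import *
plan((590,255,60),Rt(8))
crop('wrist',100,460,100,400,2,'pics/i2.png')
crop('scene',300,460,130,270,5,'pics/i2s.png')
E
```

```text
clock: 36.17
eef_pos: [595.0, 255.3, 108.2]
tcp_rot: [3.141, -0.004, 1.725]
contact_force: [-1.7, -0.5, -0.6]
opening: 0.074
t 36.17 pos [595.  255.3 108.2] -> shift [ 0.2 -5.  48.2] rows 1.2  turn [ 0.  -0.2  0.8] rows 0.1
   shift after turning [ 0.4 -5.  48.2] q [23. 28. 95.  0. 57. 14.] open 6.3 F [-1.7 -0.5 -0.6]
```

View pics/i2.png

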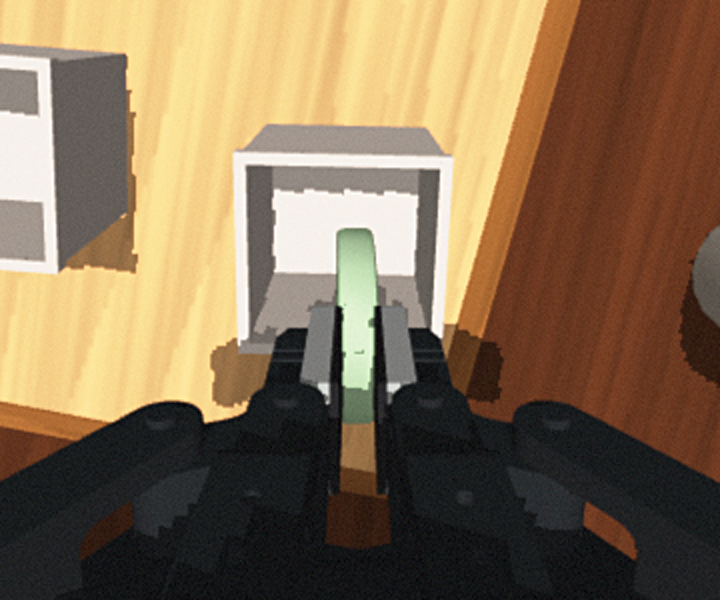

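View pics/i2s.png

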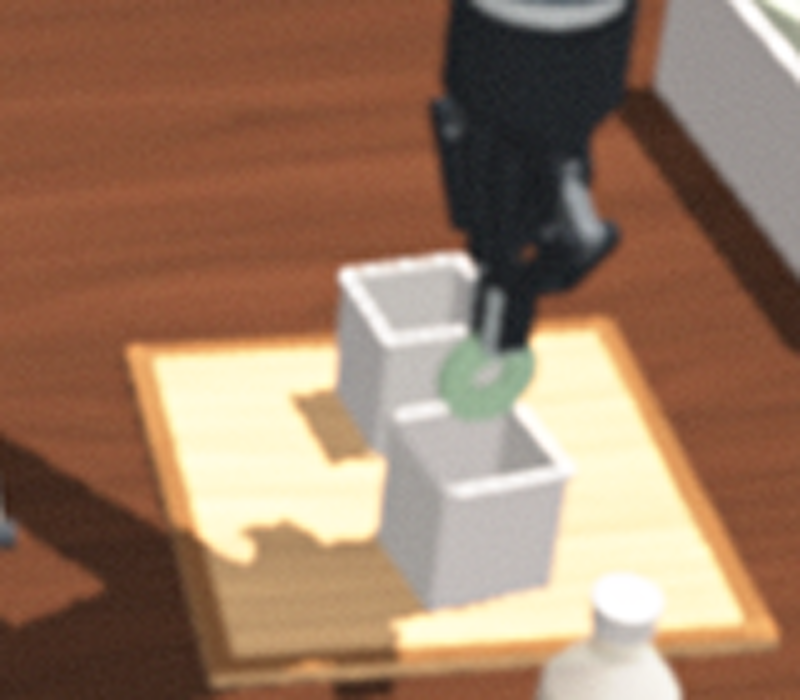

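```bash
python3 -m jog '255 0 -5 20 0 0 0;255 0 0 20 0 0 0;255 0 0 10 0 0 0;255 0 0 1 0 0 0'
python3 - <<'E'
from h import *
plan((590,255,56),Rt(8))
crop('scene',300,460,130,270,5,'pics/i3s.png')
crop('side',150,350,200,400,3,'pics/i3.png')
E
```

```text
clock: 36.6
eef_pos: [596.9, 255.2, 67.2]
tcp_rot: [3.126, -0.007, 1.722]
contact_force: [0.1, 0.0, 0.3]
opening: 0.075
t 36.6 pos [596.9 255.2  67.2] -> shift [ 0.8 -7.1 11.1] rows 0.3  turn [ 0.9 -0.4  0.6] rows 0.2
   shift after turning [ 0.8 -6.9 11.2] q [23. 30. 97.  0. 51. 14.] open 6.4 F [0.1 0.  0.3]
```

View pics/i3s.png

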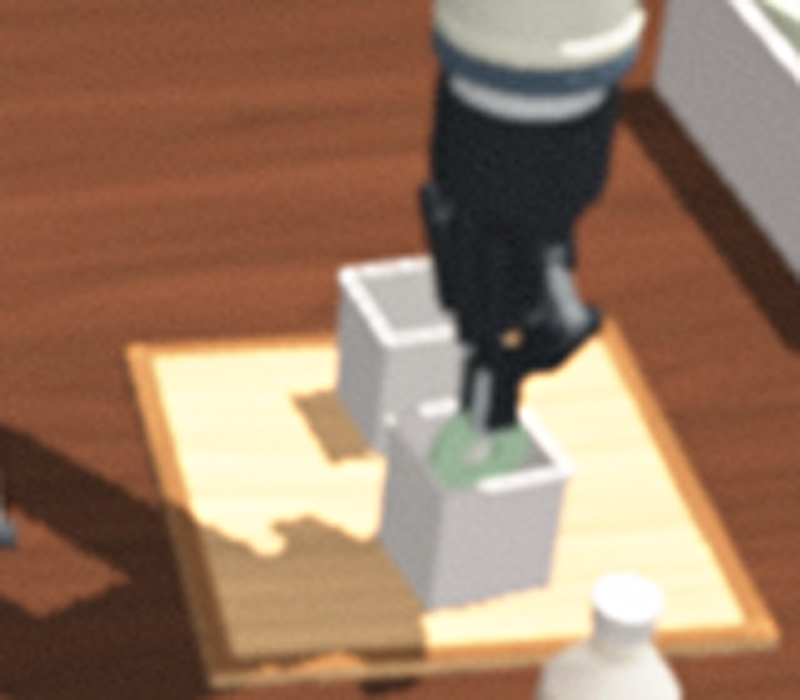

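View pics/i3.png

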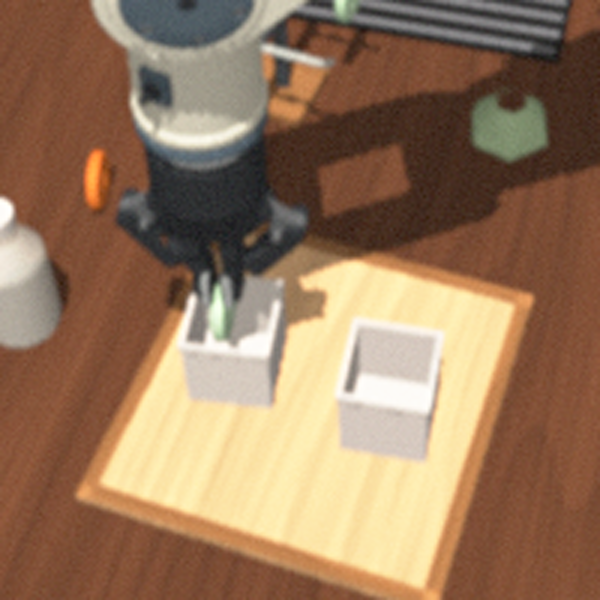

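```bash
python3 -m jog '255 1 -5 7 0 0 0;255 0 -2 6 0 0 0;195 0 0 1 0 0 0;195 0 0 1 0 0 0;195 0 0 0 0 0 0'; python3 -m jog '195 0 0 -25 0 0 0;195 0 0 -35 0 0 0;195 0 0 -38 0 0 0;145 0 0 -20 0 0 0;145 0 0 0 0 0 0'
python3 - <<'E'
from h import *
plan((575,-63,190),Rt(-5))
crop('scene',300,460,130,270,5,'pics/i4s.png')
crop('side',150,350,200,400,3,'pics/i4.png')
E
```

```text
clock: 37.12
eef_pos: [592.7, 256.7, 56.7]
tcp_rot: [3.119, -0.009, 1.722]
contact_force: [-0.4, 0.3, -0.3]
opening: 0.235
clock: 37.53
eef_pos: [588.8, 254.9, 177.8]
tcp_rot: [3.124, -0.008, 1.722]
contact_force: [0.0, 0.5, -0.7]
opening: 0.432
t 37.53 pos [588.8 254.9 177.8] -> shift [-312.1  -61.3  -15.7] rows 7.6  turn [ 1.  -0.6 13.7] rows 1.9
   shift after turning [-317.9   13.9  -12.2] q [23. 23. 94.  0. 62. 14.] open 36.7 F [ 0.   0.5 -0.7]
```

View pics/i4s.png

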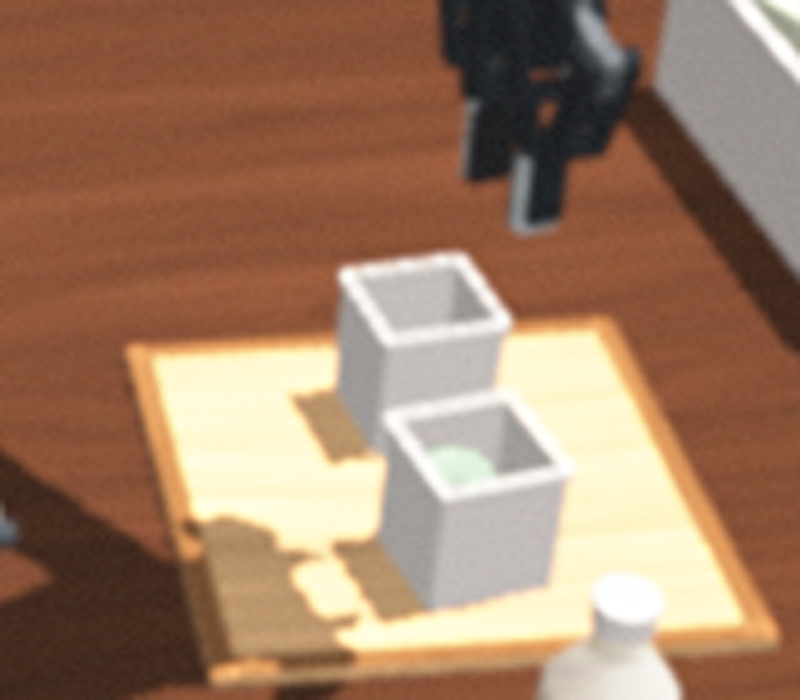

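View pics/i4.png

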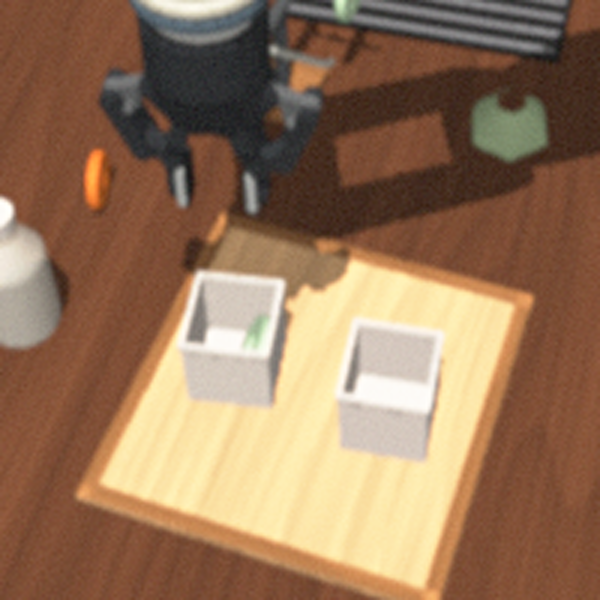

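```bash
python3 -m jog '145 -36 -3 -4 0 0 7;145 -38 -3 0 1 0 6;145 -39 0 0 0 0 0;145 -39 0 0 0 0 0;145 -39 0 0 0 0 0'; python3 -m jog '145 -39 2 0 0 0 0;145 -39 2 0 0 0 0;145 -30 2 0 0 0 0;145 0 0 0 0 0 0'
python3 - <<'E'
from h import *
plan((594,-64.5,140),Rt(-5))
crop('wrist',150,410,150,350,3,'pics/j1.png')
E
```

```text
clock: 38.05
eef_pos: [575.1, 64.4, 168.7]
tcp_rot: [-3.128, -0.009, 1.494]
contact_force: [0.7, -0.9, 0.2]
opening: 0.428
clock: 38.38
eef_pos: [566.3, -54.4, 159.9]
tcp_rot: [-3.117, -0.007, 1.491]
contact_force: [0.2, -0.5, 0.6]
opening: 0.432
t 38.38 pos [566.3 -54.4 159.9] -> shift [-8.  28.9 19.2] rows 0.9  turn [-1.4 -0.4  0.4] rows 0.2
   shift after turning [-7.7 28.4 19.9] q [ -6.  19. 102.   0.  60.  -2.] open 36.7 F [ 0.2 -0.5  0.6]
```

View pics/j1.png

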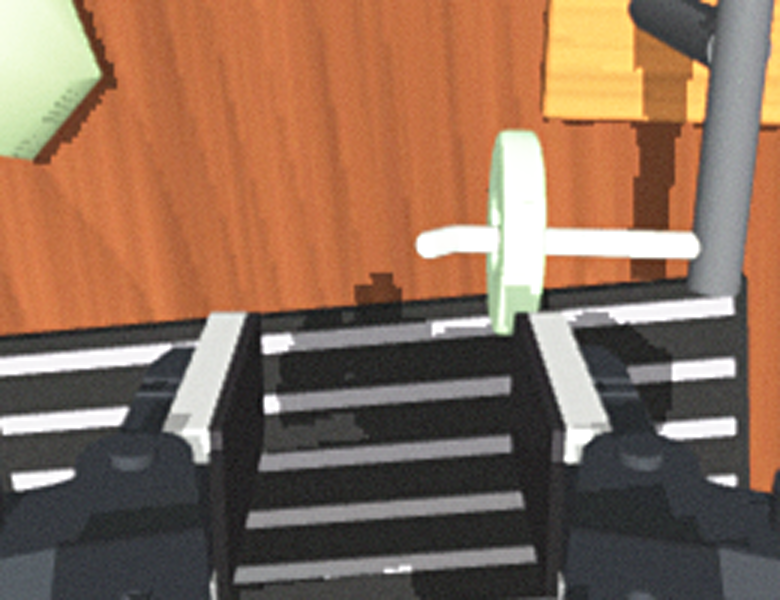

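```bash
python3 -m jog '145 -8 29 5 -1 0 0;145 -1 4 15 0 0 0;145 0 0 12 0 0 0;145 0 0 1 0 0 0'
python3 - <<'E'
from h import *
plan((594,-64.5,105),Rt(-5))
crop('wrist',150,410,150,350,3,'pics/j2.png')
E
```

```text
clock: 38.77
eef_pos: [596.6, -62.3, 119.8]
tcp_rot: [-3.128, -0.01, 1.488]
contact_force: [-1.3, -1.4, 0.2]
opening: 0.432
t 38.77 pos [596.6 -62.3 119.8] -> shift [-2.6 -2.2 14.8] rows 0.4  turn [-0.8 -0.6  0.3] rows 0.1
   shift after turning [-2.4 -2.4 14.8] q [ -6.  24. 100.   1.  57.  -2.] open 36.7 F [-1.3 -1.4  0.2]
```

View pics/j2.png

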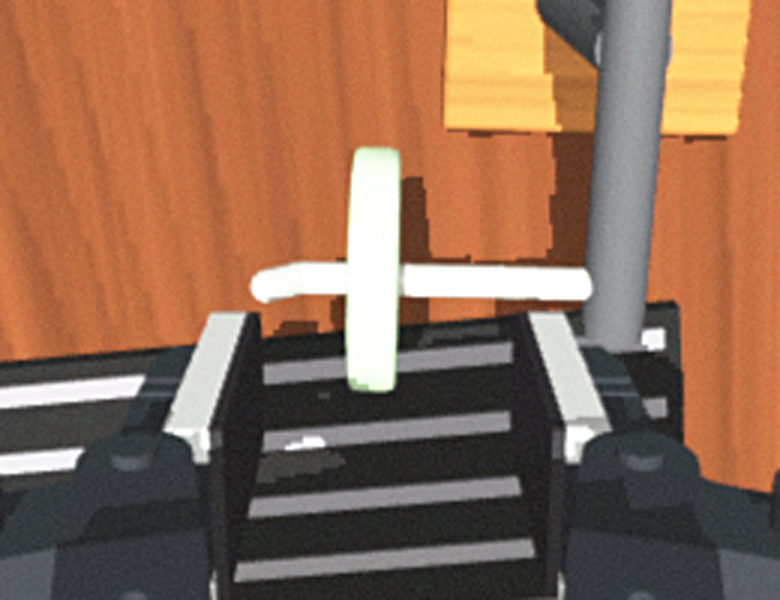

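```bash
python3 -m jog '165 -2 -3 15 -1 0 0;165 0 -1 11 0 0 0;165 0 0 4 0 0 0;165 0 0 1 0 0 0'
python3 - <<'E'
from h import *
plan((592.5,-64.5,84.5),Rt(-5))
crop('wrist',150,410,150,350,3,'pics/j3.png')
E
```

```text
clock: 39.15
eef_pos: [591.2, -60.1, 87.4]
tcp_rot: [3.14, -0.01, 1.492]
contact_force: [0.1, -0.0, 0.8]
opening: 0.351
t 39.15 pos [591.2 -60.1  87.4] -> shift [-4.3  1.7  2.9] rows 0.1  turn [ 0.1 -0.6  0.5] rows 0.1
   shift after turning [-4.3  1.7  2.9] q [ -6.  25. 103.   1.  52.  -2.] open 29.8 F [ 0.1 -0.   0.8]
```

View pics/j3.png

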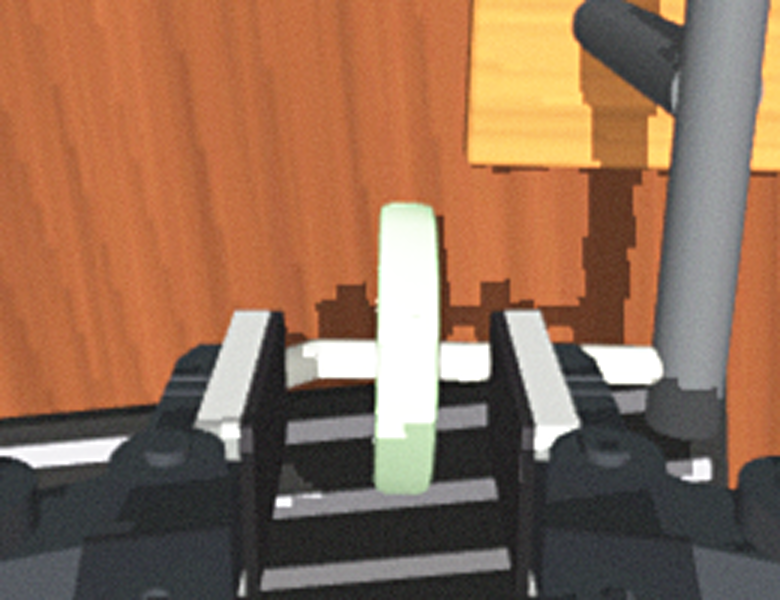

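```bash
python3 -m jog '165 -5 3 3 0 0 0;165 -1 0 1.5 0 0 0'
python3 - <<'E'
from h import *
plan((593,-64.5,84.5),Rt(-5))
E
```

```text
clock: 39.37
eef_pos: [595.1, -66.1, 84.0]
tcp_rot: [3.139, -0.01, 1.493]
contact_force: [0.1, -0.2, 0.5]
opening: 0.351
t 39.37 pos [595.1 -66.1  84. ] -> shift [ 1.4 -2.2 -0.5] rows 0.1  turn [ 0.2 -0.6  0.5] rows 0.1
   shift after turning [ 1.4 -2.2 -0.5] q [ -7.  26. 103.   1.  51.  -3.] open 29.8 F [ 0.1 -0.2  0.5]
```

```bash
python3 -m jog '255 1 -1 0 0 0 0;255 0 0 0.5 0 0 0;255 0 0 0.5 0 0 0;255 0 0 0.5 0 0 0' 45
python3 - <<'E'
from h import *
plan((593,-64.5,84.5),Rt(-5))
crop('side',200,300,150,250,6,'pics/j4.png')
E
```

```text
clock: 39.7
eef_pos: [595.4, -65.6, 84.1]
tcp_rot: [3.137, -0.011, 1.492]
contact_force: [-3.0, -0.1, 5.2]
opening: 0.087
t 39.7 pos [595.4 -65.6  84.1] -> shift [ 0.9 -2.4 -0.4] rows 0.1  turn [ 0.3 -0.6  0.5] rows 0.1
   shift after turning [ 0.9 -2.5 -0.4] q [ -7.  26. 103.   1.  51.  -3.] open 7.4 F [-3.  -0.1  5.2]
```

View pics/j4.png

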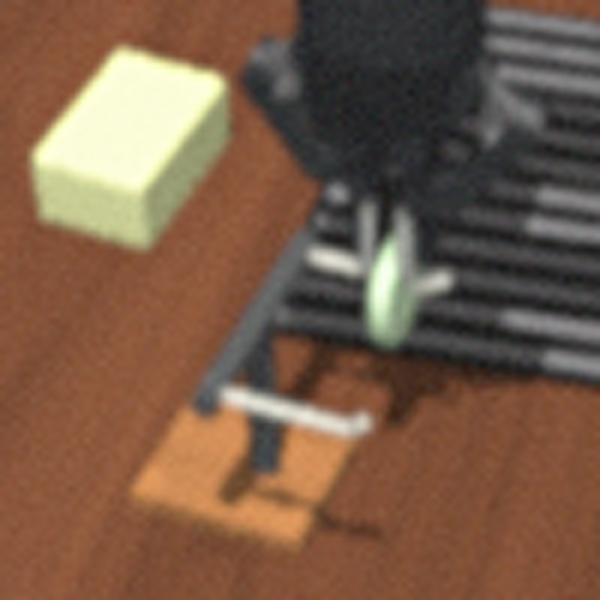

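Gripped. I'll raise it and slide it out, as with the first pendant.

```bash
python3 -m jog '255 0 0 -7 0 0 0;255 0 0 0 0 0 0' 60;  python3 -m jog '255 0 -12 0.5 0 0 0;255 0 -14 0.5 0 0 0;255 0 -14 0 0 0 0'
python3 - <<'E'
from h import *
plan((593,-64.5,84.5),Rt(-5))
crop('side',200,300,150,250,6,'pics/j5.png')
E
```

```text
clock: 39.92
eef_pos: [595.4, -65.7, 91.6]
tcp_rot: [3.137, -0.01, 1.492]
contact_force: [1.6, 0.2, -0.9]
opening: 0.079
clock: 40.17
eef_pos: [558.0, -62.9, 91.2]
tcp_rot: [3.132, -0.01, 1.492]
contact_force: [-0.7, 0.4, 0.1]
opening: 0.074
t 40.17 pos [558.  -62.9  91.2] -> shift [ 1.1 34.9  7.1] rows 0.9  turn [ 0.5 -0.6  0.5] rows 0.1
   shift after turning [ 1.4 35.   6.7] q [ -7.  22. 107.   1.  50.  -3.] open 6.3 F [-0.7  0.4  0.1]
```

View pics/j5.png

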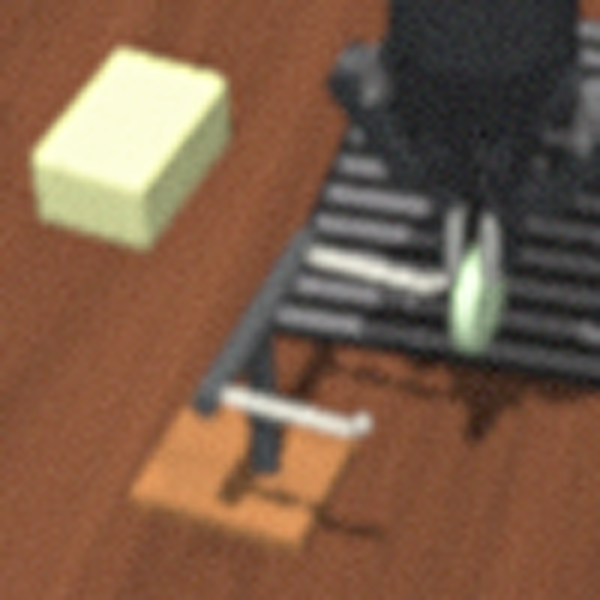

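```bash
python3 -m jog '255 0 -15 -25 0 0 0;255 5 -10 -38 0 0 0;255 25 -5 -28 0 0 -5;255 38 0 -5 0 0 -4;255 39 0 0 0 0 0'; python3 -m jog '255 39 -4 0 0 0 0;255 39 -4 0 0 0 0;255 39 -4 0 0 0 0;255 39 -4 0 0 0 0;255 39 -4 0 0 0 0'
python3 - <<'E'
from h import *
plan((472,266.5,150),Rt(4))
E
```

```text
clock: 40.63
eef_pos: [521.6, 43.3, 190.6]
tcp_rot: [3.136, -0.009, 1.649]
contact_force: [1.0, 0.4, -0.6]
opening: 0.08
clock: 41.05
eef_pos: [488.4, 244.9, 196.7]
tcp_rot: [3.126, -0.01, 1.646]
contact_force: [-0.2, 1.0, -0.8]
opening: 0.077
t 41.05 pos [488.4 244.9 196.7] -> shift [ 22.2 -15.5  46.7] rows 1.3  turn [ 0.9 -0.6  0.3] rows 0.2
   shift after turning [ 22.6 -14.9  46.7] q [ 26.  13. 105.   0.  61.  22.] open 6.5 F [-0.2  1.  -0.8]
```

```bash
python3 -m jog '255 22 -15 10 1 0 0;255 3 -3 30 0 0 0;255 0 0 30 0 0 0;255 0 0 1 0 0 0'
python3 - <<'E'
from h import *
plan((472,266.5,100),Rt(4))
crop('wrist',100,460,100,400,2,'pics/k1.png')
crop('side',150,350,200,400,3,'pics/k1s.png')
E
```

```text
clock: 41.38
eef_pos: [469.3, 281.9, 127.4]
tcp_rot: [3.135, -0.017, 1.654]
contact_force: [-1.1, -0.5, -0.4]
opening: 0.078
t 41.38 pos [469.3 281.9 127.4] -> shift [-16.1   1.2  27.1] rows 0.8  turn [ 0.4 -1.   0.8] rows 0.2
   shift after turning [-15.6   1.6  27.4] q [ 30.  18. 108.   1.  53.  25.] open 6.7 F [-1.1 -0.5 -0.4]
```

View pics/k1.png

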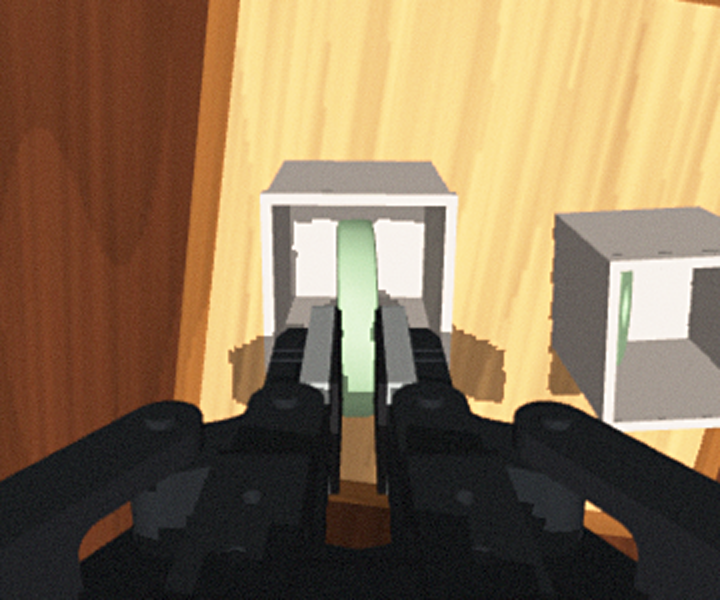

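View pics/k1s.png

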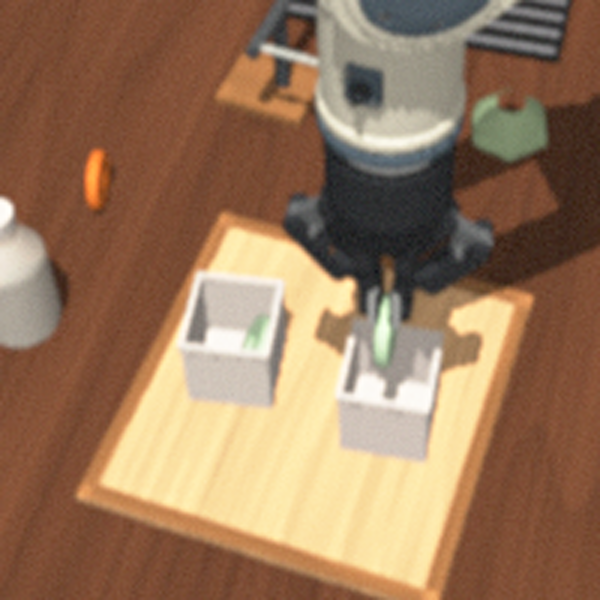

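```bash
python3 - <<'E'
from h import *
print([onz('wrist',u,v,76).round(1) for u,v in ((231,196.5),(328,197.5))])
E
python3 -m jog '255 -16 1 14 0 -1 1;255 -2 0 16 0 0 0;255 0 0 1 0 0 0'
python3 - <<'E'
from h import *
plan((472,266.5,58),Rt(4))
crop('scene',300,460,130,270,5,'pics/k2s.png')
crop('wrist',100,460,100,400,2,'pics/k2.png')
E
```

```text
[array([440.1, 295.9,  76. ]), array([503.8, 300.3,  76. ])]
clock: 41.73
eef_pos: [478.8, 263.2, 103.2]
tcp_rot: [3.124, -0.002, 1.632]
contact_force: [-0.8, 0.1, -0.6]
opening: 0.08
t 41.73 pos [478.8 263.2 103.2] -> shift [ 3.6 -7.4 45.1] rows 1.1  turn [ 1.  -0.1 -0.5] rows 0.2
   shift after turning [ 3.7 -6.6 45.2] q [ 29.  20. 109.  -0.  50.  26.] open 6.8 F [-0.8  0.1 -0.6]
```

View pics/k2s.png

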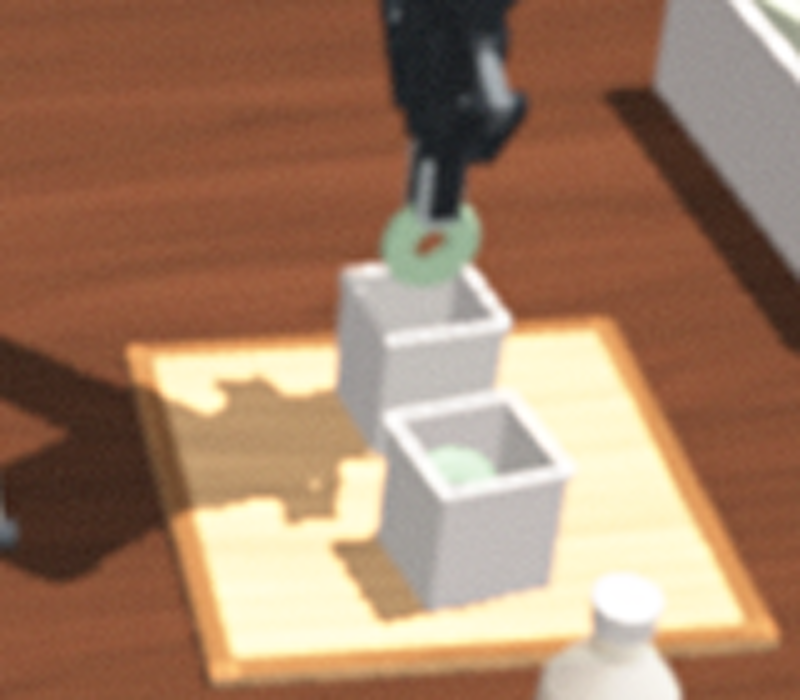

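View pics/k2.png

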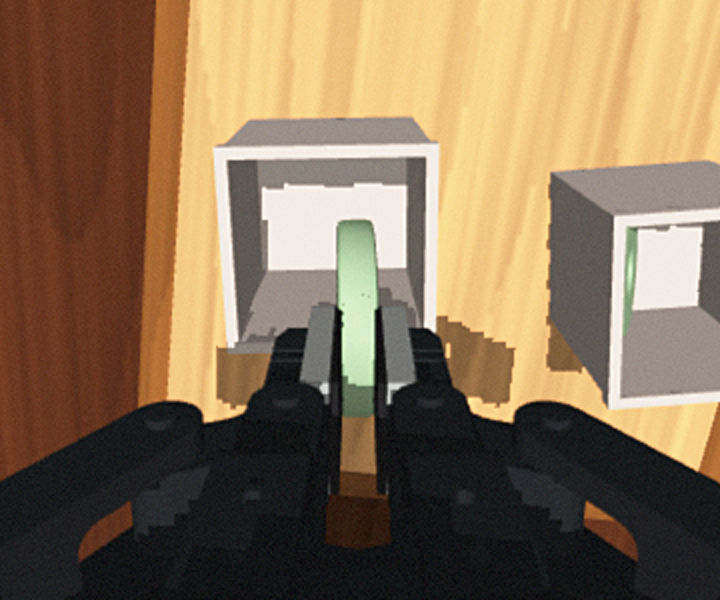

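```bash
python3 -m jog '255 3 -8 12 1 0 0;255 0 -4 16 0 0 0;255 0 0 10 0 0 0;255 0 0 1 0 0 0'
python3 - <<'E'
from h import *
plan((472,266.5,57),Rt(4))
crop('scene',300,460,130,270,5,'pics/k3s.png')
crop('side',150,350,200,400,3,'pics/k3.png')
E
```

```text
clock: 42.17
eef_pos: [469.8, 267.0, 67.4]
tcp_rot: [3.137, -0.005, 1.629]
contact_force: [-0.8, -0.6, -0.9]
opening: 0.08
t 42.17 pos [469.8 267.   67.4] -> shift [-0.7  2.1 10.4] rows 0.3  turn [ 0.3 -0.3 -0.7] rows 0.1
   shift after turning [-0.7  2.2 10.4] q [ 29.  23. 111.   0.  46.  26.] open 6.8 F [-0.8 -0.6 -0.9]
```

View pics/k3s.png

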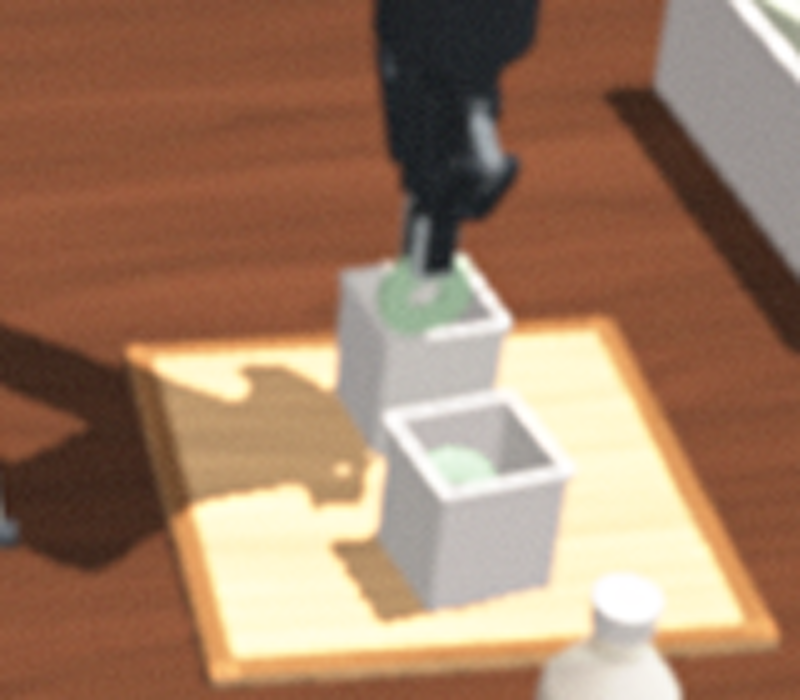

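View pics/k3.png

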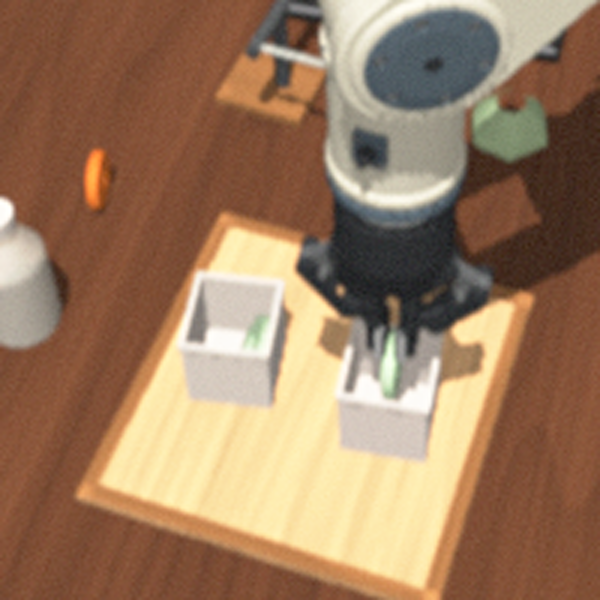

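```bash
python3 -m jog '255 0 1 7 0 0 0;255 0 0 6 0 0 0;195 0 0 1 0 0 0;195 0 0 1 0 0 0;195 0 0 0 0 0 0'; python3 -m jog '195 0 0 -25 0 0 0;195 0 0 -35 0 0 0;195 0 0 -38 0 0 0;145 0 0 -38 0 0 0;145 0 0 -10 0 0 0'; python3 -m jog '0 -38 0 -10 0 0 0;0 -38 0 -10 0 0 0;0 -38 0 0 0 0 0;0 -38 0 0 0 0 0;0 0 0 0 0 0 0';python3 - <<'E'
from h import *
crop('scene',300,460,130,270,5,'pics/l1s.png')
crop('side',150,350,200,400,3,'pics/l1.png')
crop('scene',0,560,0,420,1,'pics/l1f.png')
print(r.sense()['clock'],r.sense()['eef_pos'],r.sense()['opening'])
E
```

```text
clock: 42.68
eef_pos: [473.1, 268.5, 53.7]
tcp_rot: [3.133, -0.007, 1.629]
contact_force: [-0.7, 0.8, -0.6]
opening: 0.238
clock: 43.1
eef_pos: [469.3, 265.9, 202.0]
tcp_rot: [-3.141, -0.003, 1.629]
contact_force: [0.9, 0.3, 0.8]
opening: 0.428
clock: 43.52
eef_pos: [482.0, 112.3, 230.0]
tcp_rot: [3.127, -0.007, 1.636]
contact_force: [0.2, -0.0, -0.2]
opening: 1.0
43.6667 [482.02122372 117.08277525 229.57627037] 1.0058829416958321
```

View pics/l1s.png

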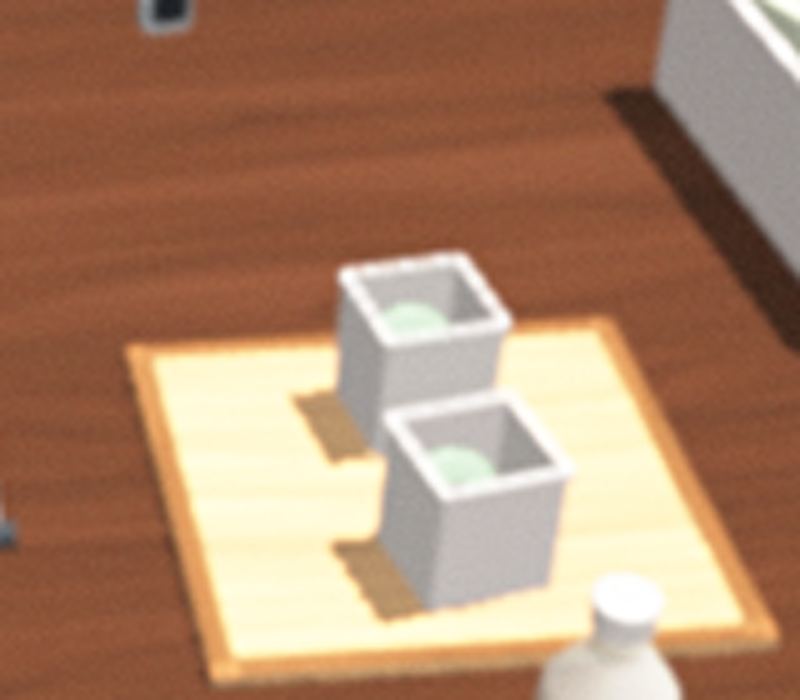

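View pics/l1.png

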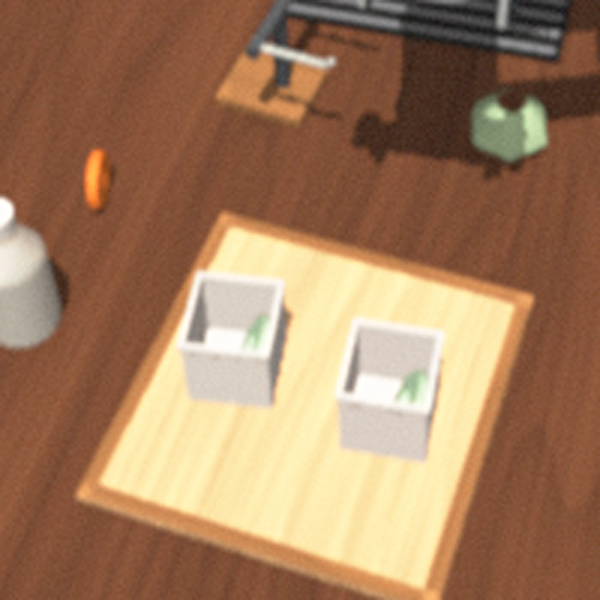

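View pics/l1f.png

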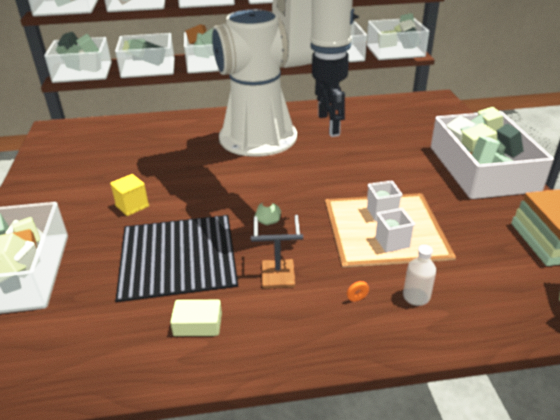

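```bash
python3 -c "
from rig import ticket
print(ticket.sign_off())"
```

```text
the job is handed in; nothing more can be done
None
```

I handed the job in at about 44 s. My last pictures show it complete; the sign-off itself reported no verdict.

- **Tubs:** only two white tubs were there. I flipped each in two quarter turns, laying it on its side on the board and gripping it again in between. Both stand mouth-up on the display board, about 60 mm either side of its centre. The drain mat is empty.
- **Pendants:** one jade disc leans inside each tub, below the rim, and both hooks are empty. The first grip on the first pendant closed too high and only pushed it about 8 mm along its hook. The second try, lower, held.
- **Everything else:** the rough stone, bottle, stone block, yellow tub and orange disc look unmoved in the pictures. The gripper is open and clear of everything.
- **Disagreements:** the outside cameras and the wrist camera differed by 4 to 10 mm in x. The fingertips showed about 20 mm behind the TCP point. I centred the grips from the wrist pictures and allowed for the fingertip offset when gripping the pendants.

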